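# Change the memory modules of the vibration recorder

## Robot

A 6-joint arm with a two-finger parallel gripper is mounted at the origin on a cart in front of the work surface, level with it; the furniture and walls round the work are solid. World frame = base frame: x ahead of the robot, y to its left, z up, the work surface at z = 0. Lengths are in m, angles in rad, forces in N, time in s.
With the tool pointing down it reaches from about 0.25 to 0.775 m from the base axis. Payload 4 kg.
Tool frame: the origin (TCP) lies at the centre of the arm's flange, where the gripper is bolted on; the fingertips stand ahead of it and the grasp point (between the pads) lies 180 mm ahead of it (robot.tcp_to_tips is the z of the fingertips in the tool frame, in m); z points along the fingers, y is the direction in which the jaws open and shut (so a half turn about z gives the same grasp; the last joint's range is limited). The gripper opens to 94 mm and grips with 3 to 60 N. Pads are 16 mm wide; open, the fingers measure 119 mm over their backs; the gripper's body (75 mm by 177 mm) begins 78 mm behind the grasp point.
Start: joints at [-1.347, 0.087, 1.371, -0, 1.684, -0.103], TCP at [0.177, -0.521, 0.405] pointing down, gripper open.
Joint ranges: [-3.1, 3.1], [-0.76, 2.03], [0.27, 2.55], [-1.08, 4.22], [0.17, 2.65], [-2.57, 2.57]. Speed limits (rad/s): [2.79, 2.79, 3.14, 3.14, 3.14, 3.14].

## Interface

Orientations are given as [roll, pitch, yaw] about the fixed x, y, z axes, in that order (R = Rz(yaw) Ry(pitch) Rx(roll)).
In Python, from bench import robot gives the robot as it stands.
- The arm moves only by the tool move_arm, never from a script. Its argument "increments" is a list that holds one entry, the list of rows, each a list of 7 numbers: the opening, from 0 (shut) to 1 (fully open), then the shift along the tool's x, y, z as a fraction of full scale, then the turn, a rotation vector about the tool's x, y, z as a fraction of full scale. In form: [[[jaw, dx, dy, dz, rx, ry, rz], ...]]. A call has 1 to 8 rows; each row is the pose to reach, as a shift and turn from the pose commanded when the call began, along the tool's axes at that moment; what a row does not reach only later rows make up. Full scale, the value 1, is 0.1 m for a shift and pi/2 rad for a turn. A row lasts 1/12 s, in which the tool goes at most 41.7 mm and 7.16 degrees, less where a joint would pass 70% of its speed; a pose out of reach is approached as far as the arm can. A call with a number of a shift or a turn outside -1 to 1 is refused whole. A call with a gripper value outside its range is refused whole. The fingers move at their own pace and stop on an object; the grip force is fixed at half the most. Time passes only in rows, so rows that repeat a pose let the fingers close. It gives the time, the measured TCP pose, the force and the opening at its end, in the units of the state.
- robot.get_obs(): the state, without advancing time (a new reading comes with each control period).
- robot.snapshot(name): name is "side" or "top" or "wrist"; returns (picture, depth): 400x640x3 uint8, red, green, blue; 400x640 float32, m along the optical axis (not along the pixel's ray), 0 where there is no reading.
- robot.camera_params(name): a dict with "mtx" (3x3 intrinsics, pixels), "R" (3x3) and "t" (3): a world point X has camera coordinates R X + t. Camera axes: x right, y down, z forward; pixel columns grow to the right and rows downward; lengths in m; the calibration is good to about 2 mm. A picture is of the moment at which its call begins: read the wrist's pose just before it. camera_params takes no time and is no camera call; for the wrist camera it gives the pose at the moment of the call.
- robot.close_job(): hands the job in, once; it reports no verdict.
The state is a dict: "time": time; "joint_positions": joint angles; "qvel": joint speeds; "joint_torque": joint torques, N m; "tool_pos": TCP position; "ee_rot": TCP orientation; "wrist_force": force on the tool from outside, world axes, zero at the start; "wrist_torque": the same for the moment, N m; "width": finger opening in m.
Only numpy, scipy, OpenCV 4.12 (cv2) and the standard library are available. Lean on these libraries where they do the work, as an engineer would, in place of code of your own. Each camera call takes 0.05 s, during which the arm holds its last target.

## Task

Change the memory modules in the vibration recorder: first turn its selector back (anticlockwise) to off, then eject each full module with a push (push-push catch), lift it out and stand it upright in the return tray, and load every blank module from the table into a bay of its own, pushed in until the catch holds it. When all three carriers are caught in again, set the selector to the third click clockwise from off. The selector must be at off whenever a carrier is out, and the sensor head and lens mount beside the recorder stay where they are.

Things in the scene. Friction and masses are not known exactly. Their poses are not given: they have to be found in the camera images.
- recorder: vibration recorder: grey box fixed on the table, three open bays (centre lines y = +66, 0, -66 mm). Origin: table height, plane of the roof's front edge, middle bay's centre line; x points into the bays, y left. Roof (underside 40, top 58 mm high) and box span x 0 to 116, y +105 to -190 mm; a deck (top 10 mm high) reaches forward under the carriers to x = -80
- carrier_1 (a joint): Push of the left bay's black carrier along the recorder's +x, m: 0 out, 0.035 held by its push-push catch, 0.045 to 0.047 firm inner stop. Pushed from out to 0.0445 or more and let go, it is held; pushed so again, its spring drives it out (up to 0.15 m/s). A shorter push falls back to where it began. Takes 3 N (out) to 8 N (stop). All carriers start held in, empty or with a full module
- carrier_1_front (a point): middle of the outer face of carrier 1's front lip, a plate 52 mm wide, 11 to 28 mm above the table, to push on; x = -78 mm in the recorder when out. Behind it, seen with the carrier out, the open nest: x = -74 to -7 (middle -40.5), 46 mm wide, floor 18 mm and side rails 29 mm above the table. A module lies flat in it, grip plate next to the lip, its x along the recorder's x
- carrier_2 (a joint): the same for the middle bay's carrier
- carrier_2_front (a point): the same for carrier 2 (middle bay, y = 0 in the recorder)
- carrier_3 (a joint): the same for the right bay's carrier
- carrier_3_front (a point): the same for carrier 3 (right bay, y = -66 mm in the recorder)
- selector (a joint): angle of the recorder's selector, rad: 0 = off, its anticlockwise stop; grows clockwise seen from above; a click every 30 degrees (0.524 rad), first to fourth click after off. Let go, it snaps to the nearest click; turning takes up to 0.06 N m. Starts at the first, second or third click
- selector_grip (a point): on the selector's axis, 78 mm above the table, at x = 55, y = -145 mm in the recorder. The knob is an upright black bar 40 mm long along its own x, 10 mm thick, 64 to 88 mm above the table, on a disc of 42 mm; at off the bar lies along the recorder's x, the white line on its robot-side end
- blank_1_mid (a point): blank memory module, on the table at the start (or absent). 60 x 40 mm, 0.08 to 0.17 kg: aluminium body 50 long, 40 wide, 18 mm high, and across its -x end an upright grey grip plate 10 mm thick (along x), 40 wide, 44 high. Point: middle of the footprint, 22 mm above the underside; the grip plate's middle lies 25 mm from it towards -x. Full and blank look alike
- blank_2_mid (a point): another blank memory module, on the table at the start (or absent), same shape and point as blank_1_mid
- blank_3_mid (a point): another blank memory module, on the table at the start (or absent), same shape and point as blank_1_mid
- full_1_mid (a point): full memory module, at the start in the left bay (or absent), same shape and point as blank_1_mid
- full_2_mid (a point): full memory module, at the start in the middle bay (or absent), same shape and point as blank_1_mid
- full_3_mid (a point): full memory module, at the start in the right bay (or absent), same shape and point as blank_1_mid
- tray_floor (a point): middle of the inner floor (5 mm above the table) of the return tray right of the recorder, a fixed shallow open aluminium tray 170 mm along its x and 120 mm along its y, walls 4 mm thick and 16 mm high
- power_sensor: bystander: flat black round sensor head, 44 mm across, 16 mm high, left of the recorder; origin under its centre
- lens_mount: bystander: lens on a post with a round foot, 40 mm across, 88 mm high, left of the recorder; origin under its centre
Not all that is in view belongs to the job. What is shaped like the part that bears blank_3_mid but blue is not meant. Leave any orange look-alike of the part that bears full_3_mid alone.

How it is judged:
On the way, in this order (a step that is already met when the one before it is completed fails the run):
1. the selector is at off while all carriers are still in (value of joint selector below 0.15 rad and value of joint each of carrier_1, carrier_2, carrier_3 above 0.031 m), for 0.2 s.
2. the full modules are in the tray and the blank ones held in the bays, all carriers caught in, the selector still off (x of full_1_mid in the frame of tray_floor between -0.08 and 0.08 m and y of full_1_mid in the frame of tray_floor between -0.055 and 0.055 m and z of each of full_1_mid, full_2_mid, full_3_mid in the frame of tray_floor below 0.03 m and angle between each of full_1_mid, full_2_mid, full_3_mid's own z axis and vertical below 0.2 rad and x of full_2_mid in the frame of tray_floor between -0.08 and 0.08 m and y of full_2_mid in the frame of tray_floor between -0.055 and 0.055 m and x of full_3_mid in the frame of tray_floor between -0.08 and 0.08 m and y of full_3_mid in the frame of tray_floor between -0.055 and 0.055 m and x of blank_1_mid in the frame of recorder between -0.016 and 0.008 m and y of blank_1_mid in the frame of recorder between -0.078 and 0.078 m and z of blank_1_mid in the frame of recorder between 0.035 and 0.046 m and angle between each of blank_1_mid, blank_2_mid, blank_3_mid's own z axis and vertical below 0.12 rad and x of blank_2_mid in the frame of recorder between -0.016 and 0.008 m and y of blank_2_mid in the frame of recorder between -0.078 and 0.078 m and z of blank_2_mid in the frame of recorder between 0.035 and 0.046 m and x of blank_3_mid in the frame of recorder between -0.016 and 0.008 m and y of blank_3_mid in the frame of recorder between -0.078 and 0.078 m and z of blank_3_mid in the frame of recorder between 0.035 and 0.046 m and value of joint carrier_1 between 0.031 and 0.04 m and value of joint carrier_2 between 0.031 and 0.04 m and value of joint carrier_3 between 0.031 and 0.04 m and value of joint selector below 0.2 rad), for 0.2 s.
At the end, for the whole second after the job is handed in: Full modules upright (0.2 rad) in the tray; each blank flat in a bay, its middle 16 mm in front to 8 mm behind the roof's front edge; all three carriers held by their catches (0.031 to 0.040 m); selector at rest at the third click (1.571 rad, within 0.15) (x of full_1_mid in the frame of tray_floor between -0.08 and 0.08 m and y of full_1_mid in the frame of tray_floor between -0.055 and 0.055 m and z of each of full_1_mid, full_2_mid, full_3_mid in the frame of tray_floor below 0.03 m and angle between each of full_1_mid, full_2_mid, full_3_mid's own z axis and vertical below 0.2 rad and x of full_2_mid in the frame of tray_floor between -0.08 and 0.08 m and y of full_2_mid in the frame of tray_floor between -0.055 and 0.055 m and x of full_3_mid in the frame of tray_floor between -0.08 and 0.08 m and y of full_3_mid in the frame of tray_floor between -0.055 and 0.055 m and x of blank_1_mid in the frame of recorder between -0.016 and 0.008 m and y of blank_1_mid in the frame of recorder between -0.078 and 0.078 m and z of blank_1_mid in the frame of recorder between 0.035 and 0.046 m and angle between each of blank_1_mid, blank_2_mid, blank_3_mid's own z axis and vertical below 0.12 rad and x of blank_2_mid in the frame of recorder between -0.016 and 0.008 m and y of blank_2_mid in the frame of recorder between -0.078 and 0.078 m and z of blank_2_mid in the frame of recorder between 0.035 and 0.046 m and x of blank_3_mid in the frame of recorder between -0.016 and 0.008 m and y of blank_3_mid in the frame of recorder between -0.078 and 0.078 m and z of blank_3_mid in the frame of recorder between 0.035 and 0.046 m and value of joint carrier_1 between 0.031 and 0.04 m and value of joint carrier_2 between 0.031 and 0.04 m and value of joint carrier_3 between 0.031 and 0.04 m and value of joint selector between 1.421 and 1.721 rad and velocity of joint selector below 0.1 rad/s); the robot touches nothing.
It fails at once if a carrier is out while the selector is not at off (value of joint selector above 0.3 rad and value of joint any of carrier_1, carrier_2, carrier_3 below 0.026 m).
It fails at once if the sensor head or the lens mount is pushed aside by more than 25 mm or knocked over (distance of any of power_sensor, lens_mount from where it was at the start of the episode above 0.025 m or angle between lens_mount's own z axis and vertical above 0.5 rad).
Of blank_1, blank_2, blank_3 only 2 to 3 are there at a start; the rules pass over those that are not, and their reading is None.
Of full_1, full_2, full_3 only 1 to 2 are there at a start; the rules pass over those that are not, and their reading is None.
At some moment in a run one of blank_1, blank_2, blank_3 may be knocked a few centimetres aside while the robot is not near it.
It also fails if it takes over 210 s, if anything falls off the work surface, if the arm or the gripper's body presses on something with over 40 N, if the wrist force passes 120 N, or if a joint passes its speed limit or range.

## Working session

There is one attempt and no reset: what is moved stays moved. The work goes in short steps, Python scripts to look and compute and a tool call to move; the robot and the scene stay as the last step left them, time stands still between calls to the robot, and variables do not carry over. Pictures are saved under pics/ and viewed, and the job is handed in when it is done.

Besides the shell and the picture viewer there is one more tool, called by a JSON object that holds its "api" and its "payload", one argument or row to a line. move_arm: Moves the arm, as the interface text tells. Its arguments: {"type":"object","properties":{"increments":{"type":"array","items":{"type":"array","items":{"type":"array","items":{"type":"number","minimum":-1,"maximum":1}}}}},"required":["increments"]}

```bash
ls; mkdir -p pics
cat > h.py <<'E'
import numpy as np, cv2
from bench import robot
from scipy.spatial.transform import Rotation as Rn
def snap(n,fn):
    p=robot.camera_params(n)
    im,d=robot.snapshot(n)
    cv2.imwrite('pics/'+fn+'.png',im[:,:,::-1])
    np.savez('pics/'+fn+'.npz',im=im,d=d,K=p['mtx'],R=p['R'],t=p['t'])
    return im,d,p
def load(fn):
    z=np.load('pics/'+fn+'.npz'); return z['im'],z['d'],dict(mtx=z['K'],R=z['R'],t=z['t'])
def ray(p,u,v,z):
    K,R,t=map(np.array,(p['mtx'],p['R'],p['t']))
    d=R.T@np.linalg.solve(K,[u,v,1]); c=-R.T@t
    return c+d*(z-c[2])/d[2]
def cloud(d,p):
    K,R,t=map(np.array,(p['mtx'],p['R'],p['t']))
    v,u=np.mgrid[:d.shape[0],:d.shape[1]]
    P=np.stack([(u-K[0,2])/K[0,0]*d,(v-K[1,2])/K[1,1]*d,d],-1)
    W=(P-t)@R
    W[d<=0]=np.nan
    return W
def proj(p,X):
    K,R,t=map(np.array,(p['mtx'],p['R'],p['t']))
    c=K@(R@np.array(X)+t); return c[:2]/c[2]
def obs():
    o=robot.get_obs()
    print('t',round(o['time'],2),'pos',np.round(o['tool_pos'],4),'rpy',np.round(o['ee_rot'],3),'F',np.round(o['wrist_force'],1),'w',round(float(o['width']),4),'q',np.round(o['joint_positions'],3))
    return o
E
python3 - <<'E'
from h import *
obs()
print(robot.tcp_to_tips)
for n in('top','side','wrist'):
    im,d,p=snap(n,n+'0'); print(n,np.array(p['mtx']).round(1).tolist(), (-np.array(p['R']).T@p['t']).round(3), (d>0).mean())
E
```

```text
pics
t 0.0 pos [ 0.1765 -0.5208  0.4035] rpy [-3.139 -0.     0.327] F [-0.5 -0.6 -0.1] w 0.0938 q [-1.347  0.088  1.372 -0.     1.684 -0.103]
0.1992
top [[434.8, 0.0, 318.8], [0.0, 434.8, 208.6], [0.0, 0.0, 1.0]] [ 0.435 -0.008  1.008] 0.99590234375
side [[497.6, 0.0, 321.5], [0.0, 497.6, 202.9], [0.0, 0.0, 1.0]] [ 0.543 -0.855  0.828] 0.99607421875
wrist [[276.2, 0.0, 314.1], [0.0, 276.2, 201.7], [0.0, 0.0, 1.0]] [ 0.254 -0.494  0.383] 0.9960625
```

View pics/top0.png

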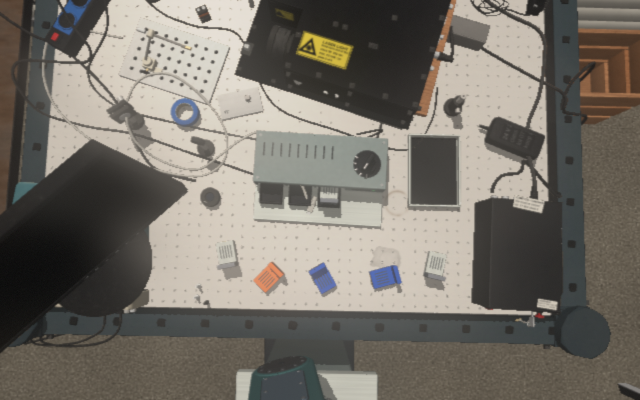

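View pics/side0.png

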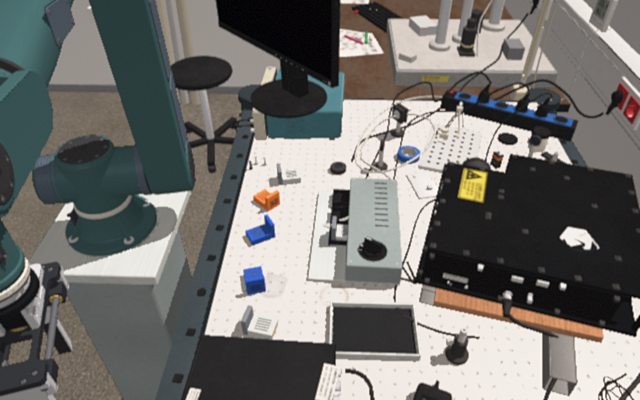

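View pics/wrist0.png

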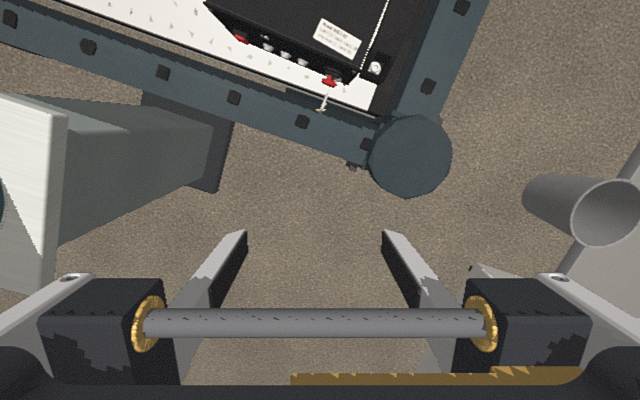

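Run:
```python
import cv2
a=cv2.imread('pics/top0.png'); cv2.imwrite('pics/top0c.png',cv2.resize(a[120:300,200:470],None,fx=2.96,fy=2.96,interpolation=cv2.INTER_CUBIC))
a=cv2.imread('pics/side0.png'); cv2.imwrite('pics/side0c.png',cv2.resize(a[150:360,220:430],None,fx=2.8,fy=2.8,interpolation=cv2.INTER_CUBIC))
```

```text
(no output)
```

View pics/top0c.png

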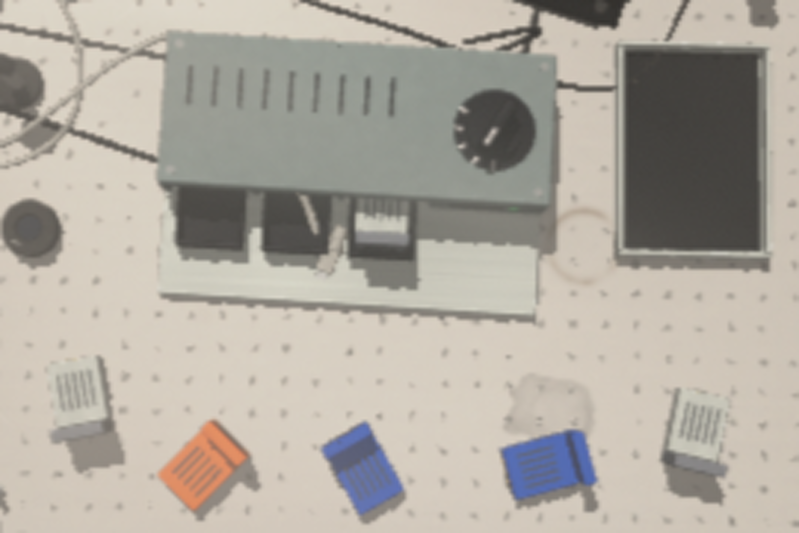

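View pics/side0c.png

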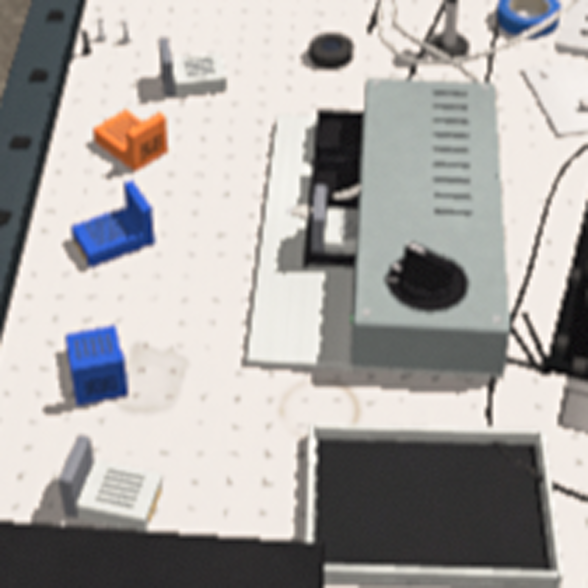

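Run:
```python
from h import *
im,d,p=load('top0'); W=cloud(d,p)
print('table z', np.nanmedian(W[230:250,330:420,2]))
z=W[...,2]
hsv=cv2.cvtColor(im,cv2.COLOR_RGB2HSV)
def rect(mask,zz,name):
    n,l,s,c=cv2.connectedComponentsWithStats(mask.astype(np.uint8))
    for i in range(1,n):
        if s[i,4]<60: continue
        v,u=np.nonzero(l==i)
        cs,_=cv2.findContours((l==i).astype(np.uint8),cv2.RETR_EXTERNAL,cv2.CHAIN_APPROX_NONE)
        pts=np.array([ray(p,a[0][0],a[0][1],zz)[:2] for a in max(cs,key=len)],np.float32)*1000
        print(name,'px',c[i].round(),'n',s[i,4],'rect',np.round(cv2.minAreaRect(pts),1) if 0 else cv2.minAreaRect(pts),'z',np.median(z[l==i]).round(4))
        print(cv2.boxPoints(cv2.minAreaRect(pts)).round(0).tolist())
roof=np.zeros(z.shape,bool); roof[120:210,240:400]=True
rect(roof&(z>0.050)&(z<0.068),0.058,'roof')
m=np.zeros(z.shape,bool); m[225:300,210:460]=True
rect(m&(z>0.009)&(z<0.03),0.018,'mods')
rect(m&(z>0.034)&(z<0.06),0.044,'plates')
t=np.zeros(z.shape,bool); t[130:215,402:470]=True
rect(t&(hsv[...,2]<80),0.005,'trayfloor')
rect(t&(z>0.011)&(z<0.03),0.016,'trayrim')
b=np.zeros(z.shape,bool); b[180:230,240:390]=True
rect(b&(z>0.02)&(z<0.035),0.028,'lips')
rect(b&(z>0.047)&(z<0.067),0.062,'fullplate')
k=np.zeros(z.shape,bool); k[140:185,340:390]=True
rect(k&(z>0.075),0.088,'knob')
print(z[185:215:2,262:342:4].round(3)*1000)
```

```text
table z 0.0002620708317288369
roof px [319. 160.] n 6744 rect ((625.99072265625, -17.828903198242188), (294.0523376464844, 116.7750244140625), 87.71813201904297) z 0.0584
[[562.0, -162.0], [678.0, -167.0], [690.0, 127.0], [574.0, 131.0]]
roof px [328. 200.] n 89 rect ((536.4434814453125, -37.742431640625), (37.929447174072266, 10.85173225402832), 86.83853912353516) z 0.062
[[530.0, -56.0], [541.0, -57.0], [543.0, -19.0], [532.0, -19.0]]
mods px [226. 252.] n 407 rect ((413.9161376953125, 190.15528869628906), (58.92062759399414, 41.360443115234375), 11.796927452087402) z 0.0185
[[381.0, 204.0], [389.0, 164.0], [447.0, 176.0], [439.0, 216.0]]
mods px [435. 263.] n 413 rect ((398.502685546875, -281.84808349609375), (43.05821228027344, 59.30070495605469), 78.40599822998047) z 0.0182
[[365.0, -297.0], [423.0, -309.0], [432.0, -267.0], [374.0, -255.0]]
mods px [382. 277.] n 427 rect ((370.2485656738281, -166.35885620117188), (40.34512710571289, 60.40543746948242), 16.15563201904297) z 0.0182
[[342.0, -143.0], [359.0, -201.0], [398.0, -190.0], [381.0, -132.0]]
mods px [266. 279.] n 374 rect
[... 3672 characters left out ...]
 35. 38.
  31. 19.]
 [17. 18. 16. 20. 18. 14. 11. 19. 16. 18. 21. 17. 30. 17. 29. 65. 62. 58.
  63. 19.]
 [28. 33. 18. 14. 17. 12.  9. 16. 17. 20. 19. 17. 28. 20. 20. 62. 62. 61.
  61. 18.]
 [ 9. 16. 22. 31. 28. 11.  9. 28. 26. 26. 21. 21. 31. 17. 17. 38. 47. 47.
  51. 22.]
 [ 7.  6. 11. 10. 11.  8. 11. 14. 12. 19. 23. 27. 28. 17. 25. 32. 26. 28.
  19. 25.]
 [ 8.  8. 10. 16.  9.  9.  9. 13.  8.  9. 13. 15. 14. 12.  9. 10. 12. 15.
  23. 26.]
 [11.  9. 10. 12. 13. 10. 11.  6. 10. 11. 13. 11. 13. 11. 12. 10. 10. 12.
   9.  9.]
 [11.  9.  9.  9. 11. 11. 10. 10. 12. 10. 11. 11. 13.  9. 12. 11. 13. 11.
  14. 10.]
 [13. 12.  9.  9. 13. 10. 13. 10. 13. 10. 10. 10. 10. 10.  8. 12.  9.  7.
  10. 11.]]
```

```bash
cat >> h.py <<'E'
PSI=np.radians(-2.3); ORG=np.array([0.5697,0.0270])
def rec(x,y,org=None):
    c,s=np.cos(PSI),np.sin(PSI)
    o=ORG if org is None else org
    return o+np.array([c*x-s*y,s*x+c*y])
def Rd(yawdeg): return Rn.from_euler('xyz',[np.pi,0,np.radians(yawdeg)])
def plan(wps,settle=2,start=None):
    """wps: (x,y,z_tip,yawdeg,jaw[,extra rows]) tip z; prints calls"""
    import json
    o=robot.get_obs()
    pos=np.array(o['tool_pos']); R=Rn.from_euler('xyz',o['ee_rot'])
    for w in wps:
        x,y,z,yaw,jaw=w[:5]; ex=w[5] if len(w)>5 else settle
        tgt=np.array([x,y,z+robot.tcp_to_tips]); Rt=Rd(yaw)
        while True:
            d=R.inv().apply(tgt-pos); rv=(R.inv()*Rt).as_rotvec()
            n=max(np.abs(d).max()/0.1, np.linalg.norm(rv)/np.radians(45),1e-9)
            k=int(np.ceil(n-1e-6)); k=max(k,1)
            rows_d=d/k; rows_r=rv/k
            nr=int(np.ceil(max(np.linalg.norm(rows_d)/0.038,np.linalg.norm(rows_r)/np.radians(6.6))))
            nr=max(nr,1)
            last=k==1
            row=[jaw]+[round(float(v),3) for v in rows_d/0.1]+[round(float(v),3) for v in rows_r/(np.pi/2)]
            tot=min(8,nr+(ex if last else 0))
            print(f'{tot}x', json.dumps(row), '' if not last else '  <- wp')
            pos=pos+R.apply(np.array(row[1:4])*0.1); R=R*Rn.from_rotvec(np.array(row[4:])*np.pi/2)
            if last: break
E
python3 - <<'E'
from h import *
im,d,p=load('top0'); W=cloud(d,p)
z=np.nan_to_num(W[...,2])
for x in np.arange(0.15,0.8,0.1):
  print(round(x,2),[ (lambda m: round(float(z[m].max()),2) if m.any() else None)((abs(W[...,0]-x)<.05)&(abs(W[...,1]-y)<.05)) for y in np.arange(-.6,.5,.1)])
k=rec(.055,-.145); print(k)
plan([(0.3,-0.45,0.22,60,.35,0),(k[0],k[1],0.14,147.7,.35,2)])
E
```

```text
0.15 [0.26, None, None, None, 0.01, 0.01, 0.01, 0.32, 0.0, None, None]
0.25 [0.26, 0.07, 0.0, 0.01, 0.0, 0.0, 0.38, 0.34, 0.01, 0.01, 0.12]
0.35 [0.05, 0.11, 0.11, 0.05, 0.05, 0.02, 0.05, 0.05, 0.05, 0.51, 0.5]
0.45 [0.05, 0.11, 0.11, 0.02, 0.01, 0.02, 0.02, 0.01, 0.57, 0.57, 0.13]
0.55 [0.01, 0.11, 0.11, 0.02, 0.06, 0.07, 0.07, 0.06, 0.57, 0.57, None]
0.65 [0.0, 0.05, 0.06, 0.02, 0.07, 0.09, 0.06, 0.06, 0.09, 0.09, 0.09]
0.75 [0.02, 0.04, 0.04, 0.08, 0.17, 0.17, 0.17, 0.17, 0.05, 0.07, 0.1]
[ 0.61883658 -0.12009044]
4x [0.35, 0.698, -0.137, -0.077, -0.0, -0.0, -0.229] 
4x [0.35, 0.702, 0.117, -0.076, -0.001, -0.001, -0.23]   <- wp
3x [0.35, 0.89, 0.223, 0.159, -0.0, 0.0, -0.195] 
3x [0.35, 0.782, 0.481, 0.16, -0.0, 0.0, -0.195] 
3x [0.35, 0.6, 0.694, 0.159, -0.0, 0.0, -0.195] 
3x [0.35, 0.363, 0.843, 0.16, -0.0, 0.0, -0.195] 
5x [0.35, 0.092, 0.913, 0.159, -0.0, 0.0, -0.194]   <- wp
```

{"api": "move_arm", "payload": {
  "increments": [
    [[0.35,0.698,-0.137,-0.077,0,0,-0.229],[0.35,0.698,-0.137,-0.077,0,0,-0.229],[0.35,0.698,-0.137,-0.077,0,0,-0.229],[0.35,0.698,-0.137,-0.077,0,0,-0.229]]
  ]
}}

```text
time: 0.48
tool_pos: [0.2394, -0.4847, 0.4124]
ee_rot: [-3.142, 0.0, 0.691]
wrist_force: [-1.2, -0.5, 0.3]
width: 0.0709
```

{"api": "move_arm", "payload": {
  "increments": [
    [[0.35,0.702,0.117,-0.076,-0.001,-0.001,-0.23],[0.35,0.702,0.117,-0.076,-0.001,-0.001,-0.23],[0.35,0.702,0.117,-0.076,-0.001,-0.001,-0.23],[0.35,0.702,0.117,-0.076,-0.001,-0.001,-0.23]]
  ]
}}

```text
time: 0.82
tool_pos: [0.3006, -0.4497, 0.4198]
ee_rot: [3.141, 0.002, 1.048]
wrist_force: [-0.2, 0.4, 0.1]
width: 0.0443
```

{"api": "move_arm", "payload": {
  "increments": [
    [[0.35,0.89,0.223,0.159,0,0,-0.195],[0.35,0.89,0.223,0.159,0,0,-0.195],[0.35,0.89,0.223,0.159,0,0,-0.195]]
  ]
}}

```text
time: 1.07
tool_pos: [0.3651, -0.382, 0.4023]
ee_rot: [-3.141, -0.002, 1.355]
wrist_force: [0.2, -0.7, -0.2]
width: 0.0329
```

Run:
```python
from h import *
obs(); k=rec(.055,-.145)
plan([(k[0],k[1],0.14,147.7,.35,3)])
im,d,p=load('top0'); W=cloud(d,p)
im2,d2,p2=load('side0'); W2=cloud(d2,p2)
for V in (W,W2):
  m=(V[...,2]>.1)&(V[...,2]<.7)&(V[...,1]>.12)&(V[...,0]>.3)&(V[...,0]<.62)&(V[...,1]<.6)
  P=V[m]
  for a in np.arange(.1,.6,.1):
    Q=P[(P[:,2]>a)&(P[:,2]<=a+.1)]
    if len(Q): print(round(a,1),len(Q),np.percentile(Q,1,0).round(3),np.percentile(Q,99,0).round(3))
```

```text
t 1.07 pos [ 0.3651 -0.382   0.4023] rpy [-3.141e+00 -2.000e-03  1.355e+00] F [ 0.2 -0.7 -0.2] w 0.0329 q [-9.160e-01  4.000e-02  1.425e+00  1.000e-03  1.678e+00 -7.000e-01]
3x [0.35, 0.775, 0.48, 0.159, 0.0, -0.0, -0.195] 
3x [0.35, 0.594, 0.691, 0.159, 0.0, -0.0, -0.194] 
3x [0.35, 0.36, 0.837, 0.159, 0.0, -0.0, -0.195] 
6x [0.35, 0.09, 0.907, 0.158, 0.001, -0.001, -0.194]   <- wp
0.1 3964 [0.301 0.325 0.103] [0.549 0.593 0.126]
0.2 1541 [0.303 0.213 0.262] [0.535 0.452 0.3  ]
0.3 4847 [0.305 0.213 0.301] [0.535 0.45  0.399]
0.4 5888 [0.349 0.213 0.401] [0.537 0.403 0.499]
0.5 6698 [0.408 0.213 0.501] [0.538 0.339 0.568]
0.1 3331 [0.303 0.323 0.101] [0.55  0.589 0.196]
0.2 1321 [0.304 0.212 0.203] [0.538 0.452 0.3  ]
0.3 3517 [0.304 0.212 0.301] [0.538 0.449 0.399]
0.4 1257 [0.372 0.21  0.4  ] [0.539 0.375 0.461]
```

{"api": "move_arm", "payload": {
  "increments": [
    [[0.35,0.775,0.48,0.159,0,0,-0.195],[0.35,0.775,0.48,0.159,0,0,-0.195],[0.35,0.775,0.48,0.159,0,0,-0.195]]
  ]
}}

```text
time: 1.32
tool_pos: [0.429, -0.3163, 0.386]
ee_rot: [-3.141, -0.002, 1.663]
wrist_force: [-0.6, 0.8, -0.2]
width: 0.033
```

{"api": "move_arm", "payload": {
  "increments": [
    [[0.35,0.594,0.691,0.159,0,0,-0.194],[0.35,0.594,0.691,0.159,0,0,-0.194],[0.35,0.594,0.691,0.159,0,0,-0.194]]
  ]
}}

```text
time: 1.57
tool_pos: [0.4926, -0.251, 0.3698]
ee_rot: [-3.141, -0.002, 1.967]
wrist_force: [-0.1, 0.0, -0.5]
width: 0.0331
```

{"api": "move_arm", "payload": {
  "increments": [
    [[0.35,0.36,0.837,0.159,0,0,-0.195],[0.35,0.36,0.837,0.159,0,0,-0.195],[0.35,0.36,0.837,0.159,0,0,-0.195]]
  ]
}}

```text
time: 1.82
tool_pos: [0.5562, -0.1857, 0.3535]
ee_rot: [-3.141, -0.002, 2.274]
wrist_force: [0.3, -0.5, 0.7]
width: 0.0328
```

{"api": "move_arm", "payload": {
  "increments": [
    [[0.35,0.09,0.907,0.158,0.001,-0.001,-0.194],[0.35,0.09,0.907,0.158,0.001,-0.001,-0.194],[0.35,0.09,0.907,0.158,0.001,-0.001,-0.194],[0.35,0.09,0.907,0.158,0.001,-0.001,-0.194],[0.35,0.09,0.907,0.158,0.001,-0.001,-0.194],[0.35,0.09,0.907,0.158,0.001,-0.001,-0.194]]
  ]
}}

```text
time: 2.32
tool_pos: [0.6172, -0.1244, 0.3399]
ee_rot: [-3.137, 0.003, 2.571]
wrist_force: [0.6, -0.0, 0.4]
width: 0.033
```

Run:
```python
from h import *
obs(); k=rec(.055,-.145)
snap('wrist','w1'); snap('top','top1')
plan([(k[0],k[1],0.068,147.7,.35,3)])
```

```text
t 2.32 pos [ 0.6172 -0.1244  0.3399] rpy [-3.137e+00  3.000e-03  2.571e+00] F [ 0.6 -0.   0.4] w 0.033 q [-0.288  0.283  1.271 -0.005  1.586 -1.288]
5x [0.35, 0.011, 0.05, 0.732, -0.003, 0.002, -0.004]   <- wp
```

View pics/w1.png

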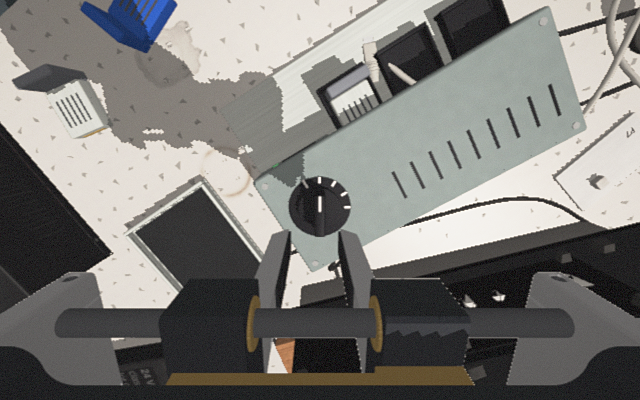

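View pics/top1.png

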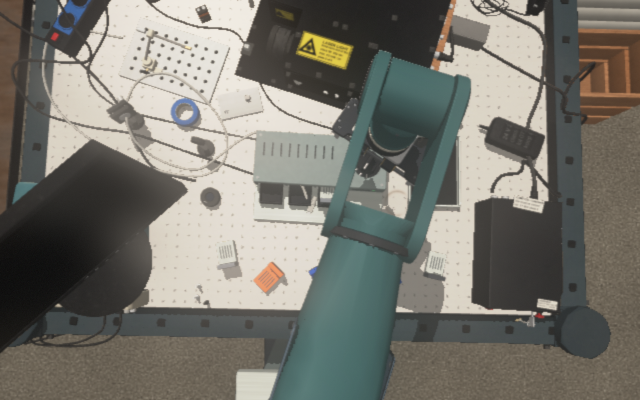

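Run:
```python
from h import *
obs(); k=rec(.055,-.145)
im,d,p=load('w1')
# knob top from wrist depth
W=cloud(d,p); m=(W[...,2]>.08)&(W[...,2]<.1); m[:170]=0;m[245:]=0;m[:,:285]=0;m[:,352:]=0
v,u=np.nonzero(m); print(len(v),W[m].mean(0))
pts=np.float32([ray(p,a,b,.088)[:2] for a,b in zip(u,v)])*1000; print(cv2.minAreaRect(pts))
plan([(k[0],k[1],0.068,147.7,.35,3)])
```

```text
t 2.42 pos [ 0.617  -0.1245  0.3405] rpy [-3.138e+00  3.000e-03  2.572e+00] F [-0.1 -0.8  0.2] w 0.0327 q [-0.288  0.282  1.271 -0.005  1.586 -1.289]
476 [ 0.61975922 -0.11975875  0.0872496 ]
((619.8265380859375, -119.71381378173828), (9.039144515991211, 40.15812301635742), 57.326324462890625)
5x [0.35, 0.011, 0.05, 0.732, -0.003, 0.002, -0.004]   <- wp
```

{"api": "move_arm", "payload": {
  "increments": [
    [[0.35,0.011,0.05,0.3,-0.003,0.002,-0.004],[0.35,0.008,0.053,0.5,-0.003,0.002,-0.004],[0.35,0.008,0.053,0.62,-0.003,0.002,-0.004],[0.35,0.008,0.053,0.72,-0.003,0.002,-0.004],[0.35,0.008,0.053,0.732,-0.003,0.002,-0.004],[0.35,0.008,0.053,0.732,-0.003,0.002,-0.004]]
  ]
}}

```text
time: 2.92
tool_pos: [0.6198, -0.1188, 0.2669]
ee_rot: [3.141, -0.0, 2.581]
wrist_force: [0.2, 0.4, 0.7]
width: 0.0326
```

Run:
```python
from h import *
obs(); 
plan([(.6193,-.1198,0.068,147.7,.0,3)])
snap('wrist','w2')
```

```text
t 2.92 pos [ 0.6198 -0.1188  0.2669] rpy [ 3.141 -0.     2.581] F [0.2 0.4 0.7] w 0.0326 q [-2.790e-01  3.270e-01  1.363e+00  1.000e-03  1.452e+00 -1.290e+00]
4x [0.0, -0.001, -0.012, -0.003, 0.001, -0.0, 0.002]   <- wp
```

View pics/w2.png

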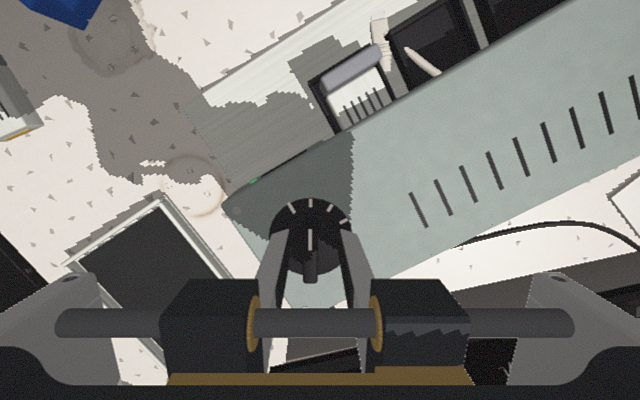

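{"api": "move_arm", "payload": {
  "increments": [
    [[0,0,-0.01,0,0,0,0],[0,0,-0.01,0,0,0,0],[0,0,-0.01,0,0,0,0],[0,0,-0.01,0,0,0,0]]
  ]
}}

```text
time: 3.3
tool_pos: [0.619, -0.1203, 0.2678]
ee_rot: [-3.138, 0.001, 2.582]
wrist_force: [-6.3, -8.3, 3.2]
width: 0.0095
```

{"api": "move_arm", "payload": {
  "increments": [
    [[0,0,0,0,0,0,-0.06],[0,0,0,0,0,0,-0.12],[0,0,0,0,0,0,-0.18],[0,0,0,0,0,0,-0.24],[0,0,0,0,0,0,-0.3],[0,0,0,0,0,0,-0.34],[0,0,0,0,0,0,-0.34],[0,0,0,0,0,0,-0.34]]
  ]
}}

```text
time: 3.97
tool_pos: [0.6189, -0.1206, 0.2677]
ee_rot: [-3.139, -0.001, 3.112]
wrist_force: [-4.1, -3.7, 2.9]
width: 0.014
```

Run:
```python
from h import *
obs(); 
snap('wrist','w3')
```

```text
t 3.97 pos [ 0.6189 -0.1206  0.2677] rpy [-3.139e+00 -1.000e-03  3.112e+00] F [-4.1 -3.7  2.9] w 0.014 q [-0.282  0.326  1.363 -0.003  1.453 -1.823]
```

View pics/w3.png

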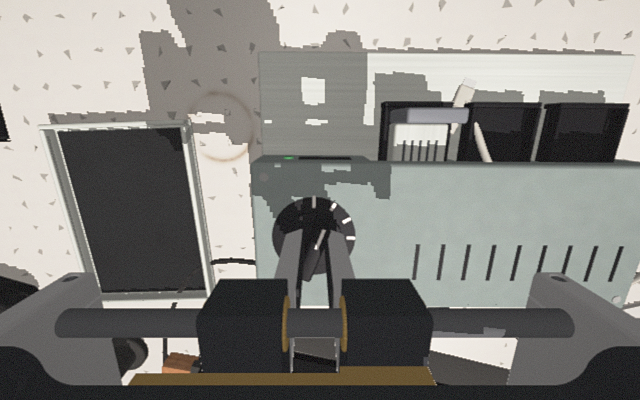

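{"api": "move_arm", "payload": {
  "increments": [
    [[0,0,0,0,0,0,-0.06],[0,0,0,0,0,0,-0.12],[0,0,0,0,0,0,-0.18],[0,0,0,0,0,0,-0.2],[0,0,0,0,0,0,-0.2],[0,0,0,0,0,0,-0.2]]
  ]
}}

```text
time: 4.52
tool_pos: [0.6189, -0.1206, 0.2676]
ee_rot: [-3.14, -0.001, -2.859]
wrist_force: [-4.4, -4.3, 3.2]
width: 0.0182
```

Run:
```python
from h import *
obs(); 
snap('wrist','w4')
```

```text
t 4.52 pos [ 0.6189 -0.1206  0.2676] rpy [-3.140e+00 -1.000e-03 -2.859e+00] F [-4.4 -4.3  3.2] w 0.0182 q [-2.820e-01  3.260e-01  1.363e+00 -2.000e-03  1.453e+00 -2.135e+00]
```

View pics/w4.png

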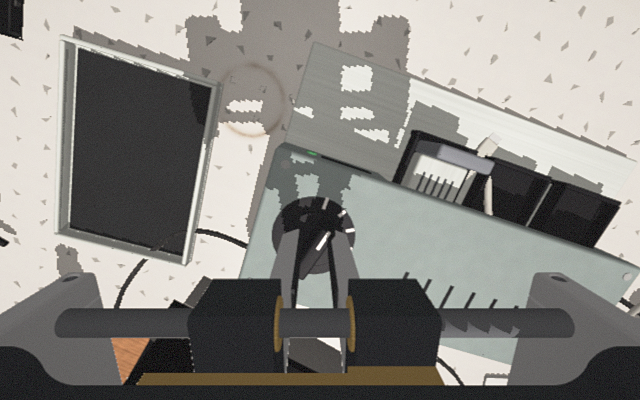

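Run:
```python
from h import *
for n in ('w1','w2','w3','w4'):
    im,d,p=load(n); W=cloud(d,p)
    g=cv2.cvtColor(im,cv2.COLOR_RGB2GRAY)
    m=(g>140); m[:220]=0; m[262:]=0; m[:,:300]=0; m[:,:]&=True; m[:,335:]=0
    if n=='w1': m=(g>140); m[:190]=0;m[220:]=0;m[:,:305]=0;m[:,335:]=0
    v,u=np.nonzero(m)
    P=np.float32([ray(p,a,b,.088)[:2] for a,b in zip(u,v)])*1000
    mu=P.mean(0); w,V=np.linalg.eigh(np.cov(P.T)); a=np.degrees(np.arctan2(V[1,1],V[0,1]))
    print(n,len(v),mu.round(1),'angle',a.round(1), 'tool x dir', np.array(p['R'])[0].round(2))
    # black bar pts height
    b=(W[...,2]>.083)&(W[...,2]<.093)&(np.hypot(W[...,0]-.619,W[...,1]+.12)<.024)
    Q=W[b][:,:2]*1000
    if len(Q)>10:
        print('  top pts',len(Q),Q.mean(0).round(1),cv2.minAreaRect(Q.astype(np.float32)))
a=[cv2.resize(cv2.imread(f'pics/{n}.png')[180:300,240:400],None,fx=2.5,fy=2.5,interpolation=cv2.INTER_CUBIC) for n in('w3','w4')]
cv2.imwrite('pics/k34.png',np.hstack(a))
```

```text
w1 60 [ 610.6 -114.5] angle 147.6 tool x dir [ 0.54  0.84 -0.  ]
  top pts 467 [ 620.1 -120. ] ((620.6558227539062, -120.27162170410156), (9.145333290100098, 39.384544372558594), 57.56251907348633)
w2 40 [ 610.7 -114.9] angle 147.6 tool x dir [0.53 0.85 0.  ]
  top pts 1101 [ 617.9 -119.9] ((620.8758544921875, -116.24276733398438), (39.7278938293457, 38.45307540893555), 83.94890594482422)
w3 50 [ 610.4 -117. ] angle 156.0 tool x dir [ 0.03  1.   -0.  ]
  top pts 1098 [ 616.1 -119.9] ((616.6964721679688, -124.79563903808594), (30.6618709564209, 38.453739166259766), 52.119476318359375)
w4 83 [ 610.2 -118.1] angle 165.5 tool x dir [-0.28  0.96 -0.  ]
  top pts 1130 [ 616.1 -121. ] ((616.5989990234375, -118.38381958007812), (31.564071655273438, 39.188995361328125), 38.725643157958984)
```

View pics/k34.png

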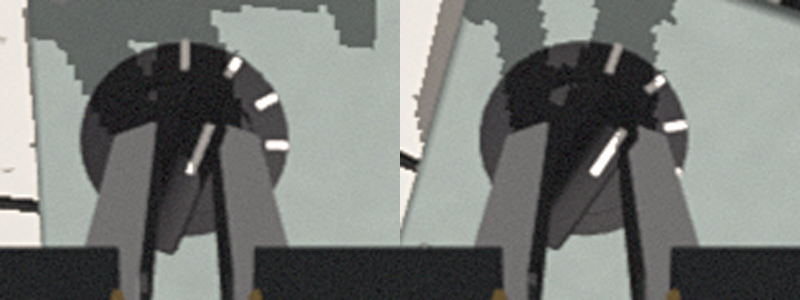

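{"api": "move_arm", "payload": {
  "increments": [
    [[0,0,0,0,0,0,-0.04],[0,0,0,0,0,0,-0.08],[0,0,0,0,0,0,-0.08]]
  ]
}}

```text
time: 4.82
tool_pos: [0.6187, -0.1205, 0.2675]
ee_rot: [-3.14, -0.003, -2.73]
wrist_force: [-6.6, -4.0, 2.2]
width: 0.0245
```

{"api": "move_arm", "payload": {
  "increments": [
    [[0.5,0,0,0,0,0,0],[0.5,0,0,0,0,0,0],[0.5,0,0,0,0,0,0],[0.5,0,0,0,0,0,0],[0.5,0,0,-0.2,0,0,0.05],[0.5,0,0,-0.5,0,0,0.1],[0.5,0,0,-0.5,0,0,0.15]]
  ]
}}

```text
time: 5.4
tool_pos: [0.621, -0.1188, 0.3234]
ee_rot: [-3.139, 0.012, -2.966]
wrist_force: [0.5, 0.1, 1.9]
width: 0.0472
```

Run:
```python
from h import *
obs(); 
im,d,p=snap('wrist','w5')
cv2.imwrite('pics/w5c.png',cv2.resize(im[150:300,220:420,::-1],None,fx=3,fy=3))
f=rec(-.100,-.066)
plan([(*rec(-.02,-.13),.13,177.7,0,0),(*rec(-.09,-.07),.09,177.7,0,2)])
```

```text
t 5.4 pos [ 0.621  -0.1188  0.3234] rpy [-3.139  0.012 -2.966] F [0.5 0.1 1.9] w 0.0472 q [-0.279  0.293  1.292  0.003  1.545 -2.026]
3x [0, 0.722, 0.295, -0.086, -0.0, 0.006, 0.136]   <- wp
5x [0, 0.7, 0.6, 0.399, -0.0, 0.0, -0.0]   <- wp
```

View pics/w5c.png

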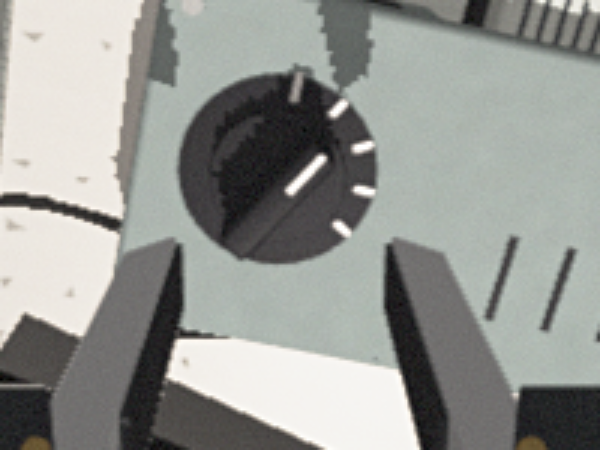

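Run:
```python
from h import *
plan([(*rec(.040,-.106),.124,177.7,0,0),(*rec(.040,-.106),.069,177.7,0,3)])
```

```text
2x [0, 0.085, 0.403, -0.02, -0.0, 0.006, 0.136]   <- wp
5x [0, 0.0, -0.0, 0.55, -0.0, 0.0, -0.0]   <- wp
```

{"api": "move_arm", "payload": {
  "increments": [
    [[0,0.085,0.403,-0.02,0,0.006,0.136],[0,0.085,0.403,-0.02,0,0.006,0.136],[0,0.085,0.403,-0.02,0,0.006,0.136],[0,0.085,0.403,-0.02,0,0.006,0.136],[0,0.085,0.403,-0.02,0,0.006,0.136]]
  ]
}}

```text
time: 5.87
tool_pos: [0.6042, -0.0812, 0.3182]
ee_rot: [3.141, -0.009, 3.11]
wrist_force: [-0.5, -0.6, 0.3]
width: 0.0172
```

Run:
```python
from h import *
obs(); plan([(*rec(.040,-.106),.069,177.7,0,3),(*rec(.040,-.128),.069,177.7,0,3)])
im,d,p=snap('wrist','w6')
cv2.imwrite('pics/w6c.png',im[100:400,120:520,::-1])
```

```text
t 5.87 pos [ 0.6042 -0.0812  0.3182] rpy [ 3.141 -0.009  3.11 ] F [-0.5 -0.6  0.3] w 0.0172 q [-2.260e-01  2.530e-01  1.352e+00 -1.000e-03  1.546e+00 -1.765e+00]
5x [0, -0.017, 0.007, 0.5, 0.0, -0.006, 0.005]   <- wp
4x [0, 0.0, -0.22, 0.0, 0.0, 0.0, 0.0]   <- wp
```

View pics/w6c.png

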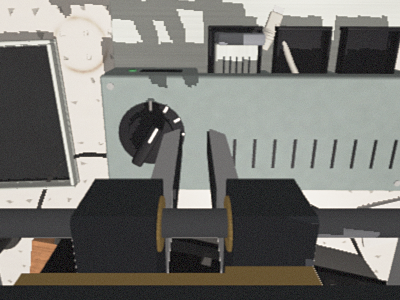

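{"api": "move_arm", "payload": {
  "increments": [
    [[0,-0.017,0.007,0.25,0,-0.006,0.005],[0,-0.017,0.007,0.4,0,-0.006,0.005],[0,-0.017,0.007,0.5,0,-0.006,0.005],[0,-0.017,0.007,0.5,0,-0.006,0.005],[0,-0.017,0.007,0.5,0,-0.006,0.005]]
  ]
}}

```text
time: 6.33
tool_pos: [0.6052, -0.0807, 0.2681]
ee_rot: [3.141, -0.001, 3.099]
wrist_force: [-0.7, -0.1, 0.1]
width: 0.0005
```

{"api": "move_arm", "payload": {
  "increments": [
    [[0,0,-0.04,0,0,0,0],[0,0,-0.08,0,0,0,0],[0,0,-0.12,0,0,0,0],[0,0,-0.16,0,0,0,0],[0,0,-0.19,0,0,0,0],[0,0,-0.19,0,0,0,0]]
  ]
}}

```text
time: 6.83
tool_pos: [0.6046, -0.0973, 0.27]
ee_rot: [3.133, 0.002, 3.1]
wrist_force: [0.8, 10.3, 2.8]
width: 0.0004
```

Run:
```python
from h import *
obs(); plan([(*rec(.040,-.128),.069,177.7,0,3)])
im,d,p=snap('wrist','w7')
cv2.imwrite('pics/w7c.png',cv2.resize(im[180:320,220:420,::-1],None,fx=3,fy=3))
```

```text
t 6.83 pos [ 0.6046 -0.0973  0.27  ] rpy [3.133e+00 2.000e-03 3.100e+00] F [ 0.8 10.3  2.8] w 0.0004 q [-0.254  0.285  1.41   0.009  1.446 -1.785]
4x [0, -0.001, -0.052, 0.017, 0.005, 0.001, -0.001]   <- wp
```

View pics/w7c.png

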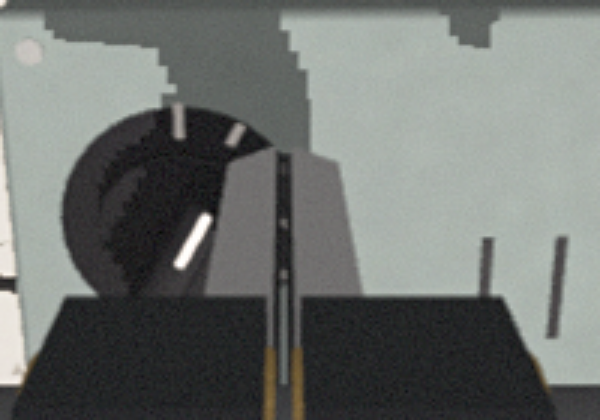

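```bash
cat >> h.py <<'E'
def knob(fn,thr=140,win=(-.024,.024)):
    im,d,p=load(fn); g=cv2.cvtColor(im,cv2.COLOR_RGB2GRAY)
    c=np.array([.6192,-.1200]); 
    u0,v0=proj(p,[*c,.088]); 
    best=[]
    H,Wd=g.shape; vv,uu=np.nonzero(g>thr)
    s=(abs(uu-u0)<60)&(abs(vv-v0)<60); uu,vv=uu[s],vv[s]
    P=np.array([ray(p,a,b,.088)[:2] for a,b in zip(uu,vv)])
    r=np.hypot(*(P-c).T); k=r<.0165
    P=P[k]*1000
    mu=P.mean(0); w,V=np.linalg.eigh(np.cov(P.T)); a=np.degrees(np.arctan2(V[1,1],V[0,1]))%180
    print(fn,'line n',len(P),mu.round(1),'ev',w.round(1),'clockwise from off deg',round((177.7-a),1), 'by centre', round(177.7-np.degrees(np.arctan2(*(mu-c*1000)[::-1]))%360,1))
E
python3 - <<'E'
from h import *
for n in('w1','w2','w3','w4','w5','w6','w7'): knob(n)
E
```

```text
w1 line n 58 [ 610.8 -114.6] ev [ 0.9 14.9] clockwise from off deg 30.1 by centre 30.3
w2 line n 51 [ 615.2 -117.8] ev [  8.9 118. ] clockwise from off deg 31.0 by centre 26.2
w3 line n 73 [ 618.9 -117.3] ev [  3.7 142.2] clockwise from off deg 1.0 by centre 81.1
w4 line n 136 [ 619.4 -116.5] ev [  7.5 138.5] clockwise from off deg 169.7 by centre 90.5
w5 line n 60 [ 611.3 -114.8] ev [ 4.6 17.8] clockwise from off deg 25.2 by centre 30.7
w6 line n 53 [ 611.  -114.9] ev [ 0.7 15.5] clockwise from off deg 30.1 by centre 29.5
w7 line n 83 [ 610.9 -115.1] ev [ 0.7 16. ] clockwise from off deg 28.5 by centre 28.0
```

{"api": "move_arm", "payload": {
  "increments": [
    [[0,0,-0.02,0,0,0,0],[0,0,-0.04,0,0,0,0],[0,0,-0.06,0,0,0,0],[0,0,-0.06,0,0,0,0]]
  ]
}}

```text
time: 7.22
tool_pos: [0.6044, -0.0998, 0.27]
ee_rot: [3.125, 0.001, 3.103]
wrist_force: [-1.2, 19.9, 5.3]
width: 0.0006
```

Run:
```python
from h import *
obs(); plan([(*rec(.040,-.128),.069,177.7,0,3)])
im,d,p=snap('wrist','w8'); knob('w8'); snap('side','s8')
cv2.imwrite('pics/w8c.png',np.hstack([cv2.resize(im[180:320,220:420,::-1],None,fx=2,fy=2),cv2.resize(cv2.imread('pics/s8.png')[170:310,280:480],None,fx=2,fy=2)]))
```

```text
t 7.22 pos [ 0.6044 -0.0998  0.27  ] rpy [3.125e+00 1.000e-03 3.103e+00] F [-1.2 19.9  5.3] w 0.0006 q [-0.26   0.286  1.409  0.017  1.449 -1.794]
4x [0, -0.002, -0.028, 0.018, 0.011, 0.001, 0.001]   <- wp
w8 line n 79 [ 611.  -115.5] ev [ 0.6 15.1] clockwise from off deg 26.7 by centre 26.4
```

View pics/w8c.png

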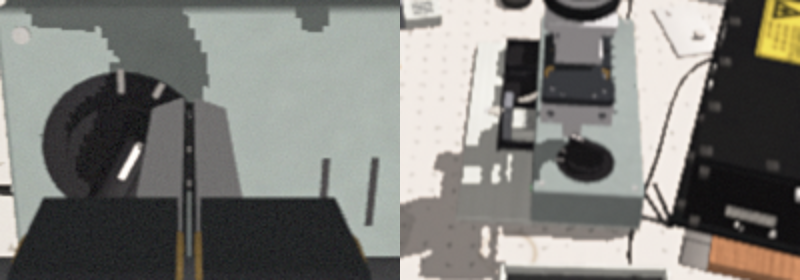

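Run:
```python
from h import *
o=obs(); print(o['wrist_force'],o['wrist_torque'],o['joint_torque'])
```

```text
t 7.32 pos [ 0.6044 -0.0996  0.27  ] rpy [3.125e+00 1.000e-03 3.103e+00] F [-0.8 19.3  4.3] w 0.0004 q [-0.26   0.286  1.409  0.016  1.449 -1.794]
[-0.79066976 19.27197455  4.26101159] [ 3.59179424 -0.01019901  0.03103188] [-1.16985449e+01 -3.80367243e+01 -2.90222615e+01 -6.12124354e+00
 -1.81204766e+00  1.96499663e-03]
```

{"api": "move_arm", "payload": {
  "increments": [
    [[0,0,0,0,0,0,0],[0,0,0,0,0,0,0],[0,0,0,0,0,0,0],[0,0,0,0,0,0,0],[0,0,0,0,0,0,0],[0,0,0,0,0,0,0],[0,0,0,0,0,0,0],[0,0,0,0,0,0,0]]
  ]
}}

```text
time: 7.98
tool_pos: [0.6044, -0.0996, 0.27]
ee_rot: [3.125, 0.001, 3.103]
wrist_force: [-0.1, 19.3, 5.8]
width: 0.0001
```

Run:
```python
from h import *
o=obs(); print(o['wrist_force'],o['wrist_torque'])
im,d,p=snap('wrist','w9'); knob('w9')
# finger: depth points near fingers, below z .12
W=cloud(d,p)
m=(W[...,2]>.06)&(W[...,2]<.12)&(abs(W[...,0]-.605)<.03)&(abs(W[...,1]+.1)<.04)
for a in np.arange(.06,.12,.01):
    Q=W[m&(W[...,2]>a)&(W[...,2]<=a+.01)]
    if len(Q): print(round(a,2),len(Q),Q.min(0).round(4),Q.max(0).round(4))
```

```text
t 7.98 pos [ 0.6044 -0.0996  0.27  ] rpy [3.125e+00 1.000e-03 3.103e+00] F [-0.1 19.3  5.8] w 0.0001 q [-0.26   0.286  1.409  0.016  1.449 -1.794]
[-0.13890398 19.34275187  5.75956948] [ 3.49681298e+00 -3.08833830e-02 -1.70993442e-03]
w9 line n 79 [ 610.9 -115.5] ev [ 0.6 15.3] clockwise from off deg 26.8 by centre 26.0
0.06 944 [ 0.5922 -0.1399  0.06  ] [ 0.6346 -0.1049  0.07  ]
0.07 258 [ 0.5956 -0.1333  0.0701] [ 0.6323 -0.0843  0.08  ]
0.08 761 [ 0.5953 -0.1291  0.08  ] [ 0.625  -0.0831  0.09  ]
0.09 278 [ 0.5953 -0.1154  0.09  ] [ 0.6077 -0.0833  0.1   ]
0.1 332 [ 0.5952 -0.1082  0.1   ] [ 0.5984 -0.0833  0.11  ]
0.11 407 [ 0.5952 -0.1084  0.11  ] [ 0.5985 -0.0835  0.12  ]
```

Run:
```python
from h import *
for n in('w5','w6','w1'):
    im,d,p=load(n); W=cloud(d,p)
    c=np.array([.6192,-.12]); e=W[...,:2]-c
    a=np.radians(177.7-30); u=np.array([np.cos(a),np.sin(a)]); nn=np.array([-u[1],u[0]])
    al=e@u; ac=e@nn
    print(n)
    for lo in range(-28,28,4):
        print(lo,[ (lambda q: round(float(np.median(q))*1000) if len(q) else -1)(W[...,2][(al>=lo/1000)&(al<(lo+4)/1000)&(ac>=l2/1000)&(ac<(l2+4)/1000)]) for l2 in range(-28,28,4)])
```

```text
w5
-28 [57, 58, 58, 59, -1, -1, -1, 58, 60, 212, 58, 58, 58, 58]
-24 [58, 58, 59, 59, -1, 88, 87, 87, 64, 175, 217, 58, 58, 59]
-20 [58, 58, 58, 64, 65, 87, 87, 88, 72, 64, 184, 222, 135, 177]
-16 [59, 59, 64, 65, 64, 87, 88, 88, 70, 65, 65, 183, 187, 192]
-12 [58, 58, 65, 65, 65, 87, 88, 87, 70, 65, 65, 65, 234, 238]
-8 [58, 59, 64, 65, 65, 87, 88, 88, 74, 64, 65, 65, 58, 244]
-4 [58, 59, 65, 65, 65, 86, 88, 88, 72, 65, 65, 65, 248, 249]
0 [58, 59, 65, 65, 65, 87, 88, 88, 71, 65, 65, 248, 249, 255]
4 [151, 58, 65, 65, 65, 86, 88, 88, 72, 65, 248, 249, 255, 238]
8 [212, 160, 58, 65, 65, 87, 88, 88, 74, 248, 250, 255, 238, 236]
12 [59, 195, 159, 59, 64, 88, 88, 89, 248, 253, 255, 237, 236, 58]
16 [58, 209, 188, 59, 58, 60, 87, 248, 254, 254, 237, 236, 58, 58]
20 [57, 135, 184, 232, 58, 248, 248, 255, 254, 237, 236, 58, 58, 58]
24 [59, 176, 190, 234, 242, 248, 255, 239, 237, 235, 58, 58, 58, 58]
w6
-28 [-1, -1, 59, 58, 58, 58, -1, -1, 58, 58, 58, 58, 58, 58]
-24 [-1, -1, 58, 58, 59, 65, 87, 87, 64, 58, 58, 59, 58, 58]
-20 [-1, -1, -1, 64, 65, 86, 88, 87, 65, 65, 64, 58, 58, 58]
-16 [-1
[... 864 characters left out ...]
5, 86, 88, 87, 65, 65, 64, 59, 59, 58]
-12 [59, 58, 64, 224, 65, 86, 88, 88, 65, 65, 64, 64, 224, 58]
-8 [58, 59, 65, 202, 65, 75, 87, 88, 65, 64, 65, 64, 203, 58]
-4 [58, 58, 64, 210, 64, 86, 88, 88, 64, 65, 65, 65, 209, 58]
0 [58, 59, 65, 210, 65, 86, 88, 88, 65, 65, 64, 64, 210, 58]
4 [173, 183, 194, 199, 64, 66, 88, 88, 65, 65, 65, 64, 200, 191]
8 [58, 190, 202, 244, 65, 76, 88, 87, 65, 65, 64, 59, 220, 200]
12 [59, 59, 59, 255, 65, 85, 88, 88, 65, 64, 59, 58, 257, 261]
16 [263, 263, 263, 263, 265, 265, 265, 265, 265, 265, 265, 265, 262, 263]
20 [271, 271, 271, 262, 271, 271, 271, 271, 271, 271, 271, 271, 270, 271]
24 [261, 261, 261, 257, 254, 253, 254, 254, 254, 254, 253, 254, 258, 262]
```

{"api": "move_arm", "payload": {
  "increments": [
    [[0,0,0.1,0,0,0,0],[0,0,0.1,-0.1,0,0,0],[0,0,0.1,-0.1,0,0,0],[0,0,0.1,-0.1,0,0,0]]
  ]
}}

```text
time: 8.37
tool_pos: [0.6048, -0.0963, 0.2803]
ee_rot: [-3.14, 0.003, 3.099]
wrist_force: [0.6, 0.3, 0.5]
width: 0.0007
```

{"api": "move_arm", "payload": {
  "increments": [
    [[0,0,-0.02,0,0,0,0],[0,0,-0.04,0,0,0,0],[0,0,-0.06,0,0,0,0],[0,0,-0.08,0,0,0,0],[0,0,-0.1,0,0,0,0],[0,0,-0.1,0,0,0,0]]
  ]
}}

```text
time: 8.87
tool_pos: [0.6044, -0.1017, 0.2791]
ee_rot: [3.128, 0.001, 3.101]
wrist_force: [1.6, 16.2, 4.2]
width: 0.0008
```

Run:
```python
from h import *
o=obs(); print(o['wrist_force'],o['wrist_torque'])
im,d,p=snap('wrist','w10'); knob('w10')
```

```text
t 8.87 pos [ 0.6044 -0.1017  0.2791] rpy [3.128e+00 1.000e-03 3.101e+00] F [ 1.6 16.2  4.2] w 0.0008 q [-0.262  0.28   1.397  0.013  1.466 -1.794]
[ 1.62394254 16.15661751  4.17279583] [ 3.0130985  -0.27451669  0.01561249]
w10 line n 58 [ 612.1 -116. ] ev [ 0.6 10.8] clockwise from off deg 28.5 by centre 27.0
```

{"api": "move_arm", "payload": {
  "increments": [
    [[0,0,-0.02,0,0,0,0],[0,0,-0.04,0,0,0,0],[0,0,-0.04,0,0,0,0],[0,0,-0.04,0,0,0,0]]
  ]
}}

```text
time: 9.25
tool_pos: [0.6043, -0.1033, 0.279]
ee_rot: [3.123, 0.0, 3.103]
wrist_force: [1.5, 22.9, 5.4]
width: 0.0005
```

Run:
```python
from h import *
o=obs(); print(o['wrist_force'],o['wrist_torque'])
im,d,p=snap('wrist','w11'); knob('w11'); snap('side','s11')
cv2.imwrite('pics/w11c.png',np.hstack([cv2.resize(im[180:320,220:420,::-1],None,fx=2,fy=2),cv2.resize(cv2.imread('pics/s11.png')[170:310,280:480],None,fx=2,fy=2)]))
```

```text
t 9.25 pos [ 0.6043 -0.1033  0.279 ] rpy [3.123 0.    3.103] F [ 1.5 22.9  5.4] w 0.0005 q [-0.266  0.281  1.397  0.019  1.468 -1.8  ]
[ 1.52263134 22.90930465  5.38184212] [ 4.29223717 -0.2685577   0.07577994]
w11 line n 53 [ 612.2 -116.3] ev [0.6 9.1] clockwise from off deg 25.3 by centre 25.5
```

View pics/w11c.png

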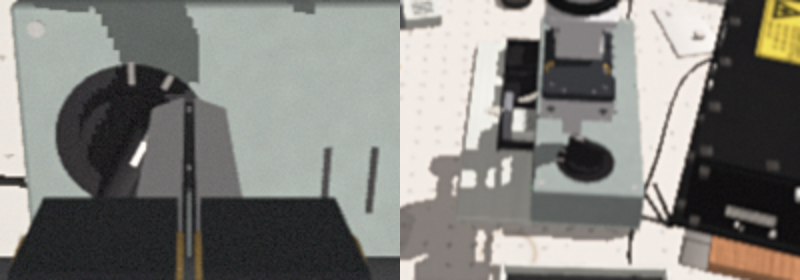

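{"api": "move_arm", "payload": {
  "increments": [
    [[0,0,-0.015,0,0,0,0],[0,0,-0.03,0,0,0,0],[0,0,-0.03,0,0,0,0]]
  ]
}}

```text
time: 9.6
tool_pos: [0.6042, -0.1046, 0.279]
ee_rot: [3.118, -0.0, 3.104]
wrist_force: [0.7, 26.8, 5.7]
width: 0.0007
```

Run:
```python
from h import *
o=obs(); print(o['wrist_force'],o['wrist_torque'])
im,d,p=snap('wrist','w12'); knob('w12')
```

```text
t 9.6 pos [ 0.6042 -0.1046  0.279 ] rpy [ 3.118 -0.     3.104] F [ 0.7 26.8  5.7] w 0.0007 q [-0.27   0.282  1.396  0.023  1.47  -1.805]
[ 0.71513463 26.79294204  5.68743892] [ 5.23493706 -0.26682668  0.04377447]
w12 line n 48 [ 612.9 -116.7] ev [0.6 7.1] clockwise from off deg 22.8 by centre 25.3
```

{"api": "move_arm", "payload": {
  "increments": [
    [[0,0,-0.015,0,0,0,0],[0,0,-0.03,0,0,0,0],[0,0,-0.03,0,0,0,0]]
  ]
}}

```text
time: 9.9
tool_pos: [0.6041, -0.1059, 0.2789]
ee_rot: [3.113, -0.001, 3.105]
wrist_force: [0.2, 32.8, 7.0]
width: 0.0006
```

Run:
```python
from h import *
o=obs(); print(o['wrist_force'],o['wrist_torque'])
im,d,p=snap('wrist','w13'); knob('w13')
cv2.imwrite('pics/w13c.png',cv2.resize(im[180:320,220:420,::-1],None,fx=3,fy=3))
```

```text
t 9.9 pos [ 0.6041 -0.1059  0.2789] rpy [ 3.113e+00 -1.000e-03  3.105e+00] F [ 0.2 32.8  7. ] w 0.0006 q [-0.273  0.283  1.395  0.028  1.471 -1.81 ]
[ 0.18316382 32.83277377  6.98214147] [ 6.20605575 -0.2276485   0.06324337]
w13 line n 47 [ 612.8 -116.9] ev [0.6 7.2] clockwise from off deg 22.1 by centre 23.8
```

View pics/w13c.png

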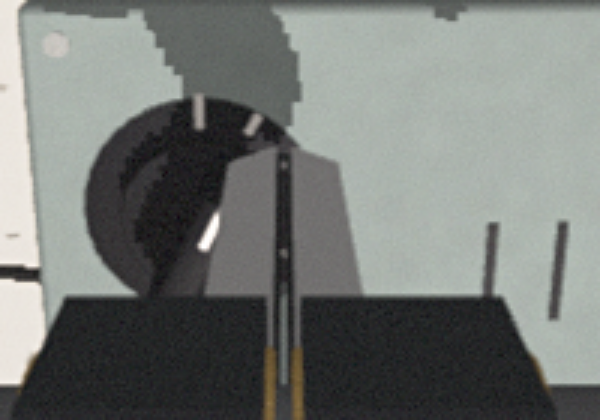

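{"api": "move_arm", "payload": {
  "increments": [
    [[0,0,0.1,0,0,0,0],[0,0,0.2,0,0,0,0],[0,0,0.2,0,0,0,0],[0,0,0.2,0,0,0,0],[0,0,0.2,0,0,0,0]]
  ]
}}

```text
time: 10.37
tool_pos: [0.6044, -0.0962, 0.2782]
ee_rot: [3.141, -0.001, 3.098]
wrist_force: [0.5, 1.7, -0.0]
width: 0.0005
```

Run:
```python
from h import *
o=obs(); print(o['wrist_force'],o['wrist_torque'])
im,d,p=snap('wrist','w14'); knob('w14')
cv2.imwrite('pics/w14c.png',cv2.resize(im[180:320,220:420,::-1],None,fx=3,fy=3))
W=cloud(d,p); b=(W[...,2]>.084)&(W[...,2]<.092)&(np.hypot(W[...,0]-.6192,W[...,1]+.12)<.026)
print(cv2.minAreaRect((W[b][:,:2]*1000).astype(np.float32)), np.median(W[b][:,2]))
plan([(.634,-.0950,.074,177.7,0,3)])
```

```text
t 10.37 pos [ 0.6044 -0.0962  0.2782] rpy [ 3.141e+00 -1.000e-03  3.098e+00] F [ 0.5  1.7 -0. ] w 0.0005 q [-0.25   0.279  1.401  0.     1.462 -1.778]
[ 0.50183123  1.68062157 -0.01589361] [ 0.35403258 -0.12657989 -0.02042335]
w14 line n 75 [ 611.3 -115.3] ev [ 1.2 22.1] clockwise from off deg 36.7 by centre 28.6
((616.9232788085938, -118.70025634765625), (10.026704788208008, 32.31397247314453), 58.52548599243164) 0.0874635780733165
4x [0, -0.295, 0.026, 0.051, 0.0, -0.0, -0.002]   <- wp
```

View pics/w14c.png

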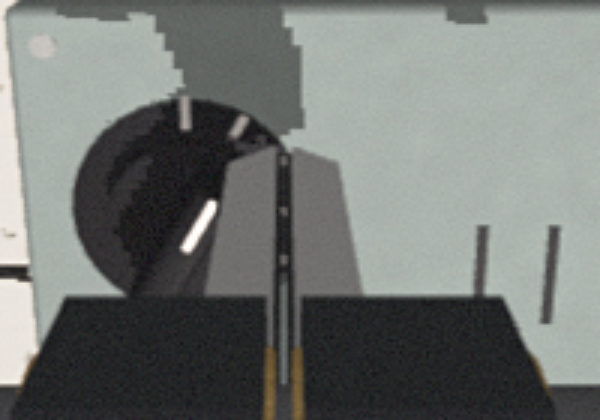

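{"api": "move_arm", "payload": {
  "increments": [
    [[0,0,0.1,0,0,0,0],[0,-0.15,0.1,0.03,0,0,0],[0,-0.3,0.1,0.03,0,0,0],[0,-0.3,0.05,0.03,0,0,0],[0,-0.3,0,0.03,0,0,0],[0,-0.3,-0.04,0.03,0,0,0],[0,-0.3,-0.06,0.03,0,0,0],[0,-0.3,-0.06,0.03,0,0,0]]
  ]
}}

```text
time: 11.08
tool_pos: [0.6337, -0.1035, 0.2758]
ee_rot: [-3.141, -0.0, 3.098]
wrist_force: [0.2, -0.9, -0.5]
width: 0.0009
```

Run:
```python
from h import *
o=obs(); print(o['wrist_force'],o['wrist_torque'])
im,d,p=snap('wrist','w15'); knob('w15')
cv2.imwrite('pics/w15c.png',cv2.resize(im[130:320,220:420,::-1],None,fx=3,fy=3))
```

```text
t 11.08 pos [ 0.6337 -0.1035  0.2758] rpy [-3.141 -0.     3.098] F [ 0.2 -0.9 -0.5] w 0.0009 q [-0.25   0.345  1.322 -0.     1.475 -1.777]
[ 0.17384398 -0.86142031 -0.52669281] [ 0.06933522 -0.15169382 -0.0396423 ]
w15 line n 42 [ 610.6 -114.7] ev [ 0.2 14.9] clockwise from off deg 29.5 by centre 29.2
```

View pics/w15c.png

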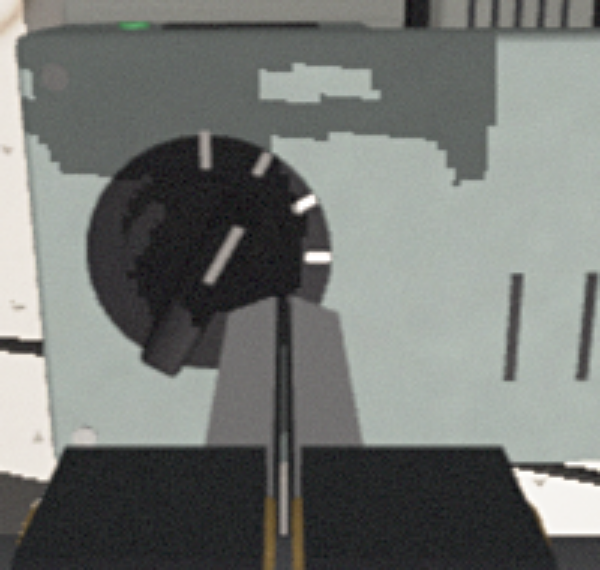

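{"api": "move_arm", "payload": {
  "increments": [
    [[0,0,-0.03,0,0,0,0],[0,0,-0.06,0,0,0,0],[0,0,-0.09,0,0,0,0],[0,0,-0.12,0,0,0,0],[0,0,-0.15,0,0,0,0],[0,0,-0.16,0,0,0,0],[0,0,-0.16,0,0,0,0]]
  ]
}}

```text
time: 11.72
tool_pos: [0.6336, -0.1124, 0.2758]
ee_rot: [3.124, -0.001, 3.103]
wrist_force: [-1.3, 18.9, 3.3]
width: 0.0004
```

Run:
```python
from h import *
o=obs(); print(o['wrist_force'],o['wrist_torque'])
im,d,p=snap('wrist','w16'); knob('w16')
cv2.imwrite('pics/w16c.png',cv2.resize(im[130:320,220:420,::-1],None,fx=3,fy=3))
```

```text
t 11.72 pos [ 0.6336 -0.1124  0.2758] rpy [ 3.124e+00 -1.000e-03  3.103e+00] F [-1.3 18.9  3.3] w 0.0004 q [-0.268  0.349  1.316  0.017  1.482 -1.801]
[-1.25187696 18.91147249  3.30529804] [ 3.66691085  0.08187888 -0.19722432]
w16 line n 44 [ 610.9 -114.5] ev [ 0.2 15.5] clockwise from off deg 31.4 by centre 31.6
```

View pics/w16c.png

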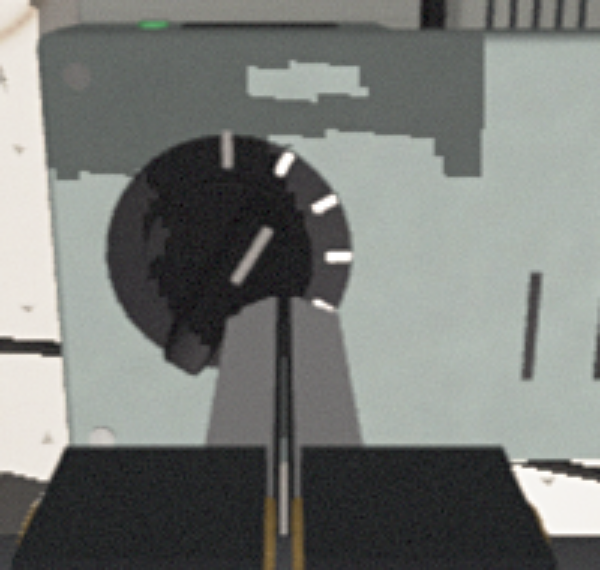

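Run:
```python
from h import *
plan([(.6337,-.095,.075,177.7,.3,1),(.6337,-.095,.115,177.7,.3,0),(.6184,-.1213,.115,147.7,.3,2),(.6184,-.1213,.070,147.7,.3,3)])
```

```text
2x [0.3, 0.006, 0.173, 0.02, 0.011, -0.001, 0.001]   <- wp
2x [0.3, 0.0, -0.0, -0.4, -0.0, 0.0, 0.0]   <- wp
7x [0.3, 0.142, -0.269, -0.0, -0.0, 0.0, 0.333]   <- wp
5x [0.3, 0.0, -0.0, 0.45, 0.0, 0.0, 0.0]   <- wp
```

{"api": "move_arm", "payload": {
  "increments": [
    [[0,0,0.17,0,0,0,0],[0,0,0.17,-0.2,0,0,0],[0.3,0,0.17,-0.4,0,0,0],[0.3,0,0.17,-0.4,0,0,0]]
  ]
}}

```text
time: 12.1
tool_pos: [0.6351, -0.1015, 0.3207]
ee_rot: [-3.14, 0.008, 3.1]
wrist_force: [0.4, 0.1, 1.5]
width: 0.0104
```

{"api": "move_arm", "payload": {
  "increments": [
    [[0.3,0.14,-0.269,0,0,0,0.07],[0.3,0.14,-0.269,0,0,0,0.14],[0.3,0.14,-0.269,0,0,0,0.21],[0.3,0.14,-0.269,0,0,0,0.28],[0.3,0.14,-0.269,0,0,0,0.333],[0.3,0.14,-0.269,0,0,0,0.333],[0.3,0.14,-0.269,0,0,0,0.333]]
  ]
}}

```text
time: 12.68
tool_pos: [0.619, -0.1282, 0.315]
ee_rot: [-3.141, -0.001, 2.578]
wrist_force: [1.0, -0.8, -0.6]
width: 0.0282
```

Run:
```python
from h import *
obs()
plan([(.6184,-.1213,.070,147.7,.3,3)])
im,d,p=snap('wrist','w17'); knob('w17')
W=cloud(d,p); b=(W[...,2]>.084)&(W[...,2]<.092)&(np.hypot(W[...,0]-.6192,W[...,1]+.12)<.026)
print(cv2.minAreaRect((W[b][:,:2]*1000).astype(np.float32)), np.median(W[b][:,2]))
```

```text
t 12.68 pos [ 0.619  -0.1282  0.315 ] rpy [-3.141e+00 -1.000e-03  2.578e+00] F [ 1.  -0.8 -0.6] w 0.0282 q [-0.294  0.301  1.299 -0.     1.543 -1.301]
5x [0.3, 0.041, 0.055, 0.458, -0.0, -0.0, 0.0]   <- wp
w17 line n 31 [ 610.6 -114.6] ev [ 0.2 14. ] clockwise from off deg 29.9 by centre 29.6
((620.7701416015625, -120.433837890625), (9.651044845581055, 39.59640121459961), 57.815155029296875) 0.08751141996675293
```

{"api": "move_arm", "payload": {
  "increments": [
    [[0.3,0.041,0.063,0.2,0,0,0],[0.3,0.041,0.063,0.35,0,0,0],[0.3,0.041,0.063,0.44,0,0,0],[0.3,0.041,0.063,0.458,0,0,0],[0.3,0.041,0.063,0.458,0,0,0]]
  ]
}}

```text
time: 13.15
tool_pos: [0.6189, -0.1204, 0.2689]
ee_rot: [-3.141, -0.002, 2.577]
wrist_force: [-1.0, -0.3, 0.7]
width: 0.0279
```

{"api": "move_arm", "payload": {
  "increments": [
    [[0,0,0,0,0,0,0],[0,0,0,0,0,0,0],[0,0,0,0,0,0,0],[0,0,0,0,0,0,0],[0,0,0,0,0,0,0]]
  ]
}}

```text
time: 13.57
tool_pos: [0.6191, -0.1211, 0.2712]
ee_rot: [-3.141, 0.002, 2.576]
wrist_force: [-2.4, -2.2, 3.3]
width: 0.0097
```

Run:
```python
from h import *
o=obs();print(np.round(o['wrist_torque'],3))
```

```text
t 13.57 pos [ 0.6191 -0.1211  0.2712] rpy [-3.141e+00  2.000e-03  2.576e+00] F [-2.4 -2.2  3.3] w 0.0097 q [-0.283  0.323  1.359 -0.002  1.457 -1.287]
[-0.417  0.166  0.061]
```

{"api": "move_arm", "payload": {
  "increments": [
    [[0,0,0,0,0,0,-0.04],[0,0,0,0,0,0,-0.08],[0,0,0,0,0,0,-0.11],[0,0,0,0,0,0,-0.11]]
  ]
}}

```text
time: 13.9
tool_pos: [0.6191, -0.1211, 0.2712]
ee_rot: [-3.141, 0.002, 2.748]
wrist_force: [-1.8, -2.6, 5.0]
width: 0.0103
```

Run:
```python
from h import *
o=obs();print(np.round(o['wrist_torque'],3)); im,d,p=snap('wrist','w18')
cv2.imwrite('pics/w18c.png',cv2.resize(im[180:300,240:400,::-1],None,fx=4,fy=4))
```

```text
t 13.9 pos [ 0.6191 -0.1211  0.2712] rpy [-3.141e+00  2.000e-03  2.748e+00] F [-1.8 -2.6  5. ] w 0.0103 q [-2.830e-01  3.230e-01  1.359e+00 -1.000e-03  1.457e+00 -1.460e+00]
[-0.618  0.224 -0.571]
```

View pics/w18c.png

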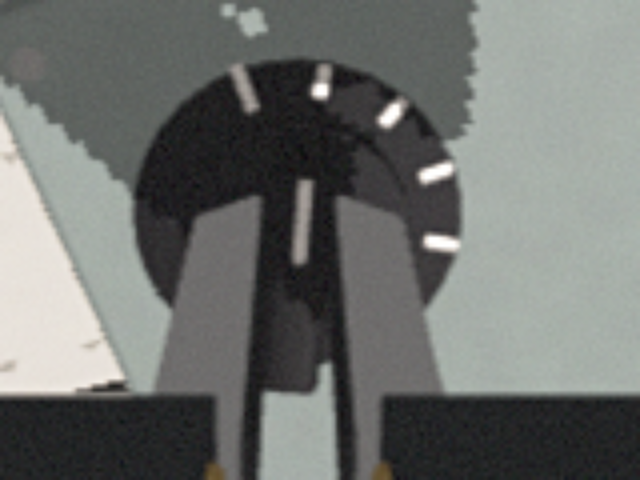

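{"api": "move_arm", "payload": {
  "increments": [
    [[0,0,0,0,0,0,-0.04],[0,0,0,0,0,0,-0.08],[0,0,0,0,0,0,-0.11],[0,0,0,0,0,0,-0.11]]
  ]
}}

```text
time: 14.28
tool_pos: [0.6189, -0.121, 0.2712]
ee_rot: [-3.141, 0.001, 2.92]
wrist_force: [-3.2, -2.1, 5.9]
width: 0.0115
```

Run:
```python
from h import *
o=obs();print(np.round(o['wrist_torque'],3)); im,d,p=snap('wrist','w19')
cv2.imwrite('pics/w19c.png',cv2.resize(im[180:300,240:400,::-1],None,fx=4,fy=4))
```

```text
t 14.28 pos [ 0.6189 -0.121   0.2712] rpy [-3.141e+00  1.000e-03  2.920e+00] F [-3.2 -2.1  5.9] w 0.0115 q [-2.830e-01  3.230e-01  1.360e+00 -1.000e-03  1.458e+00 -1.632e+00]
[-0.53   0.416 -0.811]
```

View pics/w19c.png

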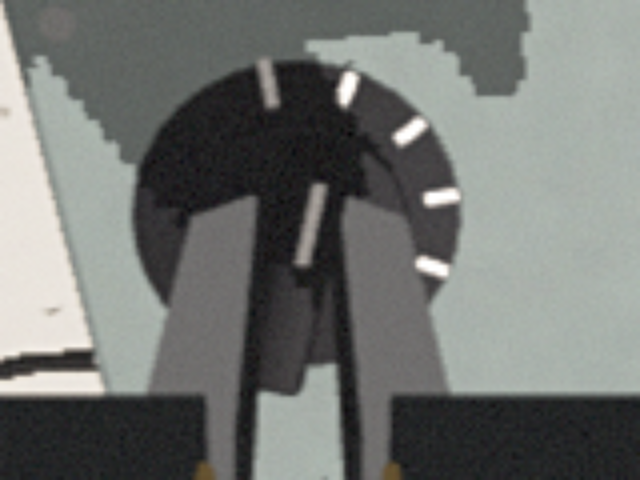

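{"api": "move_arm", "payload": {
  "increments": [
    [[0,0,0,0,0,0,-0.04],[0,0,0,0,0,0,-0.08],[0,0,0,0,0,0,-0.11],[0,0,0,0,0,0,-0.11]]
  ]
}}

```text
time: 14.67
tool_pos: [0.6192, -0.1211, 0.2711]
ee_rot: [-3.14, 0.002, 3.092]
wrist_force: [-1.4, -3.2, 5.7]
width: 0.0138
```

Run:
```python
from h import *
o=obs();print(np.round(o['wrist_torque'],3)); im,d,p=snap('wrist','w20')
cv2.imwrite('pics/w20c.png',cv2.resize(im[180:300,240:400,::-1],None,fx=4,fy=4))
```

```text
t 14.67 pos [ 0.6192 -0.1211  0.2711] rpy [-3.140e+00  2.000e-03  3.092e+00] F [-1.4 -3.2  5.7] w 0.0138 q [-2.830e-01  3.230e-01  1.359e+00 -1.000e-03  1.457e+00 -1.804e+00]
[-0.706  0.211 -1.042]
```

View pics/w20c.png

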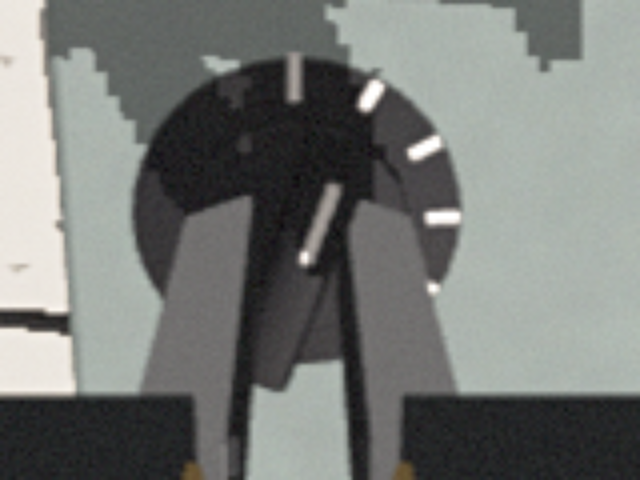

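```bash
cat >> h.py <<'E'
def knob2(fn,thr=100):
    im,d,p=load(fn); g=cv2.cvtColor(im,cv2.COLOR_RGB2GRAY); hsv=cv2.cvtColor(im,cv2.COLOR_RGB2HSV)
    vv,uu=np.nonzero(g>thr)
    u0,v0=proj(p,[.611,-.116,.088]); s=(abs(uu-u0)<30)&(abs(vv-v0)<30); uu,vv=uu[s],vv[s]
    P=np.array([ray(p,a,b,.088)[:2] for a,b in zip(uu,vv)])*1000
    W=cloud(d,p)[vv,uu]
    k=(np.hypot(P[:,0]-611,P[:,1]+116)<9)&(abs(W[:,2]-.088)<.006)
    P=P[k]; mu=P.mean(0); w,V=np.linalg.eigh(np.cov(P.T)); a=np.degrees(np.arctan2(V[1,1],V[0,1]))%180
    c=np.array([620.2,-120.2])
    print(fn,len(P),mu.round(1),w.round(1),'pca',round(177.7-a,1),'ctr',round(177.7-np.degrees(np.arctan2(*(mu-c)[::-1]))%360,1))
E
python3 - <<'E'
from h import *
for n in('w1','w6','w15','w17','w3','w4','w8','w13','w16','w18','w19','w20'): knob2(n)
E
```

```text
w1 66 [ 610.8 -114.6] [ 0.9 19.2] pca 30.1 ctr 28.4
w6 66 [ 610.7 -114.7] [ 0.9 18.1] pca 29.4 ctr 27.9
w15 74 [ 610.6 -114.7] [ 0.4 16.9] pca 30.6 ctr 27.3
w17 64 [ 610.5 -114.6] [ 0.7 15.4] pca 30.1 ctr 27.6
w3 132 [ 610.4 -114. ] [10.  17.3] pca 67.2 ctr 29.8
w4 151 [ 609.1 -115.4] [ 6.9 20.9] pca 48.7 ctr 21.2
w8 93 [ 610.7 -115.4] [ 0.7 17.4] pca 26.9 ctr 24.7
w13 57 [ 612.6 -116.9] [0.7 9.2] pca 21.1 ctr 21.2
w16 75 [ 610.9 -114.5] [ 0.4 16.8] pca 31.6 ctr 29.1
w18 118 [ 611.  -114.9] [12.  21.9] pca 112.4 ctr 27.8
w19 123 [ 611.1 -113.6] [10.8 14.5] pca 118.9 ctr 33.7
w20 133 [ 610.7 -114. ] [11.4 15.3] pca 80.6 ctr 31.0
```

Run:
```python
from h import *
for n,a,b in(('w18',(316.25,225.5),(314.5,245.5)),('w19',(320.25,226),(315.25,246)),('w20',(324.25,226.25),(316.25,245.5))):
    im,d,p=load(n); A=ray(p,*a,.088);B=ray(p,*b,.088); e=(A-B)[:2]
    print(n,A[:2].round(4),B[:2].round(4),177.7-np.degrees(np.arctan2(e[1],e[0])))
```

```text
w18 [ 0.6044 -0.1126] [ 0.6166 -0.1189] 24.843853340931105
w19 [ 0.6038 -0.1129] [ 0.6165 -0.119 ] 23.25604413869084
w20 [ 0.6035 -0.1135] [ 0.6165 -0.1192] 21.310374427222513
```

Run:
```python
from h import *
for n,b,a in(('w3',(316,248.8),(324.4,230.4)),('w4',(318,249.2),(330,232))):
    im,d,p=load(n); A=ray(p,*a,.088);B=ray(p,*b,.088); e=(A-B)[:2]
    print(n,A[:2].round(4),B[:2].round(4),177.7-np.degrees(np.arctan2(e[1],e[0])))
im,d,p=snap('side','s20'); 
cv2.imwrite('pics/s20c.png',cv2.resize(im[100:320,280:480,::-1],None,fx=3,fy=2.7,interpolation=cv2.INTER_CUBIC))
print(robot.__class__, [x for x in dir(robot) if not x.startswith('_')])
```

```text
w3 [ 0.6039 -0.1136] [ 0.6162 -0.1191] 21.970884115932478
w4 [ 0.6027 -0.1152] [ 0.616  -0.1191] 13.872667789844655
<class 'host.Robot'> ['IKError', 'camera_params', 'close_job', 'get_obs', 'snapshot', 'tcp_to_tips']
```

View pics/s20c.png

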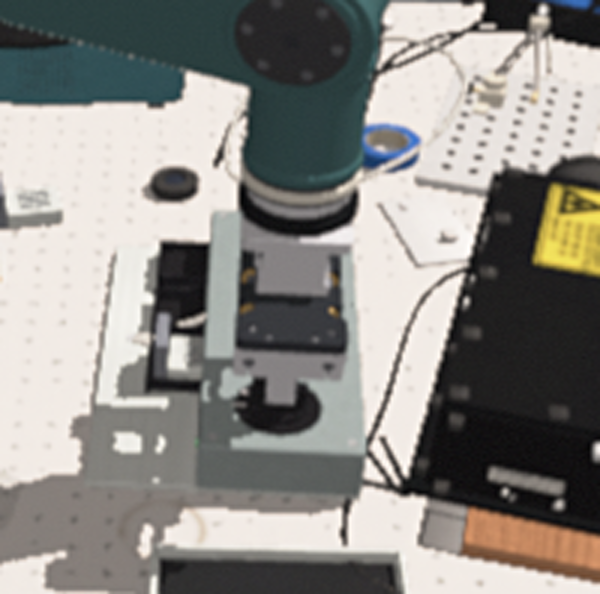

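{"api": "move_arm", "payload": {
  "increments": [
    [[0.3,0,0,0,0,0,0],[0.3,0,0,0,0,0,0],[0.3,0,0,-0.05,0,0,0.08],[0.3,0,0,-0.05,0,0,0.16],[0.3,0,0,-0.05,0,0,0.24],[0.3,0,0,-0.05,0,0,0.33],[0.3,0,0,-0.05,0,0,0.33],[0.3,0,0,-0.05,0,0,0.33]]
  ]
}}

```text
time: 15.43
tool_pos: [0.6191, -0.1196, 0.274]
ee_rot: [3.14, -0.001, 2.579]
wrist_force: [0.2, 0.2, -0.4]
width: 0.0282
```

Run:
```python
from h import *
obs()
plan([(.6092,-.1143,.067,147.7,.3,3)])
im,d,p=snap('wrist','w21'); knob2('w21')
```

```text
t 15.43 pos [ 0.6191 -0.1196  0.274 ] rpy [ 3.140e+00 -1.000e-03  2.579e+00] F [ 0.2  0.2 -0.4] w 0.0282 q [-0.281  0.321  1.356  0.002  1.465 -1.289]
4x [0.3, 0.112, -0.008, 0.078, 0.001, -0.001, 0.001]   <- wp
w21 79 [ 610.7 -114.8] [ 0.5 16.1] pca 30.0 ctr 27.6
```

{"api": "move_arm", "payload": {
  "increments": [
    [[0.3,0.112,-0.008,0.04,0,0,0],[0.3,0.112,-0.008,0.078,0,0,0],[0.3,0.112,-0.008,0.078,0,0,0],[0,0.112,-0.008,0.078,0,0,0],[0,0.112,-0.008,0.078,0,0,0],[0,0.112,-0.008,0.078,0,0,0],[0,0.112,-0.008,0.078,0,0,0],[0,0.112,-0.008,0.078,0,0,0]]
  ]
}}

```text
time: 16.15
tool_pos: [0.6094, -0.1153, 0.2673]
ee_rot: [3.141, 0.001, 2.576]
wrist_force: [-0.6, -0.4, -0.4]
width: 0.0096
```

{"api": "move_arm", "payload": {
  "increments": [
    [[0,0,-0.014,0,0,0,-0.06],[0,-0.004,-0.028,0,0,0,-0.12],[0,-0.008,-0.042,0,0,0,-0.18],[0,-0.012,-0.055,0,0,0,-0.24],[0,-0.016,-0.066,0,0,0,-0.3],[0,-0.02,-0.075,0,0,0,-0.33],[0,-0.02,-0.075,0,0,0,-0.33]]
  ]
}}

```text
time: 16.73
tool_pos: [0.6072, -0.119, 0.2672]
ee_rot: [3.131, 0.0, 3.096]
wrist_force: [-0.5, 11.3, 1.5]
width: 0.0137
```

Run:
```python
from h import *
o=obs();print(np.round(o['wrist_torque'],3)); im,d,p=snap('wrist','w22')
cv2.imwrite('pics/w22c.png',cv2.resize(im[170:310,240:400,::-1],None,fx=4,fy=4))
```

```text
t 16.73 pos [ 0.6072 -0.119   0.2672] rpy [3.131 0.    3.096] F [-0.5 11.3  1.5] w 0.0137 q [-0.288  0.301  1.396  0.011  1.447 -1.815]
[ 2.015 -0.271 -0.656]
```

View pics/w22c.png

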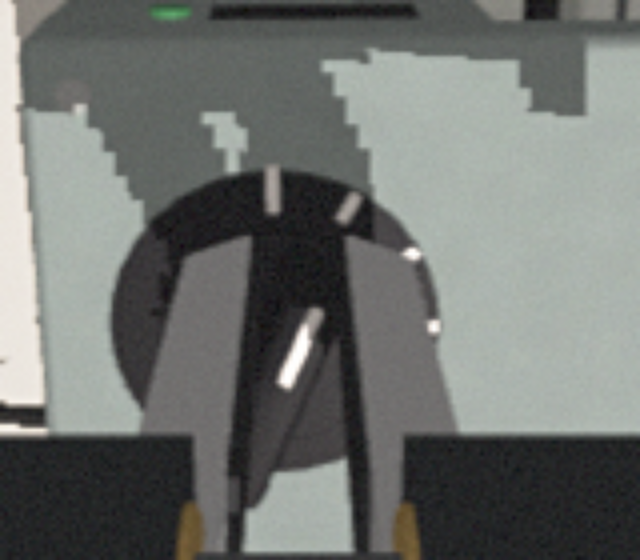

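{"api": "move_arm", "payload": {
  "increments": [
    [[0,0,-0.03,0,0,0,-0.05],[0,0,-0.05,0,0,0,-0.1],[0,0,-0.07,0,0,0,-0.15],[0,0,-0.09,0,0,0,-0.15],[0,0,-0.09,0,0,0,-0.15]]
  ]
}}

```text
time: 17.2
tool_pos: [0.606, -0.1229, 0.2671]
ee_rot: [3.116, 0.001, -2.949]
wrist_force: [-4.1, 27.5, 6.8]
width: 0.0159
```

Run:
```python
from h import *
o=obs();print(np.round(o['wrist_torque'],3)); im,d,p=snap('wrist','w23')
cv2.imwrite('pics/w23c.png',cv2.resize(im[170:310,240:400,::-1],None,fx=4,fy=4))
```

```text
t 17.2 pos [ 0.606  -0.1229  0.2671] rpy [ 3.116e+00  1.000e-03 -2.949e+00] F [-4.1 27.5  6.8] w 0.0159 q [-0.297  0.303  1.394  0.023  1.456 -2.064]
[ 4.922  0.594 -0.319]
```

View pics/w23c.png

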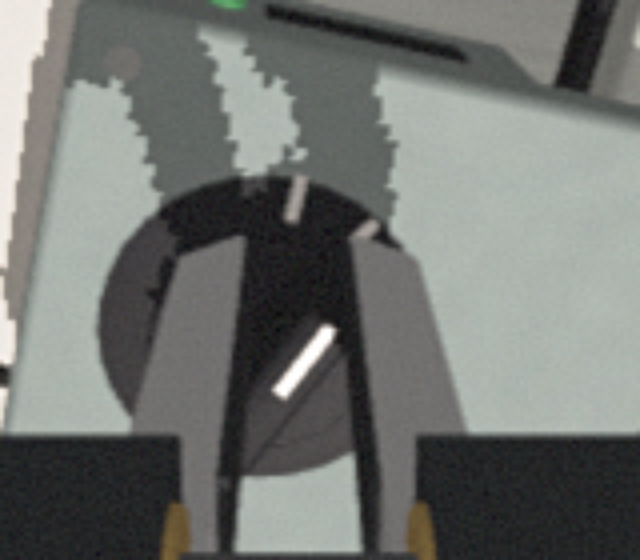

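Run:
```python
from h import *
for n,b,a in(('w22',(311.25,267),(319,247.5)),('w23',(309.5,268.75),(323.75,252))):
    im,d,p=load(n); A=ray(p,*a,.088);B=ray(p,*b,.088); e=(A-B)[:2]
    print(n,A[:2].round(4),B[:2].round(4),177.7-np.degrees(np.arctan2(e[1],e[0])))
```

```text
w22 [ 0.6039 -0.1132] [ 0.6173 -0.1188] 20.0812016111351
w23 [ 0.6037 -0.1123] [ 0.6169 -0.1189] 24.37751253824439
```

{"api": "move_arm", "payload": {
  "increments": [
    [[0.3,0,0.05,0,0,0,0],[0.3,0,0.08,-0.1,0,0,0],[0.3,0,0.08,-0.3,0,0,0],[0.3,0,0.08,-0.4,0,0,0],[0.1,0,0.2,-0.4,0,0,0.05],[0,0,0.3,-0.4,0,0,0.1],[0,0,0.3,-0.4,0,0,0.15],[0,0,0.3,-0.4,0,0,0.15]]
  ]
}}

```text
time: 17.92
tool_pos: [0.6009, -0.102, 0.308]
ee_rot: [-3.141, 0.002, 3.093]
wrist_force: [-1.2, -0.4, -0.6]
width: 0.0048
```

Run:
```python
from h import *
obs()
plan([(.602,-.087,.110,177.7,0,1),(.602,-.087,.069,177.7,0,3)])
im,d,p=snap('wrist','w24'); knob2('w24')
```

```text
t 17.92 pos [ 0.6009 -0.102   0.308 ] rpy [-3.141e+00  2.000e-03  3.093e+00] F [-1.2 -0.4 -0.6] w 0.0048 q [-0.261  0.254  1.371 -0.     1.515 -1.784]
2x [0, -0.004, 0.151, -0.012, -0.0, 0.001, -0.005]   <- wp
5x [0, 0.0, -0.0, 0.41, -0.0, 0.0, -0.0]   <- wp
w24 0 [nan nan] [nan nan] pca nan ctr nanh.py:76: RuntimeWarning: Mean of empty slice.
  P=P[k]; mu=P.mean(0); w,V=np.linalg.eigh(np.cov(P.T)); a=np.degrees(np.arctan2(V[1,1],V[0,1]))%180
  ret = um.true_divide(
  avg = a.mean(axis, **keepdims_kw)
h.py:76: RuntimeWarning: Degrees of freedom <= 0 for slice
  P=P[k]; mu=P.mean(0); w,V=np.linalg.eigh(np.cov(P.T)); a=np.degrees(np.arctan2(V[1,1],V[0,1]))%180
  c *= np.true_divide(1, fact)
  c *= np.true_divide(1, fact)
```

Run:
```python
import cv2
cv2.imwrite('pics/w24c.png',cv2.resize(cv2.imread('pics/w24.png')[130:320,200:440],None,fx=3,fy=3))
```

```text
(no output)
```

View pics/w24c.png

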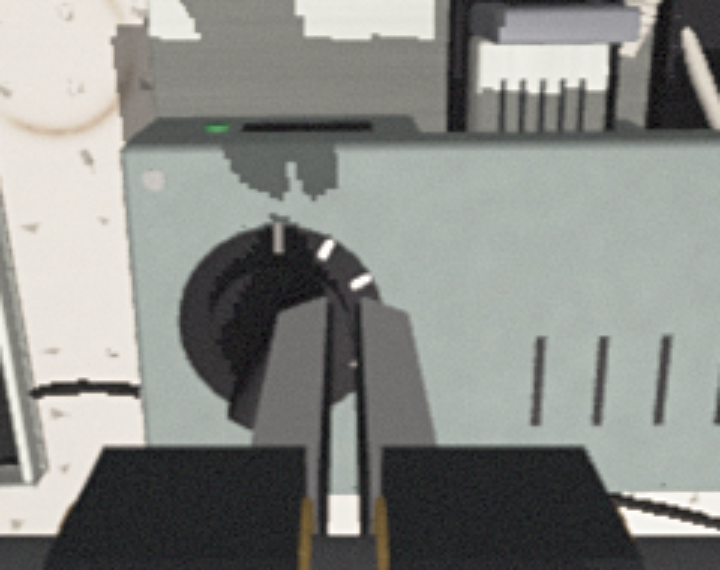

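{"api": "move_arm", "payload": {
  "increments": [
    [[0,-0.004,0.151,0,0,0,-0.005],[0,-0.004,0.151,0.1,0,0,-0.005],[0,-0.004,0.151,0.25,0,0,-0.005],[0,-0.004,0.151,0.38,0,0,-0.005],[0,-0.004,0.151,0.398,0,0,-0.005],[0,-0.004,0.151,0.398,0,0,-0.005]]
  ]
}}

```text
time: 18.47
tool_pos: [0.6014, -0.0867, 0.265]
ee_rot: [3.141, -0.004, 3.103]
wrist_force: [0.0, 0.1, -0.1]
width: -0.0002
```

{"api": "move_arm", "payload": {
  "increments": [
    [[0,0,-0.05,0,0,0,0],[0,0,-0.08,0,0,0,0],[0,0,-0.11,0,0,0,0],[0,0,-0.14,0,0,0,0],[0,0,-0.17,0,0,0,0],[0,0,-0.2,0,0,0,0],[0,0,-0.21,0,0,0,0],[0,0,-0.21,0,0,0,0]]
  ]
}}

```text
time: 19.13
tool_pos: [0.6012, -0.1007, 0.2679]
ee_rot: [3.12, -0.001, 3.107]
wrist_force: [-1.5, 24.3, 4.0]
width: 0.0005
```

Run:
```python
from h import *
o=obs();print(np.round(o['wrist_torque'],3)); im,d,p=snap('wrist','w25'); knob2('w25')
```

```text
t 19.13 pos [ 0.6012 -0.1007  0.2679] rpy [ 3.120e+00 -1.000e-03  3.107e+00] F [-1.5 24.3  4. ] w 0.0005 q [-0.264  0.282  1.418  0.021  1.447 -1.803]
[4.554 0.023 0.086]
w25 101 [ 610.6 -115.4] [ 0.8 19.4] pca 26.4 ctr 24.2
```

{"api": "move_arm", "payload": {
  "increments": [
    [[0,0,-0.02,0,0,0,0],[0,0,-0.04,0,0,0,0],[0,0,-0.06,0,0,0,0],[0,0,-0.08,0,0,0,0],[0,0,-0.08,0,0,0,0]]
  ]
}}

```text
time: 19.6
tool_pos: [0.601, -0.1041, 0.268]
ee_rot: [3.107, -0.002, 3.11]
wrist_force: [-2.1, 38.8, 6.2]
width: 0.0005
```

Run:
```python
from h import *
o=obs();print(np.round(o['wrist_torque'],3)); im,d,p=snap('wrist','w26'); knob2('w26')
cv2.imwrite('pics/w26c.png',cv2.resize(im[170:310,240:400,::-1],None,fx=4,fy=4))
```

```text
t 19.6 pos [ 0.601  -0.1041  0.268 ] rpy [ 3.107e+00 -2.000e-03  3.110e+00] F [-2.1 38.8  6.2] w 0.0005 q [-0.273  0.284  1.416  0.033  1.452 -1.816]
[7.161 0.175 0.119]
w26 99 [ 610.4 -115.8] [ 0.8 17.6] pca 24.4 ctr 21.8
```

View pics/w26c.png

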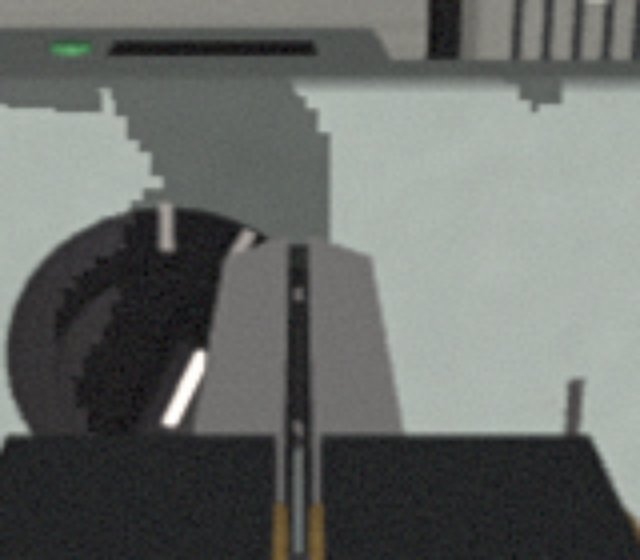

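{"api": "move_arm", "payload": {
  "increments": [
    [[0,0,0.2,0,0,0,0],[0,0,0.25,-0.1,0,0,0],[0.3,0,0.25,-0.3,0,0,0],[0.3,0,0.25,-0.4,0,0,0],[0.3,0,0.25,-0.4,0,0,0]]
  ]
}}

```text
time: 20.07
tool_pos: [0.6027, -0.092, 0.3121]
ee_rot: [-3.139, 0.009, 3.102]
wrist_force: [-0.6, -0.6, 0.7]
width: 0.0172
```

Run:
```python
from h import *
obs()
plan([(.6190,-.1206,.108,147.7,.3,2),(.6190,-.1206,.067,147.7,.3,3)])
```

```text
t 20.07 pos [ 0.6027 -0.092   0.3121] rpy [-3.139  0.009  3.102] F [-0.6 -0.6  0.7] w 0.0172 q [-2.440e-01  2.500e-01  1.368e+00 -1.000e-03  1.515e+00 -1.775e+00]
7x [0.3, -0.174, -0.279, 0.051, -0.0, 0.006, 0.333]   <- wp
5x [0.3, -0.001, 0.0, 0.41, -0.0, -0.0, 0.0]   <- wp
```

{"api": "move_arm", "payload": {
  "increments": [
    [[0.3,-0.174,-0.279,0.03,0,0.003,0.07],[0.3,-0.174,-0.279,0.04,0,0.005,0.14],[0.3,-0.174,-0.279,0.05,0,0.006,0.21],[0.3,-0.174,-0.279,0.05,0,0.006,0.28],[0.3,-0.174,-0.279,0.05,0,0.006,0.333],[0.3,-0.174,-0.279,0.05,0,0.006,0.333],[0.3,-0.174,-0.279,0.05,0,0.006,0.333]]
  ]
}}

```text
time: 20.65
tool_pos: [0.6179, -0.1205, 0.3021]
ee_rot: [-3.139, -0.009, 2.58]
wrist_force: [-0.1, 0.9, 0.2]
width: 0.0283
```

{"api": "move_arm", "payload": {
  "increments": [
    [[0.3,0,0,0.2,0,0,0],[0.3,0,0,0.3,0,0,0],[0.3,0,0,0.38,0,0,0],[0.3,0,0,0.4,0,0,0],[0.3,0,0,0.4,0,0,0]]
  ]
}}

```text
time: 21.07
tool_pos: [0.6172, -0.1195, 0.2644]
ee_rot: [-3.138, -0.01, 2.58]
wrist_force: [-5.1, 0.6, 9.0]
width: 0.0284
```

{"api": "move_arm", "payload": {
  "increments": [
    [[0,0,0,0,0,0,0],[0,0,0,0,0,0,0],[0,0,0,0,0,0,0],[0,0,0,0,0,0,0],[0,0,0,0,0,0,0],[0,0,0,0,0,0,0]]
  ]
}}

```text
time: 21.57
tool_pos: [0.6179, -0.12, 0.2644]
ee_rot: [-3.139, -0.006, 2.58]
wrist_force: [-0.8, -1.1, 6.2]
width: 0.01
```

Run:
```python
from h import *
o=obs();print(np.round(o['wrist_torque'],3))
```

```text
t 21.57 pos [ 0.6179 -0.12    0.2644] rpy [-3.139 -0.006  2.58 ] F [-0.8 -1.1  6.2] w 0.01 q [-2.820e-01  3.270e-01  1.368e+00 -1.000e-03  1.453e+00 -1.291e+00]
[-0.169  0.106  0.015]
```

{"api": "move_arm", "payload": {
  "increments": [
    [[0,0,0,0,0,0,0.04],[0,0,0,0,0,0,0.08],[0,0,0,0,0,0,0.11],[0,0,0,0,0,0,0.11]]
  ]
}}

```text
time: 21.9
tool_pos: [0.618, -0.1198, 0.2645]
ee_rot: [-3.139, -0.005, 2.407]
wrist_force: [-0.9, -1.2, 6.0]
width: 0.0102
```

Run:
```python
from h import *
o=obs();print(np.round(o['wrist_torque'],3)); im,d,p=snap('wrist','w27')
cv2.imwrite('pics/w27c.png',cv2.resize(im[180:300,240:400,::-1],None,fx=4,fy=4))
```

```text
t 21.9 pos [ 0.618  -0.1198  0.2645] rpy [-3.139 -0.005  2.407] F [-0.9 -1.2  6. ] w 0.0102 q [-2.810e-01  3.270e-01  1.368e+00 -1.000e-03  1.453e+00 -1.118e+00]
[0.018 0.029 0.592]
```

View pics/w27c.png

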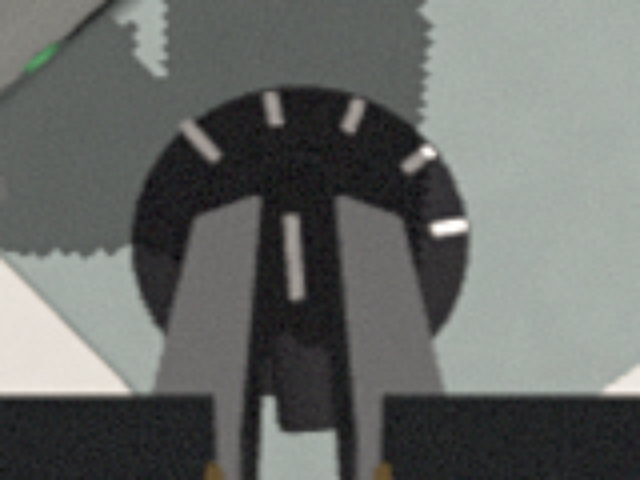

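{"api": "move_arm", "payload": {
  "increments": [
    [[0,0,0,-0.015,0,0,-0.07],[0,0,0,-0.015,0,0,-0.14],[0,0,0,-0.015,0,0,-0.21],[0,0,0,-0.015,0,0,-0.28],[0,0,0,-0.015,0,0,-0.35],[0,0,0,-0.015,0,0,-0.42],[0,0,0,-0.015,0,0,-0.44],[0,0,0,-0.015,0,0,-0.44]]
  ]
}}

```text
time: 22.62
tool_pos: [0.6177, -0.1204, 0.2645]
ee_rot: [3.141, -0.008, 3.096]
wrist_force: [0.2, -1.8, 3.9]
width: 0.014
```

Run:
```python
from h import *
o=obs();print(np.round(o['wrist_torque'],3))
```

```text
t 22.62 pos [ 0.6177 -0.1204  0.2645] rpy [ 3.141 -0.008  3.096] F [ 0.2 -1.8  3.9] w 0.014 q [-2.820e-01  3.280e-01  1.367e+00 -1.000e-03  1.454e+00 -1.807e+00]
[-0.616 -0.006 -1.068]
```

{"api": "move_arm", "payload": {
  "increments": [
    [[0,0,0,0,0,0,-0.05],[0,0,0,0,0,0,-0.1],[0,0,0,0,0,0,-0.15],[0,0,0,0,0,0,-0.18],[0,0,0,0,0,0,-0.18]]
  ]
}}

```text
time: 23.03
tool_pos: [0.6167, -0.1201, 0.2646]
ee_rot: [3.137, -0.012, -2.905]
wrist_force: [-5.9, -1.1, 6.0]
width: 0.0185
```

Run:
```python
from h import *
o=obs();print(np.round(o['wrist_torque'],3)); im,d,p=snap('wrist','w28')
cv2.imwrite('pics/w28c.png',cv2.resize(im[180:300,240:400,::-1],None,fx=4,fy=4))
```

```text
t 23.03 pos [ 0.6167 -0.1201  0.2646] rpy [ 3.137 -0.012 -2.905] F [-5.9 -1.1  6. ] w 0.0185 q [-2.820e-01  3.270e-01  1.368e+00 -2.000e-03  1.459e+00 -2.089e+00]
[-0.489  0.902 -1.45 ]
```

View pics/w28c.png

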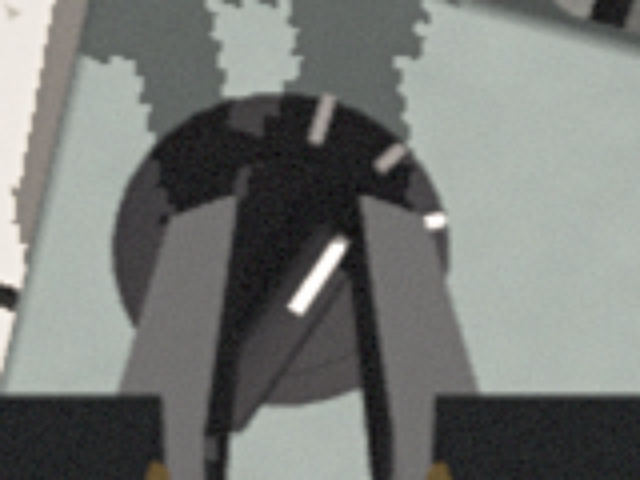

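Run:
```python
from h import *
im,d,p=load('w28'); A=ray(p,326.25,240,.088);B=ray(p,313.75,258,.088); e=(A-B)[:2]
print(A[:2].round(4),B[:2].round(4),177.7-np.degrees(np.arctan2(e[1],e[0])))
```

```text
[ 0.6032 -0.1146] [ 0.6168 -0.1192] 16.521406175002568
```

{"api": "move_arm", "payload": {
  "increments": [
    [[0,0,0,0,0,0,-0.012],[0,0,0,0,0,0,-0.024],[0,0,0,0,0,0,-0.024],[0,0,0,0,0,0,-0.024]]
  ]
}}

```text
time: 23.42
tool_pos: [0.6166, -0.1202, 0.2646]
ee_rot: [3.137, -0.012, -2.869]
wrist_force: [-5.3, -1.2, 6.4]
width: 0.0189
```

{"api": "move_arm", "payload": {
  "increments": [
    [[0,0,0,0,0,0,-0.01],[0,0,0,0,0,0,-0.02],[0,0,0,0,0,0,-0.02],[0,0,0,0,0,0,-0.02]]
  ]
}}

```text
time: 23.75
tool_pos: [0.6169, -0.1212, 0.2646]
ee_rot: [3.14, -0.011, -2.835]
wrist_force: [-5.5, -5.3, 4.4]
width: 0.0143
```

Run:
```python
from h import *
o=obs();print(np.round(o['wrist_torque'],3)); im,d,p=snap('wrist','w29')
cv2.imwrite('pics/w29c.png',cv2.resize(im[180:300,240:400,::-1],None,fx=4,fy=4))
```

```text
t 23.75 pos [ 0.6169 -0.1212  0.2646] rpy [ 3.14  -0.011 -2.835] F [-5.5 -5.3  4.4] w 0.0143 q [-0.283  0.327  1.368 -0.005  1.457 -2.159]
[-0.996  0.644 -0.355]
```

View pics/w29c.png

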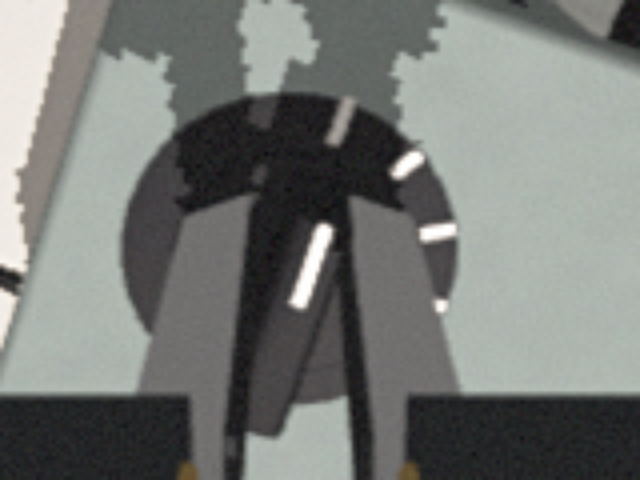

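{"api": "move_arm", "payload": {
  "increments": [
    [[0.4,0,0,0,0,0,0],[0.4,0,0,0,0,0,0],[0.4,0,0,0,0,0,0],[0.4,0,0,-0.2,0,0,0],[0.4,0,0,-0.5,0,0,0],[0,0,0,-0.7,0,0,0.07],[0,0,0,-0.7,0,0,0.14],[0,0,0,-0.7,0,0,0.22]]
  ]
}}

```text
time: 24.47
tool_pos: [0.6187, -0.1193, 0.3359]
ee_rot: [3.139, -0.005, 3.1]
wrist_force: [-0.3, 0.0, -0.2]
width: 0.0209
```

```bash
ls -l --time-sort --time-style=+%H:%M:%S pics | tail -1; date +%H:%M:%S
python3 - <<'E'
from h import *
obs()
plan([(*rec(.0,-.10),.12,177.7,0,0),(*rec(-.075,-.066),.075,177.7,0,0),(*rec(-.075,-.066),.014,177.7,0,3)])
im,d,p=snap('wrist','w30'); knob2('w30')
cv2.imwrite('pics/w30c.png',im[100:330,150:470,::-1])
E
```

```text
23:45:21
t 24.47 pos [ 0.6187 -0.1193  0.3359] rpy [ 3.139 -0.005  3.1  ] F [-0.3  0.  -0.2] w 0.0209 q [-2.810e-01  2.880e-01  1.273e+00  1.000e-03  1.586e+00 -1.810e+00]
2x [0, 0.549, 0.441, 0.17, 0.002, -0.003, -0.001]   <- wp
3x [0, 0.75, 0.34, 0.45, -0.0, -0.0, -0.0]   <- wp
5x [0, -0.0, 0.0, 0.61, -0.0, -0.0, -0.0]   <- wp
w30 57 [ 610.  -120.6] [ 0.9 15.6] pca 2.1 ctr -4.8ls: unrecognized option '--time-sort'
Try 'ls --help' for more information.
```

View pics/w30c.png

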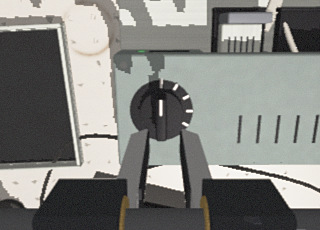

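{"api": "move_arm", "payload": {
  "increments": [
    [[0,0.549,0.441,0.17,0,-0.003,0],[0,0.549,0.441,0.17,0,-0.003,0],[0,0.549,0.441,0.17,0,-0.003,0]]
  ]
}}

```text
time: 24.77
tool_pos: [0.561, -0.0701, 0.3127]
ee_rot: [3.135, -0.015, 3.11]
wrist_force: [-0.0, 0.7, -1.1]
width: 0.0004
```

{"api": "move_arm", "payload": {
  "increments": [
    [[0,0.75,0.34,0.3,0,0,0],[0,0.75,0.34,0.45,0,0,0],[0,0.75,0.34,0.45,0,0,0],[0,0.75,0.34,0.45,0,0,0],[0,0.75,0.34,0.45,0,0,0]]
  ]
}}

```text
time: 25.18
tool_pos: [0.4913, -0.0364, 0.2728]
ee_rot: [3.139, -0.003, 3.107]
wrist_force: [0.7, -0.5, 0.4]
width: 0.0006
```

Run:
```python
from h import *
obs()
plan([(*rec(-.075,-.066),.0145,177.7,0,3),(*rec(-.038,-.066),.0145,177.7,0,3)])
```

```text
t 25.18 pos [ 0.4913 -0.0364  0.2728] rpy [ 3.139e+00 -3.000e-03  3.107e+00] F [ 0.7 -0.5  0.4] w 0.0006 q [-0.19   0.026  1.701  0.002  1.418 -1.726]
5x [0, -0.01, 0.004, 0.591, 0.002, -0.002, 0.003]   <- wp
4x [0, -0.37, -0.0, -0.0, -0.0, -0.0, 0.0]   <- wp
```

{"api": "move_arm", "payload": {
  "increments": [
    [[0,-0.01,0.004,0.3,0.002,-0.002,0.003],[0,-0.01,0.004,0.5,0.002,-0.002,0.003],[0,-0.01,0.004,0.58,0.002,-0.002,0.003],[0,-0.01,0.004,0.591,0.002,-0.002,0.003],[0,-0.01,0.004,0.591,0.002,-0.002,0.003]]
  ]
}}

```text
time: 25.6
tool_pos: [0.4931, -0.0365, 0.2146]
ee_rot: [-3.141, 0.001, 3.1]
wrist_force: [0.3, -0.1, 1.3]
width: 0.0004
```

{"api": "move_arm", "payload": {
  "increments": [
    [[0,-0.15,0,0,0,0,0],[0,-0.22,0,0,0,0,0],[0,-0.27,0,0,0,0,0],[0,-0.31,0,0,0,0,0],[0,-0.35,0,0,0,0,0],[0,-0.37,0,0,0,0,0],[0,-0.37,0,0,0,0,0]]
  ]
}}

```text
time: 26.18
tool_pos: [0.528, -0.0378, 0.2149]
ee_rot: [-3.14, -0.006, 3.1]
wrist_force: [-8.2, -0.5, 6.1]
width: 0.0002
```

Run:
```python
from h import *
o=obs(); q=np.array(o['tool_pos'][:2])-ORG; print('rec x',np.cos(PSI)*q[0]+np.sin(PSI)*q[1], 'y',-np.sin(PSI)*q[0]+np.cos(PSI)*q[1])
```

```text
t 26.18 pos [ 0.528  -0.0378  0.2149] rpy [-3.14  -0.006  3.1  ] F [-8.2 -0.5  6.1] w 0.0002 q [-0.178  0.161  1.678 -0.002  1.309 -1.707]
rec x -0.039057273684777016 y -0.06637301070867264
```

{"api": "move_arm", "payload": {
  "increments": [
    [[0,-0.02,0,0,0,0,0],[0,-0.03,0,0,0,0,0],[0,-0.03,0,0,0,0,0]]
  ]
}}

```text
time: 26.43
tool_pos: [0.5293, -0.0378, 0.2149]
ee_rot: [-3.14, -0.013, 3.1]
wrist_force: [-15.9, -0.1, 12.4]
width: 0.0003
```

{"api": "move_arm", "payload": {
  "increments": [
    [[0,0.3,0,0,0,0,0],[0,0.6,0,0,0,0,0],[0,0.7,0,-0.2,0,0,0],[0,0.7,0,-0.5,0,0,0],[0,0.7,0,-0.8,0,0,0],[0.45,0.7,0,-0.8,0,0,0],[0.45,0.7,0,-0.8,0,0,0]]
  ]
}}

```text
time: 27.02
tool_pos: [0.463, -0.035, 0.2973]
ee_rot: [-3.14, 0.007, 3.1]
wrist_force: [-0.3, 0.3, -0.3]
width: 0.0107
```

Run:
```python
from h import *
obs(); snap('top','top31'); im,d,p=snap('side','s31')
cv2.imwrite('pics/s31c.png',cv2.resize(im[150:350,220:480,::-1],None,fx=3,fy=3))
c=rec(-.0655,-.066); plan([(*c,.09,87.7,.45,2),(*c,.039,87.7,.45,3)])
```

```text
t 27.02 pos [ 0.463  -0.035   0.2973] rpy [-3.14   0.007  3.1  ] F [-0.3  0.3 -0.3] w 0.0107 q [-1.970e-01 -6.000e-02  1.735e+00 -1.000e-03  1.460e+00 -1.726e+00]
7x [0.45, -0.198, 0.0, 0.023, -0.0, 0.0, 0.5] 
8x [0.45, -0.139, 0.141, 0.023, -0.0, 0.0, 0.499]   <- wp
5x [0.45, -0.0, 0.0, 0.51, -0.0, 0.0, 0.0]   <- wp
```

View pics/s31c.png

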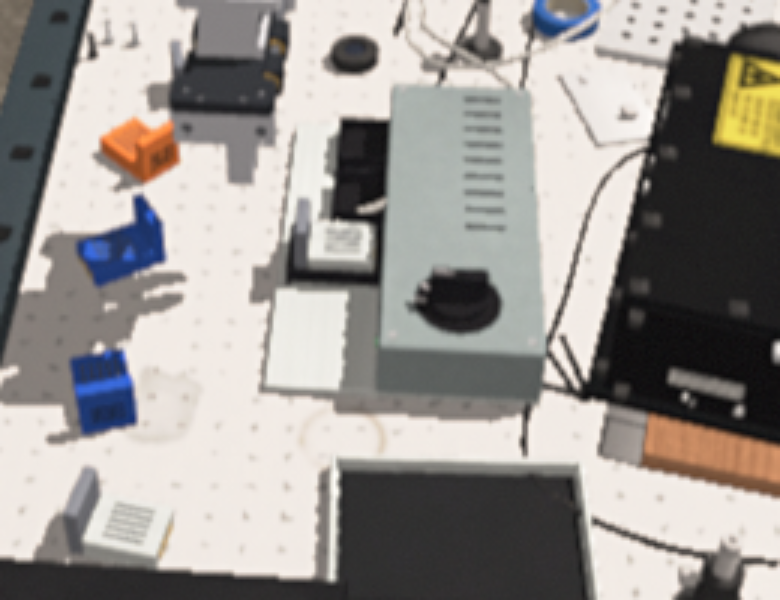

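{"api": "move_arm", "payload": {
  "increments": [
    [[0.45,-0.198,0,0.02,0,0,0.08],[0.45,-0.198,0,0.02,0,0,0.16],[0.45,-0.198,0,0.02,0,0,0.24],[0.45,-0.198,0,0.02,0,0,0.32],[0.45,-0.198,0,0.02,0,0,0.4],[0.45,-0.198,0,0.02,0,0,0.48],[0.45,-0.198,0,0.02,0,0,0.5],[0.45,-0.198,0,0.02,0,0,0.5]]
  ]
}}

```text
time: 27.78
tool_pos: [0.4815, -0.0355, 0.2898]
ee_rot: [-3.138, -0.003, 2.314]
wrist_force: [0.1, -0.1, 0.5]
width: 0.0427
```

{"api": "move_arm", "payload": {
  "increments": [
    [[0.45,-0.139,0.141,0.02,0,0,0.08],[0.45,-0.139,0.141,0.02,0,0,0.16],[0.45,-0.139,0.141,0.02,0,0,0.24],[0.45,-0.139,0.141,0.02,0,0,0.32],[0.45,-0.139,0.141,0.02,0,0,0.4],[0.45,-0.139,0.141,0.02,0,0,0.48],[0.45,-0.139,0.141,0.02,0,0,0.5],[0.45,-0.139,0.141,0.02,0,0,0.5]]
  ]
}}

```text
time: 28.45
tool_pos: [0.5013, -0.0362, 0.2884]
ee_rot: [-3.138, 0.0, 1.53]
wrist_force: [0.3, -0.5, 0.1]
width: 0.0422
```

Run:
```python
from h import *
obs(); im,d,p=snap('wrist','w32')
W=cloud(d,p)
# grip plate top z~.062
m=(W[...,2]>.055)&(W[...,2]<.068)&(abs(W[...,0]-.50)<.03)&(abs(W[...,1]+.036)<.035)
print('plate',m.sum(),cv2.minAreaRect((W[m][:,:2]*1000).astype(np.float32)))
cv2.imwrite('pics/w32c.png',im[:,:,::-1])
c=rec(-.0655,-.066); print(c); plan([(*c,.039,87.7,.45,3)])
im,d,p=load('top31'); W=cloud(d,p)
m=(W[...,2]>.055)&(W[...,2]<.068)&(abs(W[...,0]-.50)<.03)&(abs(W[...,1]+.036)<.035)
print('plate top',m.sum(),cv2.minAreaRect((W[m][:,:2]*1000).astype(np.float32)) if m.sum()>5 else '')
```

```text
t 28.45 pos [ 0.5013 -0.0362  0.2884] rpy [-3.138  0.     1.53 ] F [ 0.3 -0.5  0.1] w 0.0422 q [-1.850e-01  3.600e-02  1.658e+00 -1.000e-03  1.451e+00 -1.440e-01]
plate 569 ((502.2383728027344, -36.37964630126953), (39.230716705322266, 9.07764720916748), 87.4249038696289)
[ 0.50160407 -0.0363182 ]
5x [0.45, -0.001, 0.004, 0.503, -0.002, 0.0, 0.0]   <- wp
plate top 0
```

View pics/w32c.png

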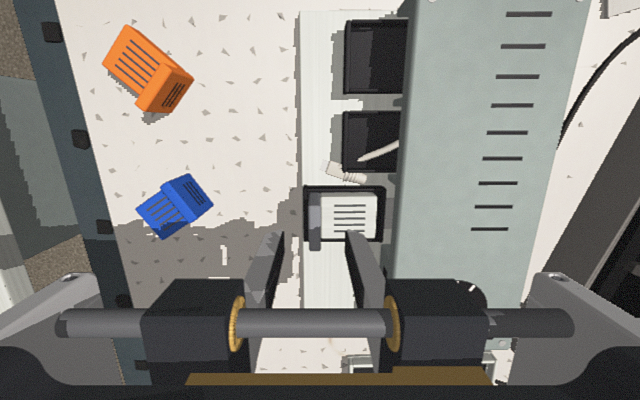

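{"api": "move_arm", "payload": {
  "increments": [
    [[0.45,0,0.008,0.25,0,0,0],[0.45,0,0.008,0.42,0,0,0],[0.45,0,0.008,0.5,0,0,0],[0.45,0,0.008,0.503,0,0,0],[0,0,0.008,0.503,0,0,0],[0,0,0.008,0.503,0,0,0],[0,0,0.008,0.503,0,0,0],[0,0,0.008,0.503,0,0,0]]
  ]
}}

```text
time: 29.17
tool_pos: [0.5026, -0.0363, 0.2405]
ee_rot: [3.14, 0.001, 1.529]
wrist_force: [0.2, -0.1, -0.3]
width: 0.0191
```

{"api": "move_arm", "payload": {
  "increments": [
    [[0,0,0,0,0,0,0],[0,0,0,0,0,0,0],[0,0,0,-0.1,0,0,0],[0,0,0,-0.3,0,0,0],[0,0,0,-0.6,0,0,0],[0,0,0,-0.85,0,0,0],[0,0,0,-0.85,0,0,0]]
  ]
}}

```text
time: 29.75
tool_pos: [0.5037, -0.0365, 0.3311]
ee_rot: [3.131, 0.002, 1.529]
wrist_force: [1.3, -0.4, 0.0]
width: 0.0099
```

Run:
```python
from h import *
obs()
plan([(.593,-.282,.124,87.7,0,2),(.593,-.282,.030,87.7,0,2)])
```

```text
t 29.75 pos [ 0.5037 -0.0365  0.3311] rpy [3.131e+00 2.000e-03 1.529e+00] F [ 1.3 -0.4  0. ] w 0.0099 q [-1.840e-01  1.000e-02  1.598e+00 -1.000e-03  1.523e+00 -1.430e-01]
3x [0, -0.805, 0.331, 0.032, 0.002, 0.0, -0.0] 
3x [0, -0.805, 0.331, 0.031, 0.002, 0.001, -0.0] 
5x [0, -0.806, 0.332, 0.028, 0.003, 0.0, -0.001]   <- wp
5x [0, 0.001, -0.0, 0.94, -0.0, 0.0, 0.0]   <- wp
```

{"api": "move_arm", "payload": {
  "increments": [
    [[0,-0.4,0.165,0.016,0.001,0,0],[0,-0.805,0.331,0.032,0.002,0,0],[0,-0.805,0.331,0.032,0.002,0,0]]
  ]
}}

```text
time: 30.0
tool_pos: [0.5331, -0.1226, 0.3203]
ee_rot: [-3.138, 0.004, 1.525]
wrist_force: [-0.2, 0.7, -1.8]
width: 0.01
```

{"api": "move_arm", "payload": {
  "increments": [
    [[0,-0.4,0.165,0.016,0.001,0,0],[0,-0.805,0.331,0.032,0.002,0,0],[0,-0.805,0.331,0.032,0.002,0,0]]
  ]
}}

```text
time: 30.25
tool_pos: [0.5625, -0.205, 0.3158]
ee_rot: [-3.133, 0.004, 1.524]
wrist_force: [1.2, 0.1, -2.6]
width: 0.0096
```

{"api": "move_arm", "payload": {
  "increments": [
    [[0,-0.4,0.165,0.016,0.001,0,0],[0,-0.65,0.27,0.025,0.002,0,0],[0,-0.806,0.332,0.028,0.003,0,0],[0,-0.806,0.332,0.028,0.003,0,0],[0,-0.806,0.332,0.028,0.003,0,0]]
  ]
}}

```text
time: 30.67
tool_pos: [0.5914, -0.282, 0.3135]
ee_rot: [-3.128, -0.001, 1.528]
wrist_force: [-0.8, 0.4, -0.1]
width: 0.0096
```

Run:
```python
from h import *
obs()
plan([(.593,-.282,.030,87.7,0,2),(.593,-.282,.0272,87.7,0,2)])
im,d,p=snap('wrist','w33'); cv2.imwrite('pics/w33c.png',im[:,:,::-1])
```

```text
t 30.67 pos [ 0.5914 -0.282   0.3135] rpy [-3.128e+00 -1.000e-03  1.528e+00] F [-0.8  0.4 -0.1] w 0.0096 q [-0.53   0.356  1.23  -0.005  1.568 -0.487]
5x [0, -0.0, 0.028, 0.843, -0.009, -0.001, -0.002]   <- wp
3x [0, -0.0, 0.0, 0.028, 0.0, 0.0, 0.0]   <- wp
```

View pics/w33c.png

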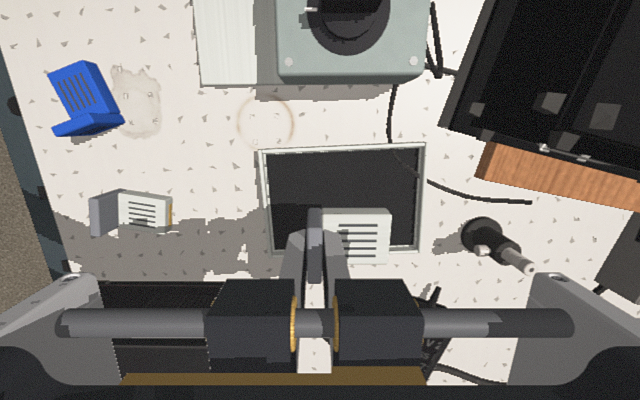

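{"api": "move_arm", "payload": {
  "increments": [
    [[0,0,0.028,0.3,-0.009,0,0],[0,0,0.028,0.6,-0.009,0,0],[0,0,0.028,0.8,-0.009,0,0],[0,0,0.028,0.85,-0.009,0,0],[0,0,0.028,0.868,-0.009,0,0],[0,0,0.028,0.868,-0.009,0,0]]
  ]
}}

```text
time: 31.22
tool_pos: [0.5935, -0.281, 0.229]
ee_rot: [3.139, 0.001, 1.53]
wrist_force: [0.1, -0.7, -1.5]
width: 0.0097
```

{"api": "move_arm", "payload": {
  "increments": [
    [[0.45,0,0,0,0,0,0],[0.45,0,0,0,0,0,0],[0.45,0,0,0,0,0,0],[0.45,0,0,0,0,0,0],[0.45,0,0,-0.3,0,0,0],[0.45,0,0,-0.7,0,0,0],[0.45,0,0,-0.8,0,0,0]]
  ]
}}

```text
time: 31.8
tool_pos: [0.5941, -0.2825, 0.3155]
ee_rot: [3.13, 0.006, 1.529]
wrist_force: [-0.3, 0.8, 2.4]
width: 0.0421
```

```bash
cat >> h.py <<'E'
def mod(fn,x,y,zoff=0.0,r=.07):
    """find grey module near x,y: plate rect at z=.044+zoff, body rect"""
    im,d,p=load(fn); W=cloud(d,p); hsv=cv2.cvtColor(im,cv2.COLOR_RGB2HSV)
    near=(np.hypot(W[...,0]-x,W[...,1]-y)<r)&(hsv[...,1]<90)
    P=W[near&(abs(W[...,2]-.044-zoff)<.007)][:,:2]; B=W[near&(W[...,2]>.010+zoff)&(W[...,2]<.055+zoff)][:,:2]
    out=[]
    for Q in(P,B):
        if len(Q)<20: print('few',len(Q)); continue
        lo=np.percentile(Q,[1,99],axis=0); 
        rc=cv2.minAreaRect((Q*1000).astype(np.float32)); print(fn,len(Q),np.round(rc[0],1),np.round(rc[1],1),round(rc[2],1)); out.append(rc)
    if len(out)==2:
        v=np.array(out[1][0])-np.array(out[0][0]); th=np.degrees(np.arctan2(v[1],v[0])); print('dir plate->mid',round(th,1),'len',round(np.hypot(*v),1))
    return out
E
python3 - <<'E'
from h import *
obs(); snap('wrist','w34'); snap('top','top34')
for n in('top34','w34'):
    try: mod(n,.3985,-.282)
    except Exception as e: print(e)
im,d,p=load('w34'); cv2.imwrite('pics/w34c.png',im[:,:,::-1])
th=-11.7
plan([(.48,-.28,.13,90+th,.45,0),(.3738,-.2767,.09,90+th,.45,3)])
E
```

```text
t 31.8 pos [ 0.5941 -0.2825  0.3155] rpy [3.13  0.006 1.529] F [-0.3  0.8  2.4] w 0.0421 q [-5.300e-01  3.520e-01  1.231e+00  1.000e-03  1.545e+00 -4.880e-01]
few 0
few 0
w34 578 [ 376.  -279.7] [40.  11.2] 78.8
w34 3136 [ 400.2 -284.4] [40.2 60.7] 78.5
dir plate->mid -11.2 len 24.7
2x [0.45, -0.012, -0.569, -0.086, 0.004, 0.001, 0.052] 
2x [0.45, -0.059, -0.566, -0.082, 0.003, 0.002, 0.051]   <- wp
2x [0.45, -0.091, -0.523, 0.2, 0.0, -0.0, 0.0] 
5x [0.45, -0.092, -0.524, 0.2, 0.0, -0.0, 0.0]   <- wp
```

View pics/w34c.png

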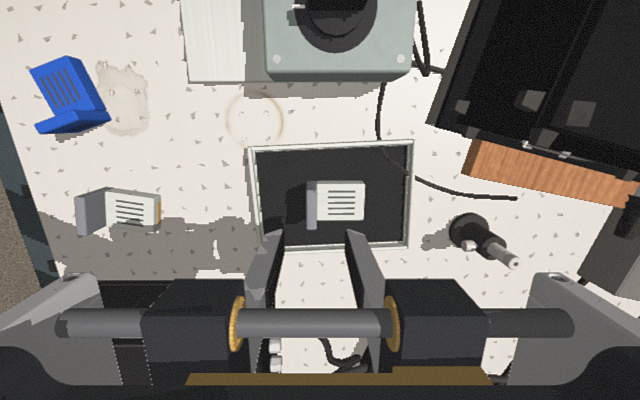

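{"api": "move_arm", "payload": {
  "increments": [
    [[0.45,-0.012,-0.569,-0.086,0,0,0.052],[0.45,-0.012,-0.569,-0.086,0,0,0.052],[0.45,-0.012,-0.569,-0.086,0,0,0.052]]
  ]
}}

```text
time: 32.15
tool_pos: [0.5338, -0.2806, 0.3142]
ee_rot: [-3.139, -0.001, 1.446]
wrist_force: [-0.2, 0.3, -0.2]
width: 0.042
```

{"api": "move_arm", "payload": {
  "increments": [
    [[0.45,-0.059,-0.566,-0.082,0.003,0.002,0.051],[0.45,-0.059,-0.566,-0.082,0.003,0.002,0.051],[0.45,-0.059,-0.566,-0.082,0.003,0.002,0.051]]
  ]
}}

```text
time: 32.4
tool_pos: [0.4776, -0.2796, 0.3234]
ee_rot: [-3.137, -0.003, 1.366]
wrist_force: [0.1, -0.3, 1.2]
width: 0.0424
```

{"api": "move_arm", "payload": {
  "increments": [
    [[0.45,-0.091,-0.523,0.2,0,0,0],[0.45,-0.091,-0.523,0.2,0,0,0],[0.45,-0.091,-0.523,0.2,0,0,0]]
  ]
}}

```text
time: 32.65
tool_pos: [0.4246, -0.2773, 0.3018]
ee_rot: [-3.134, -0.005, 1.366]
wrist_force: [0.1, 0.3, -0.6]
width: 0.0426
```

{"api": "move_arm", "payload": {
  "increments": [
    [[0.45,-0.092,-0.5,0.2,0,0,0],[0.45,-0.092,-0.5,0.2,0,0,0],[0.45,-0.092,-0.5,0.2,0,0,0],[0.45,-0.092,-0.5,0.2,0,0,0],[0.45,-0.092,-0.5,0.2,0,0,0]]
  ]
}}

```text
time: 33.07
tool_pos: [0.377, -0.2772, 0.286]
ee_rot: [3.141, -0.002, 1.368]
wrist_force: [0.3, 0.6, -0.6]
width: 0.0426
```

Run:
```python
from h import *
obs(); im,d,p=snap('wrist','w35'); mod('w35',.3985,-.282); cv2.imwrite('pics/w35c.png',im[:,:,::-1])
plan([(.3745,-.2772,.0235,90-11.5,.45,3)])
```

```text
t 33.07 pos [ 0.377  -0.2772  0.286 ] rpy [ 3.141e+00 -2.000e-03  1.368e+00] F [ 0.3  0.6 -0.6] w 0.0426 q [-0.756 -0.041  1.74   0.002  1.443 -0.553]
w35 492 [ 374.8 -279.3] [39.5  9.4] 78.4
w35 2624 [ 399.5 -284.4] [40.2 59.8] 78.7
dir plate->mid -11.6 len 25.2
5x [0.45, -0.006, -0.025, 0.633, 0.0, -0.001, -0.001]   <- wp
```

View pics/w35c.png

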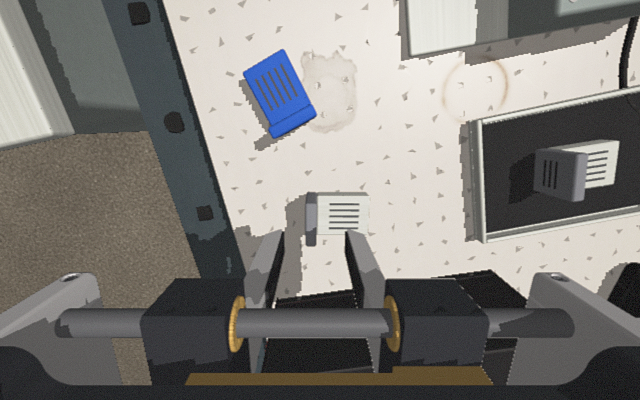

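{"api": "move_arm", "payload": {
  "increments": [
    [[0.45,-0.02,-0.022,0.3,0,0,0],[0.45,-0.02,-0.022,0.5,0,0,0],[0.45,-0.02,-0.022,0.6,0,0,0],[0.45,-0.02,-0.022,0.633,0,0,0],[0.45,-0.02,-0.022,0.633,0,0,0],[0,-0.02,-0.022,0.633,0,0,0],[0,-0.02,-0.022,0.633,0,0,0],[0,-0.02,-0.022,0.633,0,0,0]]
  ]
}}

```text
time: 33.78
tool_pos: [0.3732, -0.2784, 0.223]
ee_rot: [-3.141, -0.001, 1.367]
wrist_force: [0.6, -0.1, 0.5]
width: 0.0256
```

{"api": "move_arm", "payload": {
  "increments": [
    [[0,0,0,0,0,0,0],[0,0,0,0,0,0,0],[0,0,0,-0.1,0,0,0],[0,0,0,-0.4,0,0,0],[0,0,0,-0.8,0,0,0],[0,0,0,-0.9,0,0,0],[0,0,0,-0.9,0,0,0]]
  ]
}}

```text
time: 34.37
tool_pos: [0.3736, -0.2791, 0.3163]
ee_rot: [3.136, 0.002, 1.367]
wrist_force: [0.5, -1.1, -2.1]
width: 0.0095
```

```bash
date +%H:%M
python3 - <<'E'
from h import *
obs()
plan([(.502,-.0363,.115,87.7,0,3)])
E
```

```text
23:48
t 34.37 pos [ 0.3736 -0.2791  0.3163] rpy [3.136e+00 2.000e-03 1.367e+00] F [ 0.5 -1.1 -2.1] w 0.0095 q [-7.630e-01 -6.700e-02  1.703e+00  1.000e-03  1.500e+00 -5.600e-01]
3x [0, 0.879, 0.256, 0.007, 0.001, 0.001, -0.035] 
3x [0, 0.864, 0.303, 0.007, 0.001, 0.0, -0.034] 
6x [0, 0.846, 0.349, 0.007, 0.001, 0.001, -0.035]   <- wp
```

{"api": "move_arm", "payload": {
  "increments": [
    [[0,0.4,0.12,0,0,0,-0.015],[0,0.879,0.256,0,0.001,0.001,-0.035],[0,0.879,0.256,0,0.001,0.001,-0.035]]
  ]
}}

```text
time: 34.62
tool_pos: [0.4165, -0.1936, 0.3099]
ee_rot: [-3.136, -0.009, 1.427]
wrist_force: [0.2, 0.5, -1.8]
width: 0.0097
```

{"api": "move_arm", "payload": {
  "increments": [
    [[0,0.4,0.15,0,0,0,-0.015],[0,0.864,0.303,0,0.001,0,-0.034],[0,0.864,0.303,0,0.001,0,-0.034]]
  ]
}}

```text
time: 34.87
tool_pos: [0.4594, -0.1123, 0.3102]
ee_rot: [-3.134, -0.009, 1.481]
wrist_force: [-0.3, 0.1, -2.3]
width: 0.0095
```

{"api": "move_arm", "payload": {
  "increments": [
    [[0,0.4,0.17,0,0,0,-0.015],[0,0.7,0.29,0,0.001,0.001,-0.03],[0,0.846,0.349,0,0.001,0.001,-0.035],[0,0.846,0.349,0,0.001,0.001,-0.035],[0,0.846,0.349,0,0.001,0.001,-0.035],[0,0.846,0.349,0,0.001,0.001,-0.035]]
  ]
}}

```text
time: 35.37
tool_pos: [0.5006, -0.0363, 0.3111]
ee_rot: [-3.133, -0.006, 1.53]
wrist_force: [-0.0, -1.0, -1.2]
width: 0.0098
```

Run:
```python
from h import *
o=obs(); im,d,p=snap('wrist','w36'); cv2.imwrite('pics/w36c.png',im[:,:,::-1])
W=cloud(d,p); tp=np.array(o['tool_pos']); zt=tp[2]-.1992
zu=zt-.0235  # underside
for nm,lo,hi in(('plate',.036,.052),('body',.012,.024)):
    m=(W[...,2]>zu+lo)&(W[...,2]<zu+hi)&(abs(W[...,0]-tp[0]-.02)<.06)&(abs(W[...,1]-tp[1])<.05)
    m[:150]=0; m[290:]=0
    Q=W[m][:,:2]; 
    if len(Q)>20: print(nm,len(Q),cv2.minAreaRect((Q*1000).astype(np.float32)),np.median(W[m][:,2]))
plan([(.502,-.0363,.0418,87.7,0,3)])
```

```text
t 35.37 pos [ 0.5006 -0.0363  0.3111] rpy [-3.133 -0.006  1.53 ] F [-0.  -1.  -1.2] w 0.0098 q [-0.187  0.021  1.627  0.005  1.503 -0.146]
plate 1345 ((496.56427001953125, -35.09513473510742), (38.7086067199707, 31.44683074951172), 65.33358001708984) 0.13126408120485436
body 2804 ((523.82421875, -37.32310485839844), (39.46257400512695, 62.94792556762695), 87.46644592285156) 0.10515871485092572
5x [0, -0.001, 0.019, 0.704, -0.005, -0.004, -0.001]   <- wp
```

View pics/w36c.png

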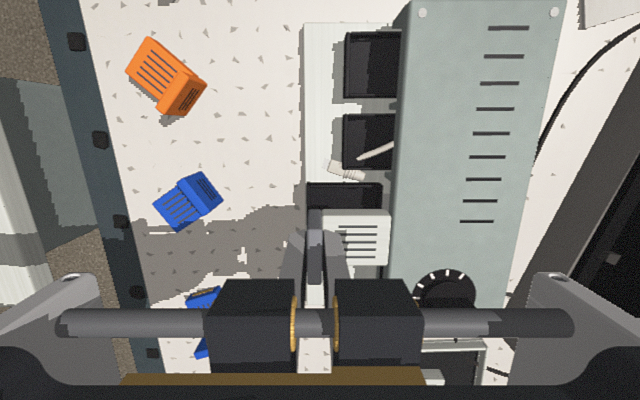

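{"api": "move_arm", "payload": {
  "increments": [
    [[0,-0.001,0.016,0.3,-0.005,-0.004,0],[0,-0.001,0.016,0.5,-0.005,-0.004,0],[0,-0.001,0.016,0.62,-0.005,-0.004,0],[0,-0.001,0.016,0.68,-0.005,-0.004,0],[0,-0.001,0.016,0.704,-0.005,-0.004,0],[0,-0.001,0.016,0.706,-0.005,-0.004,0],[0,-0.001,0.016,0.706,-0.005,-0.004,0]]
  ]
}}

```text
time: 36.0
tool_pos: [0.5028, -0.0355, 0.2427]
ee_rot: [3.138, -0.0, 1.53]
wrist_force: [-0.7, -0.1, -1.3]
width: 0.0097
```

{"api": "move_arm", "payload": {
  "increments": [
    [[0.3,0,0,0,0,0,0],[0.3,0,0,0,0,0,0],[0.3,0,0,0,0,0,0],[0.3,0,0,-0.2,0,0,0],[0.3,0,0,-0.6,0,0,0],[0.3,0,0,-0.7,0,0,0],[0.3,0,0,-0.7,0,0,0]]
  ]
}}

```text
time: 36.58
tool_pos: [0.5035, -0.0353, 0.3165]
ee_rot: [3.13, 0.001, 1.531]
wrist_force: [-0.3, 0.3, 0.1]
width: 0.0284
```

Run:
```python
from h import *
o=obs(); im,d,p=snap('wrist','w37'); mod('w37',.525,-.0373,.018,.06)
cv2.imwrite('pics/w37c.png',cv2.resize(im[140:300,240:480,::-1],None,fx=2.5,fy=2.5))
plan([(*rec(-.115,-.066),.10,132,0,0),(*rec(-.12,-.066),.07,177.7,0,2)])
```

```text
t 36.58 pos [ 0.5035 -0.0353  0.3165] rpy [3.130e+00 1.000e-03 1.531e+00] F [-0.3  0.3  0.1] w 0.0284 q [-1.830e-01  1.700e-02  1.620e+00  1.000e-03  1.493e+00 -1.430e-01]
w37 1497 [542.7 -38.6] [79.5 84.3] 89.5
w37 4324 [539.1 -28.2] [86.6 96.3] 77.2
dir plate->mid 109.0 len 11.0
7x [0, -0.011, -0.508, 0.143, 0.004, 0.002, -0.492]   <- wp
4x [0, 0.017, -0.018, 0.15, 0.0, -0.0, -0.254] 
6x [0, 0.023, -0.01, 0.15, 0.0, -0.0, -0.254]   <- wp
```

View pics/w37c.png

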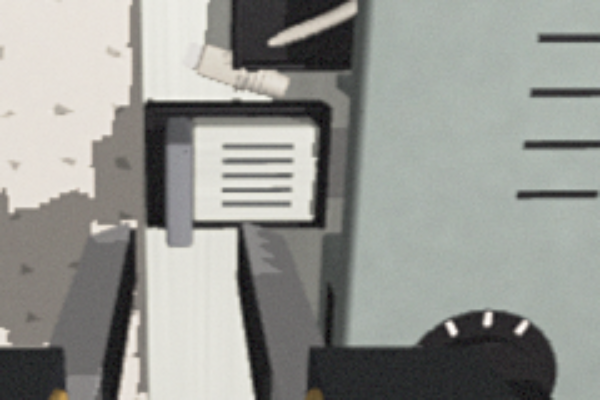

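{"api": "move_arm", "payload": {
  "increments": [
    [[0,-0.011,-0.2,0,0,0,-0.07],[0,-0.011,-0.508,0,0,0,-0.15],[0,-0.011,-0.508,0,0,0,-0.22],[0,-0.011,-0.508,0.05,0,0,-0.3],[0,-0.011,-0.508,0.1,0,0,-0.37],[0,-0.011,-0.508,0.143,0,0,-0.44],[0,-0.011,-0.508,0.143,0,0,-0.492],[0,-0.011,-0.508,0.143,0,0,-0.492]]
  ]
}}

```text
time: 37.3
tool_pos: [0.4507, -0.0341, 0.2947]
ee_rot: [-3.14, -0.003, 2.305]
wrist_force: [0.9, -0.1, 0.2]
width: 0.0006
```

{"api": "move_arm", "payload": {
  "increments": [
    [[0,0.04,-0.028,0.3,0,0,-0.08],[0,0.04,-0.028,0.3,0,0,-0.16],[0,0.04,-0.028,0.3,0,0,-0.24],[0,0.04,-0.028,0.3,0,0,-0.32],[0,0.04,-0.028,0.3,0,0,-0.4],[0,0.04,-0.028,0.3,0,0,-0.48],[0,0.04,-0.028,0.3,0,0,-0.508],[0,0.04,-0.028,0.3,0,0,-0.508]]
  ]
}}

```text
time: 37.97
tool_pos: [0.4464, -0.0331, 0.266]
ee_rot: [3.141, -0.001, 3.1]
wrist_force: [-0.2, -0.5, 0.2]
width: 0.0004
```

Run:
```python
from h import *
obs(); plan([(*rec(-.110,-.066),.0155,177.7,0,3),(*rec(-.036,-.066),.0155,177.7,0,3)])
```

```text
t 37.97 pos [ 0.4464 -0.0331  0.266 ] rpy [ 3.141e+00 -1.000e-03  3.100e+00] F [-0.2 -0.5  0.2] w 0.0004 q [-2.010e-01 -7.100e-02  1.810e+00  1.000e-03  1.403e+00 -1.730e+00]
5x [0, -0.108, -0.011, 0.513, 0.0, -0.0, -0.001]   <- wp
5x [0, -0.74, 0.0, -0.0, 0.0, -0.0, 0.0]   <- wp
```

{"api": "move_arm", "payload": {
  "increments": [
    [[0,-0.108,-0.011,0.3,0,0,0],[0,-0.108,-0.011,0.45,0,0,0],[0,-0.108,-0.011,0.513,0,0,0],[0,-0.108,-0.011,0.513,0,0,0],[0,-0.108,-0.011,0.513,0,0,0]]
  ]
}}

```text
time: 38.38
tool_pos: [0.4574, -0.0346, 0.2157]
ee_rot: [3.141, 0.0, 3.1]
wrist_force: [0.7, -0.1, -1.0]
width: 0.0003
```

{"api": "move_arm", "payload": {
  "increments": [
    [[0,-0.15,0,0,0,0,0],[0,-0.3,0,0,0,0,0],[0,-0.42,0,0,0,0,0],[0,-0.54,0,0,0,0,0],[0,-0.64,0,0,0,0,0],[0,-0.7,0,0,0,0,0],[0,-0.74,0,0,0,0,0],[0,-0.74,0,0,0,0,0]]
  ]
}}

```text
time: 39.05
tool_pos: [0.529, -0.0374, 0.2168]
ee_rot: [3.141, -0.011, 3.101]
wrist_force: [-14.6, 1.0, 9.5]
width: 0.0004
```

{"api": "move_arm", "payload": {
  "increments": [
    [[0,-0.015,0,0,0,0,0],[0,-0.02,0,0,0,0,0],[0,-0.02,0,0,0,0,0]]
  ]
}}

```text
time: 39.3
tool_pos: [0.5297, -0.0374, 0.2167]
ee_rot: [3.141, -0.015, 3.101]
wrist_force: [-17.7, 0.7, 11.7]
width: 0.0006
```

Run:
```python
from h import *
o=obs(); q=np.array(o['tool_pos'][:2])-ORG; print('rec x',np.cos(PSI)*q[0]+np.sin(PSI)*q[1], 'y',-np.sin(PSI)*q[0]+np.cos(PSI)*q[1])
```

```text
t 39.3 pos [ 0.5297 -0.0374  0.2167] rpy [ 3.141 -0.015  3.101] F [-17.7   0.7  11.7] w 0.0006 q [-0.177  0.165  1.669 -0.002  1.322 -1.707]
rec x -0.037348692242119626 y -0.06599370324639997
```

{"api": "move_arm", "payload": {
  "increments": [
    [[0,0.3,0,0,0,0,0],[0,0.5,0,0,0,0,0],[0,0.5,0,-0.3,0,0,0],[0,0.5,0,-0.6,0,0,0],[0,0.5,0.3,-0.6,0,0,0],[0,0.5,0.66,-0.6,0,0,0],[0,0.5,0.66,-0.6,0,0,0]]
  ]
}}

```text
time: 39.88
tool_pos: [0.4863, 0.0341, 0.2787]
ee_rot: [3.138, 0.006, 3.105]
wrist_force: [0.1, 1.4, 0.5]
width: 0.0007
```

{"api": "move_arm", "payload": {
  "increments": [
    [[0,0,0.3,0,0,0,0],[0,0,0.66,0,0,0,0],[0,0,0.66,0,0,0,0],[0,0,0.66,0,0,0,0]]
  ]
}}

```text
time: 40.22
tool_pos: [0.4888, 0.0973, 0.2771]
ee_rot: [-3.142, 0.003, 3.104]
wrist_force: [-0.4, -1.0, -0.1]
width: 0.0008
```

Run:
```python
from h import *
obs(); plan([(*rec(-.075,.066),.0150,177.7,0,3),(*rec(-.036,.066),.0150,177.7,0,3)])
im,d,p=snap('wrist','w38'); cv2.imwrite('pics/w38c.png',im[:,:,::-1])
```

```text
t 40.22 pos [0.4888 0.0973 0.2771] rpy [-3.142e+00  3.000e-03  3.104e+00] F [-0.4 -1.  -0.1] w 0.0008 q [ 0.083  0.034  1.684 -0.     1.421 -1.451]
5x [0, -0.084, -0.01, 0.629, -0.0, 0.002, 0.002]   <- wp
5x [0, -0.39, 0.0, -0.0, -0.0, 0.0, -0.0]   <- wp
```

View pics/w38c.png

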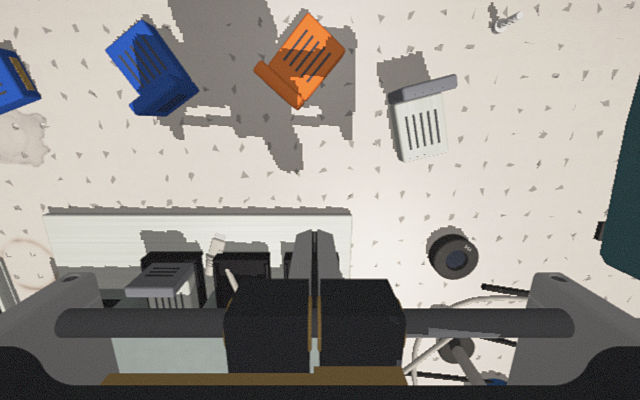

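{"api": "move_arm", "payload": {
  "increments": [
    [[0,-0.084,-0.01,0.3,0,0.002,0.002],[0,-0.084,-0.01,0.5,0,0.002,0.002],[0,-0.084,-0.01,0.6,0,0.002,0.002],[0,-0.084,-0.01,0.629,0,0.002,0.002],[0,-0.084,-0.01,0.629,0,0.002,0.002]]
  ]
}}

```text
time: 40.68
tool_pos: [0.497, 0.0939, 0.2126]
ee_rot: [-3.141, -0.003, 3.097]
wrist_force: [-0.5, -0.4, 0.2]
width: 0.0006
```

{"api": "move_arm", "payload": {
  "increments": [
    [[0,-0.15,0,0,0,0,0],[0,-0.22,0,0,0,0,0],[0,-0.27,0,0,0,0,0],[0,-0.32,0,0,0,0,0],[0,-0.36,0,0,0,0,0],[0,-0.4,0,0,0,0,0],[0,-0.41,0,0,0,0,0],[0,-0.41,0,0,0,0,0]]
  ]
}}

```text
time: 41.35
tool_pos: [0.535, 0.0932, 0.2139]
ee_rot: [-3.141, -0.016, 3.099]
wrist_force: [-17.7, -0.4, 12.9]
width: 0.0005
```

{"api": "move_arm", "payload": {
  "increments": [
    [[0,0.3,0,0,0,0,0],[0,0.6,0,0,0,0,0],[0,0.7,0,-0.3,0,0,0],[0,0.7,0,-0.6,0,0,0],[0.45,0.7,0,-0.9,0,0,0],[0.45,0.7,0,-0.9,0,0,0],[0.45,0.7,0,-0.9,0,0,0]]
  ]
}}

```text
time: 41.93
tool_pos: [0.4691, 0.0961, 0.3067]
ee_rot: [3.14, 0.006, 3.098]
wrist_force: [-0.7, 0.1, -0.7]
width: 0.0165
```

Run:
```python
from h import *
obs(); im,d,p=snap('wrist','w39'); cv2.imwrite('pics/w39c.png',im[:,:,::-1])
snap('top','top39'); 
for n in('w39','w38'): mod(n,.414,.190)
plan([(.389,.1846,.10,102,.45,2)])
```

```text
t 41.93 pos [0.4691 0.0961 0.3067] rpy [3.14  0.006 3.098] F [-0.7  0.1 -0.7] w 0.0165 q [ 0.083 -0.033  1.689  0.     1.479 -1.444]
w39 605 [389.2 184.7] [10.1 39.9] 12.1
w39 2899 [413.6 190. ] [60.8 40.2] 12.4
dir plate->mid 12.3 len 25.0
w38 836 [389.2 184.6] [10.  39.8] 12.1
w38 3969 [413.6 190. ] [60.1 40.5] 11.9
dir plate->mid 12.5 len 25.0
6x [0.45, 0.415, 0.426, 0.02, -0.0, -0.001, 0.42] 
8x [0.45, 0.589, 0.081, 0.019, -0.0, 0.0, 0.419]   <- wp
```

View pics/w39c.png

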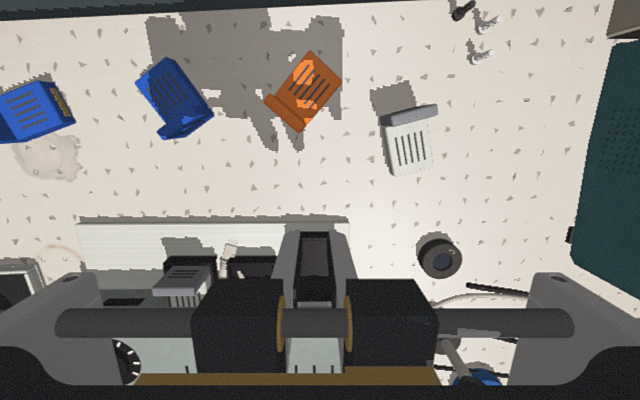

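{"api": "move_arm", "payload": {
  "increments": [
    [[0.45,0.2,0.2,0.02,0,0,0.07],[0.45,0.415,0.426,0.02,0,0,0.14],[0.45,0.415,0.426,0.02,0,0,0.21],[0.45,0.415,0.426,0.02,0,0,0.28],[0.45,0.415,0.426,0.02,0,0,0.35],[0.45,0.415,0.426,0.02,0,0,0.42],[0.45,0.415,0.426,0.02,0,0,0.42]]
  ]
}}

```text
time: 42.62
tool_pos: [0.4284, 0.1404, 0.2994]
ee_rot: [-3.138, -0.004, 2.437]
wrist_force: [-0.4, -0.5, -0.0]
width: 0.042
```

{"api": "move_arm", "payload": {
  "increments": [
    [[0.45,0.3,0.04,0.1,0,0,0.07],[0.45,0.589,0.081,0.2,0,0,0.14],[0.45,0.589,0.081,0.2,0,0,0.21],[0.45,0.589,0.081,0.2,0,0,0.28],[0.45,0.589,0.081,0.2,0,0,0.35],[0.45,0.589,0.081,0.2,0,0,0.419],[0.45,0.589,0.081,0.2,0,0,0.419],[0.45,0.589,0.081,0.2,0,0,0.419]]
  ]
}}

```text
time: 43.28
tool_pos: [0.3889, 0.1846, 0.2804]
ee_rot: [-3.138, -0.001, 1.785]
wrist_force: [-0.9, 1.1, 0.3]
width: 0.0423
```

Run:
```python
from h import *
obs(); snap('wrist','w40'); o=mod('w40',.414,.190)
P=np.array(o[0][0])/1000; print(P)
plan([(P[0],P[1],.0235,102.2,.45,3)])
```

```text
t 43.28 pos [0.3889 0.1846 0.2804] rpy [-3.138e+00 -1.000e-03  1.785e+00] F [-0.9  1.1  0.3] w 0.0423 q [ 3.110e-01 -1.220e-01  1.827e+00  1.000e-03  1.441e+00  9.700e-02]
w40 548 [389.6 185.3] [ 9.4 40.2] 12.1
w40 2812 [414.  190.9] [59.9 40.2] 12.8
dir plate->mid 12.7 len 25.0
[0.38964072 0.18534717]
5x [0.45, 0.006, 0.01, 0.579, -0.002, -0.0, 0.0]   <- wp
```

{"api": "move_arm", "payload": {
  "increments": [
    [[0.45,0.006,0.01,0.25,0,0,0],[0.45,0.006,0.01,0.45,0,0,0],[0.45,0.006,0.01,0.55,0,0,0],[0.45,0.006,0.01,0.579,0,0,0],[0.45,0.006,0.01,0.579,0,0,0],[0,0.006,0.01,0.579,0,0,0],[0,0.006,0.01,0.579,0,0,0],[0,0.006,0.01,0.579,0,0,0]]
  ]
}}

```text
time: 44.0
tool_pos: [0.3903, 0.1857, 0.2247]
ee_rot: [3.141, -0.001, 1.781]
wrist_force: [-0.0, 0.3, 0.7]
width: 0.0256
```

{"api": "move_arm", "payload": {
  "increments": [
    [[0,0,0,0,0,0,0],[0,0,0,0,0,0,0],[0,0,0,-0.1,0,0,0],[0,0,0,-0.4,0,0,0],[0,0,0,-0.7,0,0,0],[0,0,0,-0.8,0,0,0],[0,0,0,-0.8,0,0,0]]
  ]
}}

```text
time: 44.58
tool_pos: [0.3909, 0.1858, 0.3072]
ee_rot: [3.135, -0.002, 1.781]
wrist_force: [0.1, -0.7, -0.7]
width: 0.0096
```

Run:
```python
from h import *
obs()
plan([(.5072,.0956,.105,87.7,0,3)])
```

```text
t 44.58 pos [0.3909 0.1858 0.3072] rpy [ 3.135e+00 -2.000e-03  1.781e+00] F [ 0.1 -0.7 -0.7] w 0.0096 q [ 3.120e-01 -1.400e-01  1.787e+00  1.000e-03  1.488e+00  1.020e-01]
2x [0, -0.562, 0.475, 0.017, 0.002, -0.001, 0.08] 
5x [0, -0.498, 0.542, 0.016, 0.002, -0.0, 0.079]   <- wp
```

{"api": "move_arm", "payload": {
  "increments": [
    [[0,-0.25,0.22,0,0.001,0,0.03],[0,-0.562,0.475,0,0.002,-0.001,0.08],[0,-0.562,0.475,0,0.002,-0.001,0.08],[0,-0.562,0.475,0,0.002,-0.001,0.08]]
  ]
}}

```text
time: 44.92
tool_pos: [0.4486, 0.1393, 0.3012]
ee_rot: [-3.133, 0.001, 1.652]
wrist_force: [0.1, -0.3, -0.9]
width: 0.0097
```

{"api": "move_arm", "payload": {
  "increments": [
    [[0,-0.25,0.25,0,0,0,0.03],[0,-0.4,0.45,0,0.001,0,0.079],[0,-0.498,0.542,0,0.002,0,0.079],[0,-0.498,0.542,0,0.002,0,0.079],[0,-0.498,0.542,0,0.002,0,0.079]]
  ]
}}

```text
time: 45.33
tool_pos: [0.5056, 0.0957, 0.3021]
ee_rot: [-3.131, 0.001, 1.532]
wrist_force: [0.3, -0.9, -1.1]
width: 0.0097
```

Run:
```python
from h import *
o=obs(); im,d,p=snap('wrist','w41'); cv2.imwrite('pics/w41c.png',im[:,:,::-1])
W=cloud(d,p); tp=np.array(o['tool_pos']); zu=tp[2]-.1992-.0255
m=(W[...,2]>zu+.012)&(W[...,2]<zu+.024)&(abs(W[...,0]-tp[0]-.02)<.06)&(abs(W[...,1]-tp[1])<.05); m[:150]=0; m[290:]=0
Q=W[m][:,:2]; print(len(Q),cv2.minAreaRect((Q*1000).astype(np.float32)))
# nest 1 lip/rails: z 25-31
m=(W[...,2]>.024)&(W[...,2]<.033)&(abs(W[...,0]-.53)<.06)&(abs(W[...,1]-.0945)<.04)
Q=W[m][:,:2]; print('carrier',len(Q),cv2.minAreaRect((Q*1000).astype(np.float32)) if len(Q)>5 else '')
plan([(.5072,.0956,.0425,87.7,0,3)])
```

```text
t 45.33 pos [0.5056 0.0957 0.3021] rpy [-3.131e+00  1.000e-03  1.532e+00] F [ 0.3 -0.9 -1.1] w 0.0097 q [ 0.077  0.056  1.609 -0.     1.487  0.115]
2847 ((529.9373779296875, 94.49346923828125), (40.088382720947266, 59.68230438232422), 87.81939697265625)
carrier 549 ((539.6744995117188, 101.05496215820312), (74.90511322021484, 88.4134521484375), 80.28672790527344)
5x [0, -0.002, 0.026, 0.606, -0.007, 0.001, 0.001]   <- wp
```

View pics/w41c.png

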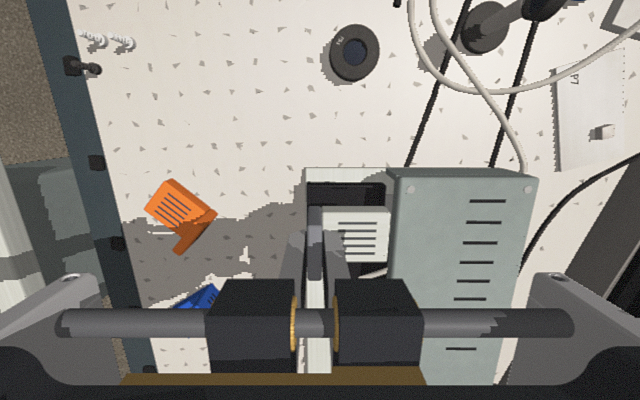

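{"api": "move_arm", "payload": {
  "increments": [
    [[0,-0.002,0.024,0.25,-0.007,0.001,0],[0,-0.002,0.024,0.42,-0.007,0.001,0],[0,-0.002,0.024,0.53,-0.007,0.001,0],[0,-0.002,0.024,0.58,-0.007,0.001,0],[0,-0.002,0.024,0.606,-0.007,0.001,0],[0,-0.002,0.024,0.608,-0.007,0.001,0],[0,-0.002,0.024,0.608,-0.007,0.001,0]]
  ]
}}

```text
time: 45.97
tool_pos: [0.508, 0.0955, 0.2434]
ee_rot: [3.137, -0.0, 1.532]
wrist_force: [-1.1, 0.3, 1.1]
width: 0.0096
```

{"api": "move_arm", "payload": {
  "increments": [
    [[0.3,0,0,0,0,0,0],[0.3,0,0,0,0,0,0],[0.3,0,0,0,0,0,0],[0.3,0,0,-0.2,0,0,0],[0.3,0,0,-0.6,0,0,0],[0.3,0,0,-0.7,0,0,0],[0.3,0,0,-0.7,0,0,0]]
  ]
}}

```text
time: 46.55
tool_pos: [0.5092, 0.095, 0.317]
ee_rot: [3.129, -0.001, 1.531]
wrist_force: [-0.4, 0.8, 0.5]
width: 0.0279
```

{"api": "move_arm", "payload": {
  "increments": [
    [[0,-0.011,-0.2,0,0,0,-0.07],[0,-0.011,-0.508,0,0,0,-0.15],[0,-0.011,-0.508,0,0,0,-0.22],[0,-0.011,-0.508,0.05,0,0,-0.3],[0,-0.011,-0.508,0.1,0,0,-0.37],[0,-0.011,-0.508,0.143,0,0,-0.44],[0,-0.011,-0.508,0.143,0,0,-0.492],[0,-0.011,-0.508,0.143,0,0,-0.492]]
  ]
}}

```text
time: 47.22
tool_pos: [0.4567, 0.0958, 0.2958]
ee_rot: [-3.141, 0.001, 2.305]
wrist_force: [0.0, -0.2, 0.2]
width: 0.0
```

{"api": "move_arm", "payload": {
  "increments": [
    [[0,0.04,-0.028,0.3,0,0,-0.08],[0,0.04,-0.028,0.3,0,0,-0.16],[0,0.04,-0.028,0.3,0,0,-0.24],[0,0.04,-0.028,0.3,0,0,-0.32],[0,0.04,-0.028,0.3,0,0,-0.4],[0,0.04,-0.028,0.3,0,0,-0.48],[0,0.04,-0.028,0.3,0,0,-0.508],[0,0.04,-0.028,0.3,0,0,-0.508]]
  ]
}}

```text
time: 47.88
tool_pos: [0.4523, 0.0969, 0.2669]
ee_rot: [-3.141, 0.002, 3.1]
wrist_force: [0.4, 0.1, -0.3]
width: 0.0002
```

Run:
```python
from h import *
obs(); plan([(*rec(-.110,.066),.0155,177.7,0,3),(*rec(-.036,.066),.0155,177.7,0,3)])
snap('top','top42'); im,d,p=snap('side','s42')
cv2.imwrite('pics/s42c.png',cv2.resize(im[130:350,240:480,::-1],None,fx=3,fy=2.7))
```

```text
t 47.88 pos [0.4523 0.0969 0.2669] rpy [-3.141e+00  2.000e-03  3.100e+00] F [ 0.4  0.1 -0.3] w 0.0002 q [ 8.900e-02 -3.800e-02  1.777e+00 -1.000e-03  1.401e+00 -1.440e+00]
5x [0, -0.1, 0.009, 0.522, -0.0, 0.001, -0.001]   <- wp
5x [0, -0.74, 0.0, 0.001, -0.0, 0.0, 0.0]   <- wp
```

View pics/s42c.png

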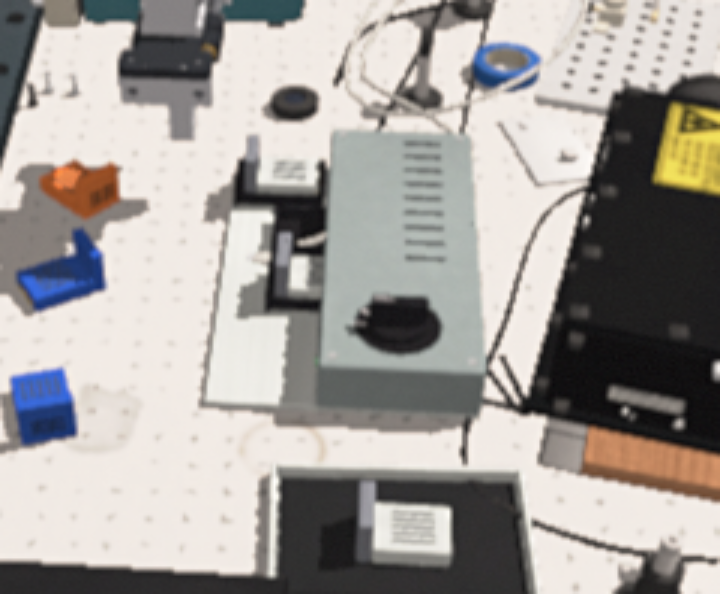

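{"api": "move_arm", "payload": {
  "increments": [
    [[0,-0.1,0.009,0.3,0,0,0],[0,-0.1,0.009,0.45,0,0,0],[0,-0.1,0.009,0.522,0,0,0],[0,-0.1,0.009,0.522,0,0,0],[0,-0.1,0.009,0.522,0,0,0]]
  ]
}}

```text
time: 48.4
tool_pos: [0.4627, 0.0974, 0.2156]
ee_rot: [-3.141, 0.003, 3.101]
wrist_force: [-0.6, -0.1, 0.5]
width: 0.0004
```

{"api": "move_arm", "payload": {
  "increments": [
    [[0,-0.15,0,0,0,0,0],[0,-0.3,0,0,0,0,0],[0,-0.42,0,0,0,0,0],[0,-0.54,0,0,0,0,0],[0,-0.64,0,0,0,0,0],[0,-0.7,0,0,0,0,0],[0,-0.75,0,0,0,0,0],[0,-0.75,0,0,0,0,0]]
  ]
}}

```text
time: 49.07
tool_pos: [0.5344, 0.0949, 0.2166]
ee_rot: [-3.141, -0.013, 3.101]
wrist_force: [-16.9, 0.7, 11.0]
width: 0.0001
```

{"api": "move_arm", "payload": {
  "increments": [
    [[0,-0.01,0,0,0,0,0],[0,-0.01,0,0,0,0,0],[0,-0.01,0,0,0,0,0]]
  ]
}}

```text
time: 49.32
tool_pos: [0.5345, 0.0949, 0.2166]
ee_rot: [-3.141, -0.013, 3.101]
wrist_force: [-18.5, 1.3, 12.2]
width: 0.0007
```

{"api": "move_arm", "payload": {
  "increments": [
    [[0,0.3,0,0,0,0,0],[0,0.6,0,0,0,0,0],[0,0.6,0,-0.3,0,0,0],[0,0.6,0,-0.6,0,0,0],[0,0.6,0,-0.95,0,0,0],[0,0.6,0,-0.95,0,0,0]]
  ]
}}

```text
time: 49.82
tool_pos: [0.48, 0.0971, 0.3201]
ee_rot: [3.14, 0.02, 3.101]
wrist_force: [0.8, 1.7, 1.2]
width: 0.0006
```

Run:
```python
from h import *
obs(); plan([(*rec(-.05,-.03),.115,177.7,0.3,0),(.6190,-.1206,.115,177.7,.3,3)])
im,d,p=snap('side','s43')
cv2.imwrite('pics/s43c.png',cv2.resize(im[130:350,240:480,::-1],None,fx=3,fy=2.7))
```

```text
t 49.82 pos [0.48   0.0971 0.3201] rpy [3.14  0.02  3.101] F [0.8 1.7 1.2] w 0.0006 q [ 8.400e-02 -2.100e-02  1.651e+00 -1.000e-03  1.492e+00 -1.446e+00]
3x [0.3, -0.424, -0.965, 0.066, 0.001, 0.013, -0.0]   <- wp
3x [0.3, -0.526, -0.577, -0.0, 0.0, -0.0, -0.0] 
6x [0.3, -0.526, -0.577, -0.0, 0.0, -0.0, -0.0]   <- wp
```

View pics/s43c.png

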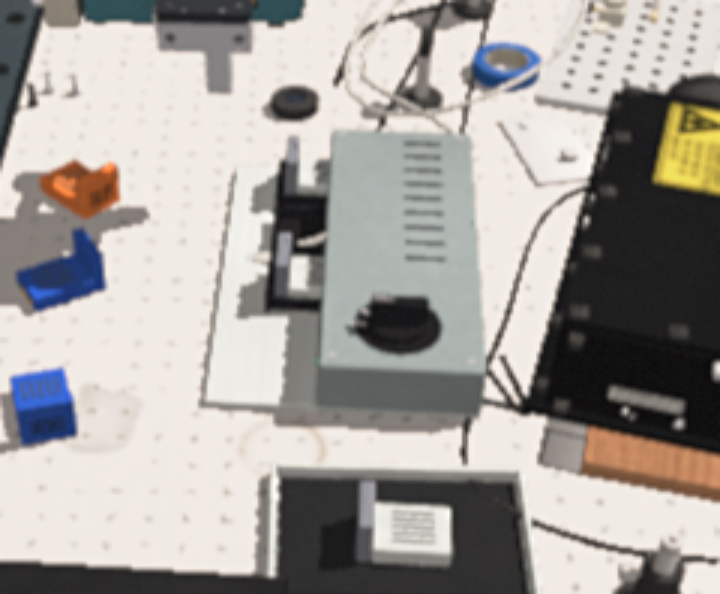

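{"api": "move_arm", "payload": {
  "increments": [
    [[0.3,-0.2,-0.5,0.03,0,0.006,0],[0.3,-0.424,-0.965,0.066,0,0.013,0],[0.3,-0.424,-0.965,0.066,0,0.013,0],[0.3,-0.424,-0.965,0.066,0,0.013,0]]
  ]
}}

```text
time: 50.2
tool_pos: [0.518, -0.0047, 0.3037]
ee_rot: [-3.139, -0.017, 3.096]
wrist_force: [0.1, -0.0, -0.9]
width: 0.0235
```

{"api": "move_arm", "payload": {
  "increments": [
    [[0.3,-0.526,-0.577,0,0,0,0],[0.3,-0.526,-0.577,0,0,0,0],[0.3,-0.526,-0.577,0,0,0,0]]
  ]
}}

```text
time: 50.45
tool_pos: [0.5694, -0.0645, 0.3024]
ee_rot: [-3.139, -0.016, 3.097]
wrist_force: [0.1, 0.2, 0.5]
width: 0.0281
```

{"api": "move_arm", "payload": {
  "increments": [
    [[0.3,-0.526,-0.577,0,0,0,0],[0.3,-0.526,-0.577,0,0,0,0],[0.3,-0.526,-0.577,0,0,0,0],[0.3,-0.526,-0.577,0,0,0,0],[0.3,-0.526,-0.577,0,0,0,0]]
  ]
}}

```text
time: 50.87
tool_pos: [0.617, -0.1197, 0.3022]
ee_rot: [3.141, -0.019, 3.102]
wrist_force: [-1.2, 0.8, 0.5]
width: 0.0285
```

Run:
```python
from h import *
obs(); plan([(.6190,-.1206,.066,177.7,.3,3)])
im,d,p=snap('wrist','w44'); knob2('w44')
W=cloud(d,p); b=(W[...,2]>.084)&(W[...,2]<.092)&(np.hypot(W[...,0]-.6192,W[...,1]+.12)<.026)
print(cv2.minAreaRect((W[b][:,:2]*1000).astype(np.float32)))
cv2.imwrite('pics/w44c.png',im[:,:,::-1])
```

```text
t 50.87 pos [ 0.617  -0.1197  0.3022] rpy [ 3.141 -0.019  3.102] F [-1.2  0.8  0.5] w 0.0285 q [-0.281  0.305  1.319 -0.004  1.536 -1.812]
4x [0.3, -0.027, -0.008, 0.369, 0.001, -0.012, 0.0]   <- wp
w44 68 [ 609.8 -120.6] [ 0.7 15.1] pca 1.2 ctr -4.5
((620.1708984375, -120.58312225341797), (9.43248462677002, 39.18060302734375), 87.2995376586914)
```

View pics/w44c.png

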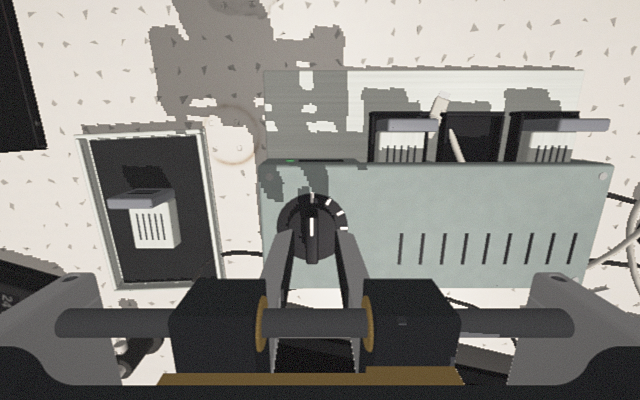

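{"api": "move_arm", "payload": {
  "increments": [
    [[0.3,-0.027,-0.008,0.2,0,-0.012,0],[0.3,-0.027,-0.008,0.3,0,-0.012,0],[0.3,-0.027,-0.008,0.369,0,-0.012,0],[0.3,-0.027,-0.008,0.369,0,-0.012,0],[0,-0.027,-0.008,0.369,0,-0.012,0],[0,-0.027,-0.008,0.369,0,-0.012,0],[0,-0.027,-0.008,0.369,0,-0.012,0],[0,-0.027,-0.008,0.369,0,-0.012,0]]
  ]
}}

```text
time: 51.58
tool_pos: [0.6194, -0.1216, 0.2658]
ee_rot: [-3.141, 0.002, 3.102]
wrist_force: [-0.1, -0.0, 0.8]
width: 0.0094
```

{"api": "move_arm", "payload": {
  "increments": [
    [[0,0,0,0,0,0,0],[0,0,0,0,0,0,0.07],[0,0,0,0,0,0,0.14],[0,0,0,0,0,0,0.21],[0,0,0,0,0,0,0.28],[0,0,0,0,0,0,0.35],[0,0,0,0,0,0,0.35]]
  ]
}}

```text
time: 52.17
tool_pos: [0.6195, -0.1217, 0.2659]
ee_rot: [3.142, 0.002, 2.553]
wrist_force: [-2.0, -1.4, 1.4]
width: 0.0142
```

{"api": "move_arm", "payload": {
  "increments": [
    [[0,0,0,0,0,0,0.05],[0,0,0,0,0,0,0.1],[0,0,0,0,0,0,0.15],[0,0,0,0,0,0,0.18],[0,0,0,0,0,0,0.18]]
  ]
}}

```text
time: 52.58
tool_pos: [0.6195, -0.1218, 0.2659]
ee_rot: [3.141, 0.002, 2.274]
wrist_force: [0.1, -0.5, 0.9]
width: 0.0188
```

{"api": "move_arm", "payload": {
  "increments": [
    [[0,0,0,0,0,0,0.01],[0,0,0,0,0,0,0.02],[0,0,0,0,0,0,0.02]]
  ]
}}

```text
time: 52.83
tool_pos: [0.6194, -0.1217, 0.2657]
ee_rot: [3.141, 0.001, 2.236]
wrist_force: [-1.6, -1.1, 1.1]
width: 0.0135
```

Run:
```python
from h import *
o=obs();print(np.round(o['wrist_torque'],3)); im,d,p=snap('wrist','w45')
cv2.imwrite('pics/w45c.png',cv2.resize(im[180:300,240:400,::-1],None,fx=4,fy=4))
```

```text
t 52.83 pos [ 0.6194 -0.1217  0.2657] rpy [3.141e+00 1.000e-03 2.236e+00] F [-1.6 -1.1  1.1] w 0.0135 q [-0.284  0.328  1.365  0.     1.448 -0.949]
[-0.108  0.093  0.452]
```

View pics/w45c.png

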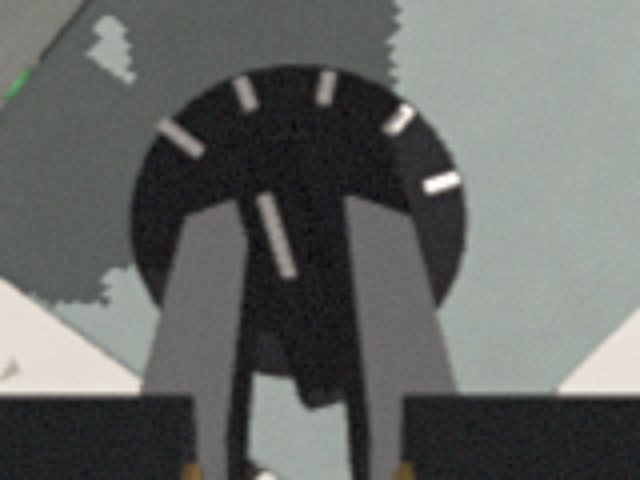

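{"api": "move_arm", "payload": {
  "increments": [
    [[0,0,0,0,0,0,0.06],[0,0,0,0,0,0,0.12],[0,0,0,0,0,0,0.18],[0,0,0,0,0,0,0.24],[0,0,0,0,0,0,0.3],[0,0,0,0,0,0,0.31],[0,0,0,0,0,0,0.31]]
  ]
}}

```text
time: 53.47
tool_pos: [0.6195, -0.1218, 0.2658]
ee_rot: [3.14, 0.001, 1.753]
wrist_force: [-0.9, -2.0, 2.0]
width: 0.021
```

{"api": "move_arm", "payload": {
  "increments": [
    [[0,0,0,0,0,0,0.015],[0,0,0,0,0,0,0.03],[0,0,0,0,0,0,0.03],[0,0,0,0,0,0,0.03]]
  ]
}}

```text
time: 53.8
tool_pos: [0.6194, -0.1218, 0.2658]
ee_rot: [3.14, 0.001, 1.704]
wrist_force: [-1.7, -1.7, 2.3]
width: 0.0213
```

Run:
```python
from h import *
o=obs();print(np.round(o['wrist_torque'],3)); im,d,p=snap('wrist','w46')
cv2.imwrite('pics/w46c.png',cv2.resize(im[180:300,240:400,::-1],None,fx=4,fy=4))
```

```text
t 53.8 pos [ 0.6194 -0.1218  0.2658] rpy [3.140e+00 1.000e-03 1.704e+00] F [-1.7 -1.7  2.3] w 0.0213 q [-0.284  0.328  1.364 -0.     1.447 -0.417]
[-0.369  0.011  1.289]
```

View pics/w46c.png

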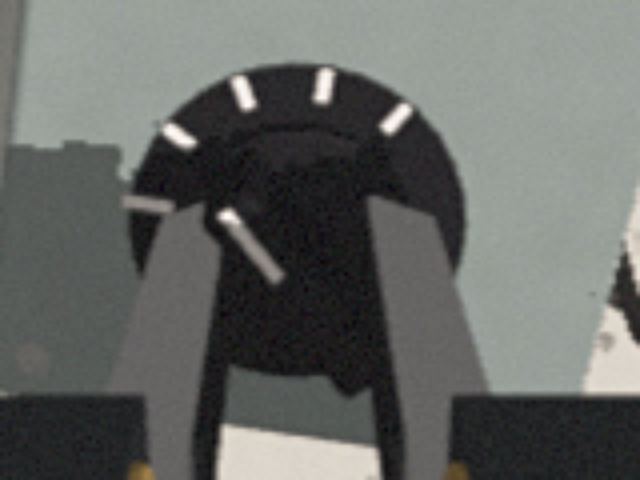

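{"api": "move_arm", "payload": {
  "increments": [
    [[0,0,0,0,0,0,0.01],[0,0,0,0,0,0,0.02],[0,0,0,0,0,0,0.02],[0,0,0,0,0,0,0.02]]
  ]
}}

```text
time: 54.18
tool_pos: [0.6194, -0.1219, 0.2657]
ee_rot: [3.14, 0.001, 1.672]
wrist_force: [-1.0, -3.0, 2.5]
width: 0.0215
```

Run:
```python
from h import *
o=obs();print(np.round(o['wrist_torque'],3)); im,d,p=snap('wrist','w47')
cv2.imwrite('pics/w47c.png',cv2.resize(im[180:300,240:400,::-1],None,fx=4,fy=4))
```

```text
t 54.18 pos [ 0.6194 -0.1219  0.2657] rpy [3.140e+00 1.000e-03 1.672e+00] F [-1.  -3.   2.5] w 0.0215 q [-0.284  0.328  1.365 -0.     1.447 -0.385]
[-0.425  0.049  1.386]
```

View pics/w47c.png

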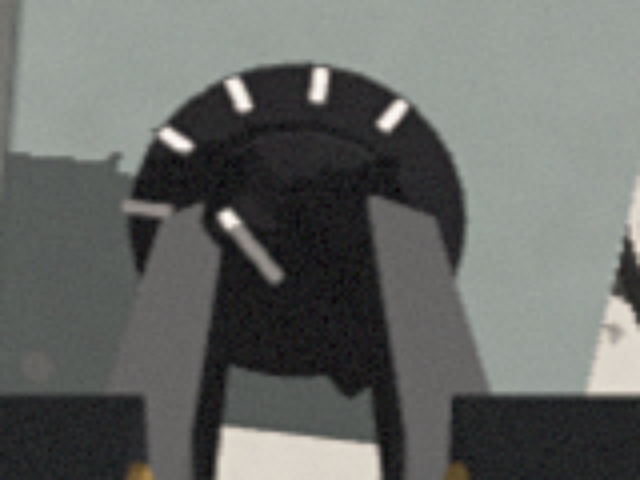

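{"api": "move_arm", "payload": {
  "increments": [
    [[0,0,0,0,0,0,0.01],[0,0,0,0,0,0,0.02],[0,0,0,0,0,0,0.02]]
  ]
}}

```text
time: 54.48
tool_pos: [0.6194, -0.1218, 0.2657]
ee_rot: [3.14, 0.001, 1.64]
wrist_force: [-1.8, -3.6, 3.0]
width: 0.0214
```

{"api": "move_arm", "payload": {
  "increments": [
    [[0,0,0,0,0,0,0.01],[0,0,0,0,0,0,0.02],[0,0,0,0,0,0,0.02]]
  ]
}}

```text
time: 54.73
tool_pos: [0.6193, -0.1216, 0.2655]
ee_rot: [3.14, -0.0, 1.606]
wrist_force: [-1.7, -2.4, 3.2]
width: 0.0158
```

{"api": "move_arm", "payload": {
  "increments": [
    [[0,0,0,0,0,0,0.01],[0,0,0,0,0,0,0.02],[0,0,0,0,0,0,0.02]]
  ]
}}

```text
time: 54.98
tool_pos: [0.6194, -0.1216, 0.2655]
ee_rot: [3.14, -0.0, 1.577]
wrist_force: [-2.8, -0.9, 2.5]
width: 0.0159
```

Run:
```python
from h import *
o=obs();print(np.round(o['wrist_torque'],3)); im,d,p=snap('wrist','w48')
cv2.imwrite('pics/w48c.png',cv2.resize(im[180:300,240:400,::-1],None,fx=4,fy=4))
```

```text
t 54.98 pos [ 0.6194 -0.1216  0.2655] rpy [ 3.14  -0.     1.577] F [-2.8 -0.9  2.5] w 0.0159 q [-0.284  0.328  1.365  0.     1.448 -0.29 ]
[-0.212  0.469  0.381]
```

View pics/w48c.png

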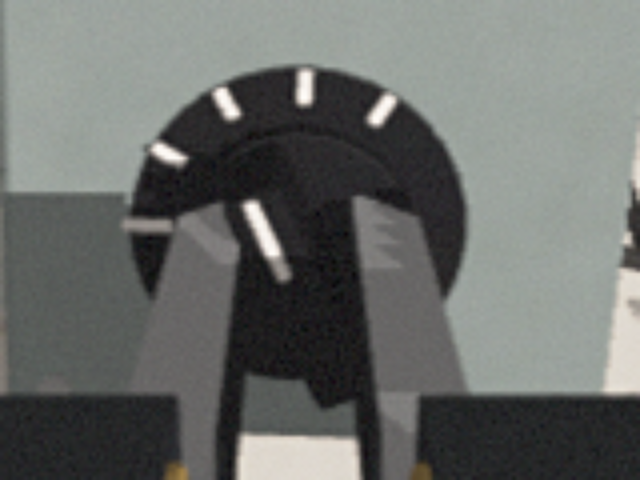

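{"api": "move_arm", "payload": {
  "increments": [
    [[0,0,0,0,0,0,0.06],[0,0,0,0,0,0,0.12],[0,0,0,0,0,0,0.18],[0,0,0,0,0,0,0.24],[0,0,0,0,0,0,0.28],[0,0,0,0,0,0,0.28]]
  ]
}}

```text
time: 55.53
tool_pos: [0.6193, -0.1211, 0.2654]
ee_rot: [3.141, -0.001, 1.139]
wrist_force: [-2.9, 0.5, 2.7]
width: 0.0241
```

{"api": "move_arm", "payload": {
  "increments": [
    [[0,0,0,0,0,0,0.01],[0,0,0,0,0,0,0.02],[0,0,0,0,0,0,0.02]]
  ]
}}

```text
time: 55.78
tool_pos: [0.6193, -0.1211, 0.2654]
ee_rot: [3.141, -0.001, 1.108]
wrist_force: [-3.5, 1.1, 3.8]
width: 0.0246
```

{"api": "move_arm", "payload": {
  "increments": [
    [[0,0,0,0,0,0,0.01],[0,0,0,0,0,0,0.02],[0,0,0,0,0,0,0.02]]
  ]
}}

```text
time: 56.03
tool_pos: [0.6193, -0.1212, 0.2654]
ee_rot: [3.141, -0.001, 1.075]
wrist_force: [-4.6, 2.0, 3.0]
width: 0.0247
```

{"api": "move_arm", "payload": {
  "increments": [
    [[0,0,0,0,0,0,0.01],[0,0,0,0,0,0,0.02],[0,0,0,0,0,0,0.02]]
  ]
}}

```text
time: 56.28
tool_pos: [0.6193, -0.1212, 0.2654]
ee_rot: [3.141, -0.001, 1.044]
wrist_force: [-4.3, 3.0, 3.3]
width: 0.0246
```

Run:
```python
from h import *
o=obs();print(np.round(o['wrist_torque'],3)); im,d,p=snap('wrist','w49')
cv2.imwrite('pics/w49c.png',cv2.resize(im[180:300,240:400,::-1],None,fx=4,fy=4))
```

```text
t 56.28 pos [ 0.6193 -0.1212  0.2654] rpy [ 3.141e+00 -1.000e-03  1.044e+00] F [-4.3  3.   3.3] w 0.0246 q [-2.830e-01  3.280e-01  1.365e+00  1.000e-03  1.448e+00  2.440e-01]
[0.767 0.784 1.466]
```

View pics/w49c.png

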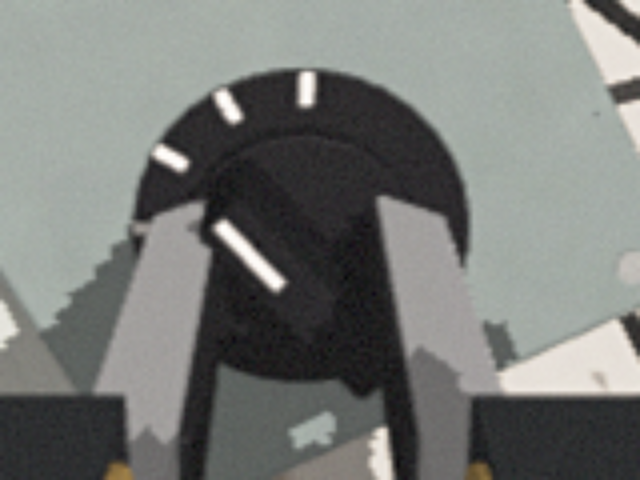

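{"api": "move_arm", "payload": {
  "increments": [
    [[0,0,0,0,0,0,0.01],[0,0,0,0,0,0,0.02],[0,0,0,0,0,0,0.02]]
  ]
}}

```text
time: 56.58
tool_pos: [0.6194, -0.1217, 0.2653]
ee_rot: [3.14, -0.001, 1.01]
wrist_force: [-3.1, 0.8, 1.9]
width: 0.017
```

{"api": "move_arm", "payload": {
  "increments": [
    [[0,0,0,0,0,0,0.01],[0,0,0,0,0,0,0.02],[0,0,0,0,0,0,0.02]]
  ]
}}

```text
time: 56.83
tool_pos: [0.6194, -0.1218, 0.2652]
ee_rot: [3.14, -0.0, 0.98]
wrist_force: [-3.1, 2.4, 0.9]
width: 0.0171
```

Run:
```python
from h import *
o=obs();print(np.round(o['wrist_torque'],3)); im,d,p=snap('wrist','w50')
cv2.imwrite('pics/w50c.png',cv2.resize(im[180:300,240:400,::-1],None,fx=4,fy=4))
```

```text
t 56.83 pos [ 0.6194 -0.1218  0.2652] rpy [ 3.14 -0.    0.98] F [-3.1  2.4  0.9] w 0.0171 q [-0.284  0.328  1.365 -0.     1.447  0.307]
[0.504 0.519 0.479]
```

View pics/w50c.png

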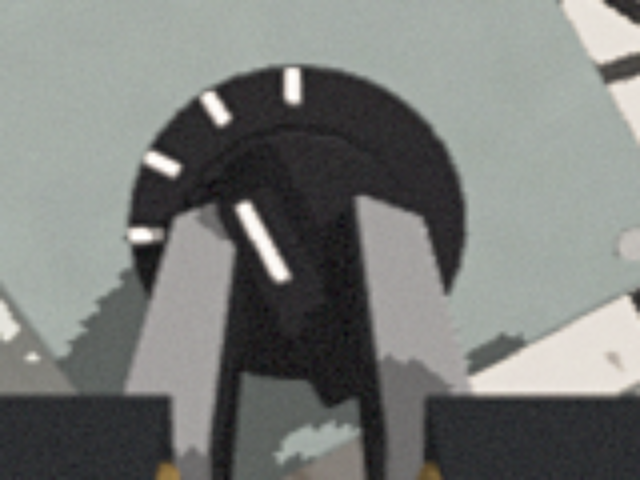

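{"api": "move_arm", "payload": {
  "increments": [
    [[0.45,0,0,0,0,0,0],[0.45,0,0,0,0,0,0],[0.45,0,0,0,0,0,0],[0.45,0,0,0,0,0,0],[0.45,0,0,-0.3,0,0,0],[0.45,0,0,-0.6,0,0,0],[0.45,0,0,-0.9,0,0,0],[0.45,0,0,-0.9,0,0,0]]
  ]
}}

```text
time: 57.55
tool_pos: [0.6204, -0.1221, 0.3642]
ee_rot: [3.125, -0.005, 0.98]
wrist_force: [-0.1, -0.4, 1.5]
width: 0.0423
```

Run:
```python
from h import *
obs(); im,d,p=snap('wrist','w51')
cv2.imwrite('pics/w51c.png',im[:,:,::-1])
W=cloud(d,p); b=(W[...,2]>.084)&(W[...,2]<.092)&(np.hypot(W[...,0]-.6192,W[...,1]+.12)<.026)
print(cv2.minAreaRect((W[b][:,:2]*1000).astype(np.float32)))
im,d,p=snap('side','s51')
cv2.imwrite('pics/s51c.png',cv2.resize(im[130:350,240:480,::-1],None,fx=3,fy=2.7))
```

```text
t 57.55 pos [ 0.6204 -0.1221  0.3642] rpy [ 3.125 -0.005  0.98 ] F [-0.1 -0.4  1.5] w 0.0423 q [-0.284  0.275  1.232 -0.     1.617  0.306]
((621.4432373046875, -120.8511962890625), (39.55428695678711, 10.208855628967285), 87.41759490966797)
```

View pics/w51c.png

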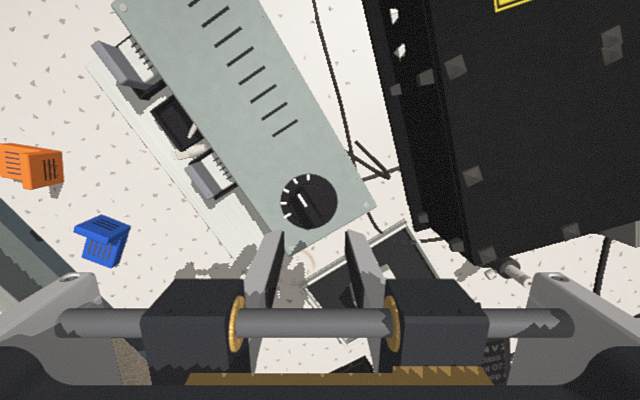

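View pics/s51c.png

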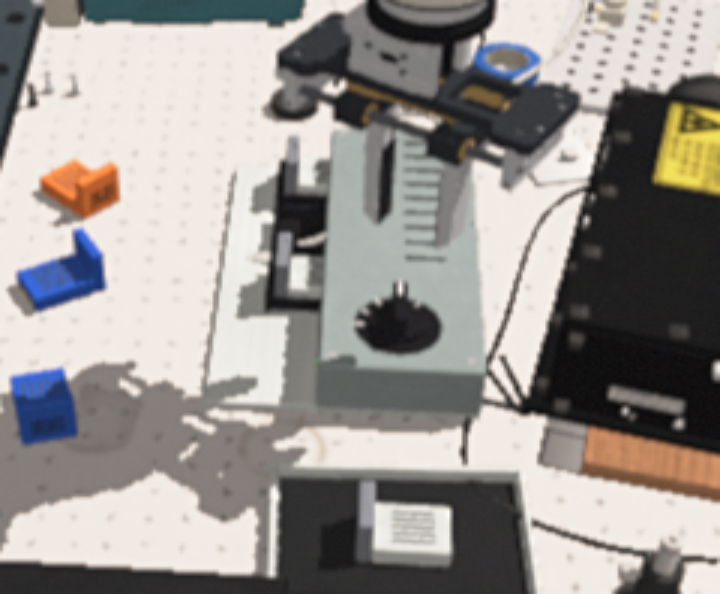

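Run:
```python
from h import *
ok=True
c,s=np.cos(PSI),np.sin(PSI)
for fn in('w44',):
    im,d,p=load(fn); W=cloud(d,p); q=W[...,:2]-ORG
    X=c*q[...,0]+s*q[...,1]; Y=-s*q[...,0]+c*q[...,1]; Z=W[...,2]
    for yb in(.066,-.066):
        m=(Z>.055)&(Z<.068)&(abs(Y-yb)<.028)&(X<-.01)&(X>-.09)
        x0=np.median(X[m]); print(fn,yb,m.sum(),'plate x',x0.round(4),'y',np.median(Y[m]).round(4),'mid x',(x0+.025).round(4),'z',np.median(Z[m]).round(4)); ok&=abs(x0+.0305)<.004
    for yb in(.066,0,-.066):
        m=(Z>.022)&(Z<.031)&(abs(Y-yb)<.022)&(X<-.034)&(X>-.09); print('lip front x',yb,m.sum(),np.percentile(X[m],[5,50]).round(4) if m.any() else '')
im,d,p=load('w44'); mod('w44',.618,-.282,.005,.07)
print(ok)
if ok: print(robot.close_job())
```

```text
w44 0.066 785 plate x -0.0292 y 0.0629 mid x -0.0042 z 0.0614
w44 -0.066 723 plate x -0.0293 y -0.0681 mid x -0.0043 z 0.0613
lip front x 0.066 251 [-0.0407 -0.039 ]
lip front x 0 252 [-0.0408 -0.039 ]
lip front x -0.066 251 [-0.0407 -0.039 ]
w44 554 [ 595.3 -281.5] [39.7 10.3] 87.5
w44 3086 [ 619.3 -282.7] [119.8  81.2] 90.0
dir plate->mid -2.7 len 24.0
True
the job is handed in; nothing more can be done
None
```

The job is done and handed in; no verdict was reported. At this start there was one full module (right bay) and two blanks.

**What I did**
1. I turned the selector from the first click back to off.
2. I ejected the right carrier, put its full module upright in the middle of the return tray, loaded the right-hand blank there and pushed it in to the stop.
3. I ejected the empty left carrier, loaded the left-hand blank and pushed it in to the stop. I left the middle carrier held in and empty.
4. I set the selector to the third click clockwise and lifted the gripper clear.

**What the last checks showed**
- **Carriers:** all three lip fronts measured in line, about 41 mm in front of the roof edge. The held position is 43 mm, so they are caught in within camera error. I made this check just before turning the selector.
- **Blanks:** from the same images, their middles lie about 4 mm in front of the roof edge (allowed: 16 mm in front to 8 mm behind), with the grip-plate tops at 61 mm, so they sit flat on the nest floor.
- **Full module:** flat and upright, its middle about 1–2 mm from the tray's centre.
- **Selector:** the bar measured 90.3° clockwise from off, with the gripper clear.
- **Sensor head and lens mount:** I never went near them, and the sensor head showed no sign of having moved in later views. I did not measure either position.

**What disagreed with the task text**
- **Selector torque:** it took about 1.5 N m at the wrist to pass each click, not 0.06 N m. Pushing on the bar's end and several early grips therefore failed; gripping the bar and leading it by about 50° worked.
- **Pushing forces:** during those failed attempts the closed fingers pressed on the bar with up to 39 N at the wrist. Pushing the carriers to their stops reached about 18 N.

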